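# Clamp a pen in the bench engraver and start it against its stop

### The job

Set up the pen engraver to personalise the loose pen: lay the pen across the two rests on its deck, then turn the clamp knob clockwise until its slip clutch clicks over, so that the jaw holds the pen. Then have the engraver squarely back against the bench stop, press the start button on its sloping front fully in and hold it in for about half a second while the stop takes the push, and let go. Leave the engraver standing square against the stop with the pen clamped, do not press start before the clutch has clicked, and leave the stapler, the two stamps and the tape roll where they are.

Things in the scene. Friction and masses are not known exactly. Their poses are not given: they have to be found in the camera images.
- pen: Slim white rollerball pen lying on the table on the right, 143 mm long, about 10 x 10 mm in section (12 mm at the clip). Origin at its underside near mid-length; its y axis runs along the pen, z up. The thick barrel reaches 66 mm to +y and 52 mm to -y of the origin (thin tip beyond that). Either way round will do in the rests. 18 g.
- engraver: Loose bench pen engraver, 180 (x) x 220 (y) x 175 mm, about 1 kg, slides easily on smooth glides (friction about 0.13). White housing, grey deck (top 105 mm up, 10 thick). Origin: centre of its underside; x to its back, y to its left. Back face at x +90, deck front edge at x -72. It overhangs a black control panel sloping at 40 degrees; the floor plate under that reaches x -90, 17 mm high.
- engraver_back (a point): Middle of the engraver's flat back face, 60 mm above the table; axes as the engraver's. On the deck above it a low beam runs along the back edge (22 mm deep, top 124 mm above the table), with the engraving head parked on its left end (68 to 104 mm left of the middle, 47 mm deep, top 171 mm above the table).
- deck_front (a point): Middle of the deck's flat front edge (smooth paint, 10 mm high, 220 mm wide), 100 mm above the table: the place to push the engraver back.
- pen_place (a point): The pen's place, 122 mm above the table, at the rests' floor level, midway along and across their opening; axes as the engraver's, pen along y. Left rest y +30 to +44: saddle 20 mm wide. Right rest y -46 to -24: vice, 15.7 to 18 mm open at the start. Flared walls up to 18 mm high. 17 mm free below the pen between the rests. Clamped, the pen is 3.5 mm further back. Up to 10 mm along y is fine.
- bench_stop: Fixed stop: steel angle screwed to the table, 240 mm long (y) and 72 mm high, with two smooth nylon buffers (friction 0.12) on its front face 140 mm apart, 60 mm above the table. Origin on the table under the middle of the front face; x points away from the robot, y along the stop.
- stop_face (a point): Middle of the plane of the buffers' front ends, 60 mm above the table, axes as the bench stop's. The engraver is home when its back face lies on both buffers: engraver_back on this point in x, up to 30 mm off along y.
- knob_grip (a point): On the vertical axis of the clamp knob, a round black fluted knob 27 mm across and 25 mm high, at the front right of the deck: the height to grip, 165 mm above the table (the knob spans 150 to 175 mm). Its bearing below is 25 mm across; the flared jaw beside it is lower, up to 140 mm.
- clamp_spindle (a joint): Clamp spindle below the clutch, rad: 0 is wide open, grows as the knob is turned clockwise seen from above; starts at 0 to 0.25, and drives the jaw 9 mm per rad. It stalls at about 0.9 when the jaw has the pen (1.16 with no pen). It stays where it is left.
- clamp_knob (a joint): Slip of the knob on the spindle, rad: stays 0 until the clutch slips at about 0.09 N m, then grows by what the knob is turned further; the clutch has clicked over when it exceeds 0.15. A turn of the knob of 0.65 to 0.9 rad takes the jaw to the pen. Turning back unclamps.
- clamp_jaw: The moving front jaw of the vice, 14 x 22 mm, flared at the top, of steel. Its origin: bottom middle of its clamping face, which faces the back of the engraver; driven by the spindle it moves toward the fixed rear jaw, from an opening of 18 mm at spindle 0.
- start_button_top (a point): Middle of the face of the round polished steel start button, 26 mm across, in a black ring 44 mm across, in the middle of the sloping panel. The point's z axis points out of the button: up and to the engraver's front, 40 degrees from vertical. The deck overhangs it, so the tool must be tilted to press it; about 20 mm is free above the button's axis line.
- start_button (a joint): Travel of the start button, m: 0 out, 0.006 fully in; 1.8 N to begin, 6 N fully in; counted as pressed above 0.0045. Springs back. A push along its axis tends to slide the engraver back; the stop takes this up.
- stapler: Green desk stapler, 36 x 135 x 49 mm, bystander; origin at the centre of its underside.
- stamp_a: Hand stamp with red turned handle, 24 x 36 x 66 mm, standing between the pen and the engraver, bystander; origin at the centre of its underside.
- stamp_b: Hand stamp with dark handle, 24 x 36 x 66 mm, bystander; origin at the centre of its underside.
- washi_roll_1: Roll of paper tape lying flat, 48 mm across, 15 mm high, bystander; origin at the centre of its underside.

How it is judged:
On the way, in this order (a step that is already met when the one before it is completed fails the run):
1. the pen lies on both rests, along them (x of pen in the frame of pen_place between -0.006 and 0.006 m and y of pen in the frame of pen_place between -0.013 and 0.013 m and z of pen in the frame of pen_place between -0.003 and 0.003 m and angle between the y axis of pen and the y axis of engraver, either way round below 0.1 rad), for 0.2 s.
2. the jaw is on the pen and the clutch has clicked over (x of pen in the frame of pen_place between 0.001 and 0.006 m and y of pen in the frame of pen_place between -0.013 and 0.013 m and z of pen in the frame of pen_place between -0.003 and 0.003 m and angle between the y axis of pen and the y axis of engraver, either way round below 0.1 rad and contact force between clamp_jaw and pen above 0.5 N and value of joint clamp_knob above 0.15 rad), for 0.2 s.
3. start is pressed in and held while the engraver bears squarely on the stop (value of joint start_button above 0.0045 m and contact force between engraver and bench_stop above 0.5 N and x of engraver_back in the frame of stop_face between -0.004 and 0.003 m and y of engraver_back in the frame of stop_face between -0.035 and 0.035 m and angle between the x axis of engraver and the x axis of bench_stop, either way round below 0.05 rad), for 0.3 s.
At the end, for the whole second after the job is handed in: Engraver at rest, back on both buffers (4 mm, 0.05 rad, up to 35 mm off along the stop); start button out; pen at rest on both rests (clamped line within 2.5 mm, 13 mm along, 3 mm in height, 0.1 rad) with the jaw pressing on it (over 0.5 N) (x of engraver_back in the frame of stop_face between -0.004 and 0.003 m and y of engraver_back in the frame of stop_face between -0.035 and 0.035 m and angle between the x axis of engraver and the x axis of bench_stop, either way round below 0.05 rad and x of pen in the frame of pen_place between 0.001 and 0.006 m and y of pen in the frame of pen_place between -0.013 and 0.013 m and z of pen in the frame of pen_place between -0.003 and 0.003 m and angle between the y axis of pen and the y axis of engraver, either way round below 0.1 rad and contact force between clamp_jaw and pen above 0.5 N and value of joint start_button below 0.001 m and angle between engraver's own z axis and vertical below 0.03 rad and linear speed of each of engraver, pen below 0.01 m/s); the robot touches nothing.
It fails at once if start is pressed before the clutch has clicked (value of joint start_button above 0.0045 m and value of joint clamp_knob below 0.15 rad).
It fails at once if a bystander is disturbed (moved 15 mm) (distance of any of stapler, stamp_a, stamp_b, washi_roll_1 from where it was at the start of the episode above 0.015 m).
It also fails if it takes over 72 s, if anything falls off the work surface, if the arm or the gripper's body presses on something with over 40 N, if the wrist force passes 120 N, or if a joint passes its speed limit or range.

### The arm

A 6-joint arm with a two-finger parallel gripper is mounted at the origin on a cart in front of the work surface, level with it; the furniture and walls round the work are solid. World frame = base frame: x ahead of the robot, y to its left, z up, the work surface at z = 0. Lengths are in m, angles in rad, forces in N, time in s.
With the tool pointing down it reaches from about 0.375 to 0.9 m from the base axis. Payload 3.1 kg.
Tool frame: the origin (TCP) lies at the very end of the fingers, on their centre line; the grasp point (between the pads) lies 19 mm behind it; z points along the fingers, y is the direction in which the jaws open and shut (so a half turn about z gives the same grasp; the last joint's range is limited). The gripper opens to 87 mm and grips with 3 to 60 N. Pads are 19 mm wide; open, the fingers measure 117 mm over their backs; the gripper's body (75 mm by 190 mm) begins 51 mm behind the grasp point.
Start: joints at [1.071, 0.527, 1.433, -0, 1.181, -0.178], TCP at [0.198, 0.593, 0.223] pointing down, gripper open.
Joint ranges: [-3.08, 3.08], [-0.75, 2.2], [0.22, 2.44], [-1.43, 4.57], [0, 2.65], [-2.85, 2.85]. Speed limits (rad/s): [2.79, 2.79, 3.14, 3.14, 3.14, 3.14].

### API

Orientations are given as a unit quaternion [x, y, z, w].
In Python, from rig import robot gives the robot as it stands. The module is installed in compiled form; this text tells all that it offers.
- The arm moves only by the tool send_rows, never from a script. Its argument "deltas" is a list of rows, each an object of numbers: "tx", "ty", "tz": the shift along the tool's x, y, z in cm; "rx", "ry", "rz": the turn, a rotation vector about the tool's x, y, z in rad. A call has 1 to 5 rows; each row is the pose to reach, as a shift and turn from the pose commanded when the call began, along the tool's axes at that moment; what a row does not reach only later rows make up. A row lasts 1/12 s, in which the tool goes at most 41.7 mm and 7.16 degrees, less where a joint would pass 70% of its speed; a pose out of reach is approached as far as the arm can. A call with a gripper value outside its range is refused whole. "claw" is the finger opening in cm, from 0 to 8.7, set as the call begins (left out, the last holds). The fingers move at their own pace and stop on an object; "squeeze" is the grip in N (left out, the last holds). Time passes only in rows, so rows that repeat a pose let the fingers close. It gives the time, the measured TCP pose, the force and the opening at its end, in the units of the state.
- robot.get_obs(): the state, without advancing time (a new reading comes with each control period).
- robot.camera(name): name is "side" or "top"; returns a dict with "color" (384x512x3 uint8, red, green, blue), "z_map" (384x512 float32, m along the optical axis (not along the pixel's ray), 0 where there is no reading), "intrinsics" (3x3 intrinsics, pixels), "R" (3x3) and "t" (3): a world point X has camera coordinates R X + t. Camera axes: x right, y down, z forward; pixel columns grow to the right and rows downward; lengths in m; the calibration is good to about 2 mm. A picture is of the moment at which its call begins.
- robot.hand_in(): hands the job in, once; it reports no verdict.
Trained networks look in the newest picture that a camera, given by its name, has taken for a name from the list of things; names that differ only in an ending like _2 or _b are one class to them, and where a whole thing is asked for, a point or a joint stands for the part that bears it (a point fixed in the world has none). Each returns a list of dicts, best first, with "p" (0 to 1); they miss things now and then, are a little off and sometimes report something else, mostly with a low value. They report only what shows in the picture. A call takes as long as a camera call.
- robot.outline_of(label, camera): "pixels" (384x512 bool, what is visible of it) and "xy" ([column, row] in pixels, amid what is visible of it).
- robot.tip_of(label, camera): "xy" ([column, row] in pixels: a listed point, or the origin of a listed thing).
The state is a dict: "time": time; "q": joint angles; "joint_velocities": joint speeds; "joint_torque": joint torques, N m; "position": TCP position; "tool_rot": TCP orientation; "ft_force": force on the tool from outside, world axes, zero at the start; "moment": the same for the moment, N m; "grip_width": finger opening in m.
Only numpy, scipy, OpenCV 4.12 (cv2) and the standard library are available. Lean on these libraries where they do the work, as an engineer would, in place of code of your own. Each camera call takes 0.05 s, during which the arm holds its last target.

## Working session

There is one attempt and no reset: what is moved stays moved. The work goes in short steps, Python scripts to look and compute and a tool call to move; the robot and the scene stay as the last step left them, time stands still between calls to the robot, and variables do not carry over. Pictures are saved under pics/ and viewed, and the job is handed in when it is done.

Besides the shell and the picture viewer there is one more tool, called after "Emit:" in YAML: its name, and indented under it one key for each argument. send_rows: Moves the arm, as the interface text tells. Its arguments: {"type":"object","properties":{"deltas":{"type":"array","items":{"type":"object","properties":{"tx":{"type":"number"},"ty":{"type":"number"},"tz":{"type":"number"},"rx":{"type":"number"},"ry":{"type":"number"},"rz":{"type":"number"}}}},"claw":{"type":"number"},"squeeze":{"type":"number"}},"required":["deltas"]}

```bash
mkdir -p pics
cat > h.py <<'E'
import numpy as np, cv2
from rig import robot
from scipy.spatial.transform import Rotation as Rt
def unproj(c,xy,z=None,plane=None):
    K=np.array(c["intrinsics"]);R=np.array(c["R"]);t=np.array(c["t"])
    d=np.linalg.inv(K)@np.array([xy[0],xy[1],1.0])
    o=-R.T@t; dw=R.T@d
    if plane is not None:
        s=(plane-o[2])/dw[2]; return o+s*dw
    return o+z*dw
def cloud(c,mask):
    z=c["z_map"]; m=mask&(z>0); v,u=np.nonzero(m)
    K=np.array(c["intrinsics"]);R=np.array(c["R"]);t=np.array(c["t"])
    d=np.linalg.inv(K)@np.stack([u,v,np.ones_like(u)]).astype(float)
    return ((R.T@(d*z[v,u]-t[:,None])).T)
def proj(c,X):
    K=np.array(c["intrinsics"]);p=K@(np.array(c["R"])@X+np.array(c["t"]));return p[:2]/p[2]
def save(c,n,s=1.5):
    im=cv2.cvtColor(c["color"],cv2.COLOR_RGB2BGR); cv2.imwrite("pics/"+n,cv2.resize(im,None,fx=s,fy=s,interpolation=cv2.INTER_CUBIC))
E
python3 - <<'E'
from h import *
o=robot.get_obs();print({k:np.round(v,3) for k,v in o.items()})
for n in("top","side"):
    c=robot.camera(n);save(c,n+"0.png")
    print(n,"cam pos",-np.array(c["R"]).T@c["t"])
    for l in["pen","engraver","bench_stop","stapler","stamp_a","washi_roll_1","clamp_knob"]:
        for r in robot.outline_of(l,n)[:3]:
            P=cloud(c,r["pixels"]); print(l,round(r["p"],2),np.round(r["xy"]),np.round(np.median(P,0),3) if len(P) else None,len(P))
    for l in["pen","engraver","engraver_back","deck_front","pen_place","stop_face","knob_grip","start_button_top","bench_stop","clamp_jaw"]:
        hts=dict(pen=0,engraver=0,engraver_back=.06,deck_front=.1,pen_place=.122,stop_face=.06,knob_grip=.165,bench_stop=0,clamp_jaw=.122)
        for r in robot.tip_of(l,n)[:2]:
            print(" tip",l,round(r["p"],2),np.round(r["xy"],1),np.round(unproj(c,r["xy"],plane=hts.get(l,.06)),4))
E
```

```text
{'time': np.float64(0.0), 'q': array([ 1.071,  0.528,  1.434,  0.   ,  1.181, -0.178]), 'joint_velocities': array([-0.   ,  0.   , -0.002, -0.   ,  0.001,  0.001]), 'joint_torque': array([  0.   , -44.005, -17.659,   0.063,   0.058,  -0.   ]), 'position': array([0.197, 0.592, 0.222]), 'tool_rot': array([ 0.16 ,  0.987, -0.001, -0.   ]), 'ft_force': array([ 0.832, -0.787,  0.131]), 'moment': array([-0.002,  0.013,  0.078]), 'grip_width': np.float64(0.087)}
top cam pos [0.44851413 0.03621506 1.3763233 ]
pen 0.71 [331. 239.] [ 0.425 -0.201  0.009] 156
engraver 0.98 [144. 182.] [0.557 0.311 0.107] 6042
bench_stop 0.61 [152. 136.] [0.684 0.308 0.025] 969
stapler 0.62 [289. 203.] [ 0.514 -0.08   0.044] 554
stamp_a 0.41 [249. 224.] [0.456 0.026 0.056] 82
washi_roll_1 0.67 [329. 177.] [ 0.58  -0.206  0.015] 173
clamp_knob 0.56 [169. 194.] [0.526 0.232 0.175] 82
 tip pen 0.53 [334.  234.2] [ 0.431  -0.2132  0.    ]
 tip pen 0.42 [149.9 142.9] [0.6772 0.3183 0.    ]
 tip engraver 0.67 [152.  187.3] [0.5501 0.3069 0.    ]
 tip deck_front 0.57 [141.5 212.4] [0.4759 0.3119 0.1   ]
 tip pen_place 
[... 991 characters left out ...]
 ]
 tip pen 0.59 [216.1 156.5] [0.6835 0.7408 0.    ]
 tip engraver 0.78 [218.5 205.5] [0.5338 0.2672 0.    ]
 tip engraver_back 0.97 [243.3 176.2] [0.6411 0.3216 0.06  ]
 tip engraver_back 0.4 [245.3 306.2] [ 0.4035 -0.275   0.06  ]
 tip deck_front 0.65 [194.9 171.6] [0.4844 0.329  0.1   ]
 tip pen_place 0.71 [218.2 162.5] [0.5572 0.3161 0.122 ]
 tip stop_face 0.94 [253.9 176.9] [0.6694 0.2999 0.06  ]
 tip knob_grip 0.66 [216.  157.2] [0.5284 0.2425 0.165 ]
 tip start_button_top 0.5 [198.6 188. ] [0.4818 0.2904 0.06  ]
 tip bench_stop 0.71 [256.  191.7] [0.6816 0.3144 0.    ]
 tip clamp_jaw 0.42 [221.2 167.6] [0.55   0.2669 0.122 ]
 tip clamp_jaw 0.22 [219.  249.2] [ 0.3938 -0.1721  0.122 ]
```

View pics/top0.png

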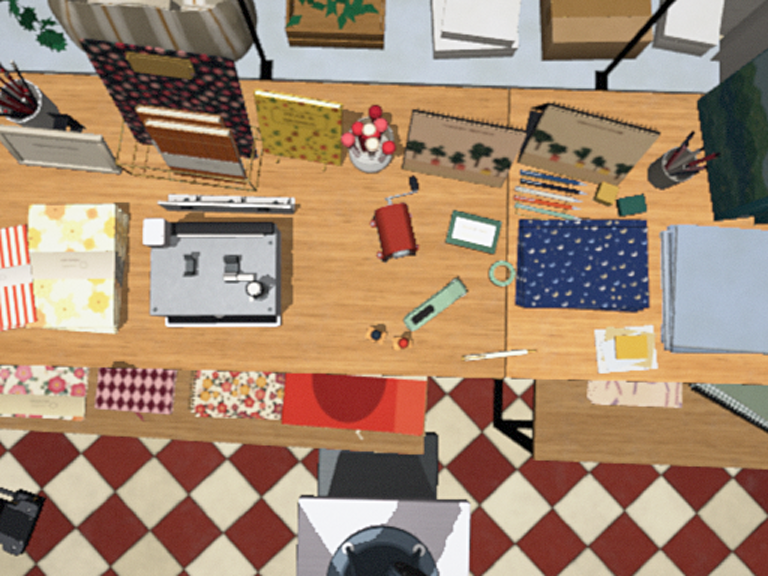

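View pics/side0.png

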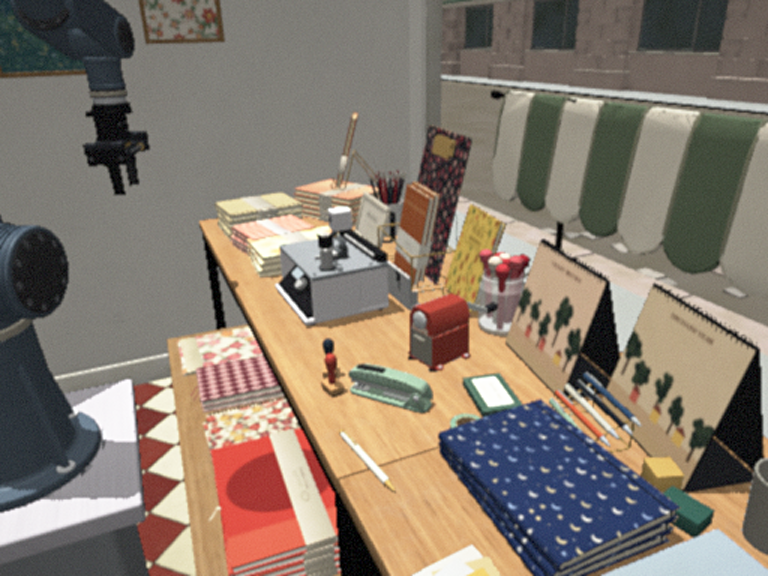

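Run:
```python
from h import *
c=robot.camera("top")
# pen axis
r=robot.outline_of("pen","top")[0]; P=cloud(c,r["pixels"]); 
rect=cv2.minAreaRect(P[:,:2].astype(np.float32)*1000);print("pen rect",rect)
vx=cv2.fitLine(P[:,:2].astype(np.float32),cv2.DIST_HUBER,0,.01,.01).ravel();print("pen line",vx,np.degrees(np.arctan2(vx[1],vx[0])))
b=cv2.boxPoints(rect);print(b)
r=robot.outline_of("engraver","top")[0]; P=cloud(c,r["pixels"])
D=P[abs(P[:,2]-.105)<.006]; rect=cv2.minAreaRect(D[:,:2].astype(np.float32)*1000);print("deck rect",rect); 
r=robot.outline_of("bench_stop","top")[0]; P=cloud(c,r["pixels"]);S=P[P[:,2]>.06];print("stop",len(S),cv2.minAreaRect(S[:,:2].astype(np.float32)*1000))
P=cloud(c,np.ones((384,512),bool));
# knob top
k=P[(abs(P[:,2]-.175)<.005)&(P[:,1]<.27)&(P[:,1]>.15)&(P[:,0]>.45)];print("knob",k.mean(0),len(k),k.min(0),k.max(0))
h=P[(P[:,2]>.16)&(P[:,1]<.55)&(P[:,1]>.27)&(P[:,0]>.45)];print("head",h.mean(0),len(h),h.min(0),h.max(0))
im=cv2.cvtColor(c["color"],cv2.COLOR_RGB2BGR)
cv2.imwrite("pics/t_eng.png",cv2.resize(im[110:240,70:210],None,fx=4.5,fy=4.5,interpolation=cv2.INTER_CUBIC))
c=robot.camera("side");im=cv2.cvtColor(c["color"],cv2.COLOR_RGB2BGR)
cv2.imwrite("pics/s_eng.png",cv2.resize(im[130:330,150:300],None,fx=3.0,fy=3.0,interpolation=cv2.INTER_CUBIC))
```

```text
pen rect ((424.83135986328125, -203.82159423828125), (14.386695861816406, 132.4545440673828), 8.056390762329102)
pen line [ 0.1389946  -0.99029315  0.42517868 -0.20254147] -82.01032
[[ 408.42743 -139.25609]
 [ 426.9906  -270.40335]
 [ 441.2353  -268.3871 ]
 [ 422.67212 -137.23984]]
deck rect ((562.3654174804688, 315.93914794921875), (161.51669311523438, 221.1526641845703), 1.9077301025390625)
stop 283 ((680.466796875, 306.65350341796875), (13.175651550292969, 236.40016174316406), 0.10444450378417969)
knob [0.71349138 0.2152707  0.1751067 ] 166 [0.51384189 0.15113697 0.17007852] [0.84764107 0.2694095  0.17996282]
head [0.82287984 0.37160378 0.23304247] 4984 [0.59327584 0.27002048 0.16003854] [0.88097637 0.4874761  0.32920203]
```

View crops.

View pics/t_eng.png

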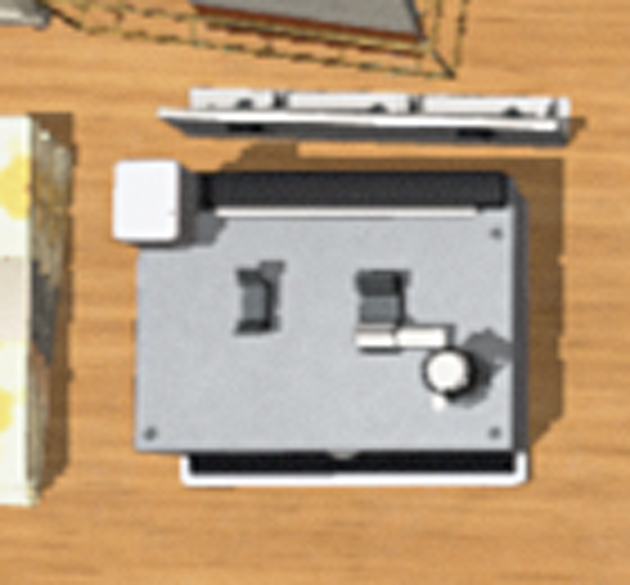

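View pics/s_eng.png

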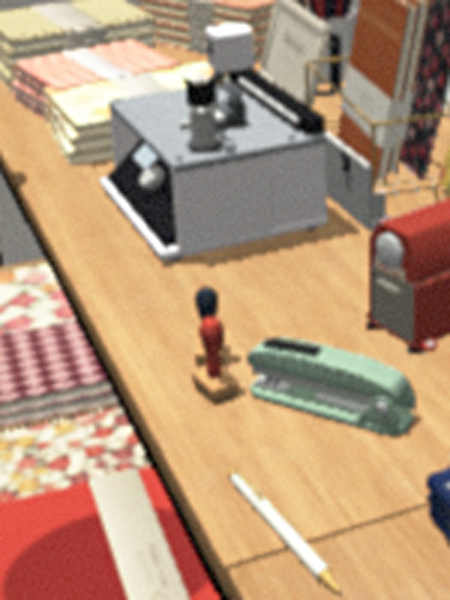

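Run:
```python
from h import *
c=robot.camera("top")
r=robot.outline_of("engraver","top")[0]; P=cloud(c,r["pixels"])
D=P[abs(P[:,2]-.105)<.006];print(len(D),np.median(D[:,2]))
# edges fit: front edge
yy=D[:,1];
for name,f in(("front",np.min),("back",np.max)):
    pts=[]
    for y0 in np.arange(.22,.42,.005):
        s=D[abs(yy-y0)<.003]
        if len(s)>5: pts.append((y0,f(s[:,0])))
    pts=np.array(pts);print(name,np.polyfit(pts[:,0],pts[:,1],1),np.round(pts[::4],3).tolist())
for name,f in(("right",np.min),("left",np.max)):
    pts=[]
    for x0 in np.arange(.49,.63,.005):
        s=D[abs(D[:,0]-x0)<.003]
        if len(s)>5: pts.append((x0,f(s[:,1])))
    pts=np.array(pts);print(name,np.polyfit(pts[:,0],pts[:,1],1),np.round(pts[::4],3).tolist())
k=P[(abs(P[:,2]-.175)<.004)&(P[:,0]<.55)];k=k[(k[:,1]<.27)];print("knob",k.mean(0),len(k),k.min(0),k.max(0))
R=P[(P[:,2]>.12)&(P[:,2]<.16)&(P[:,0]<.6)];print("rests");
for a,b in((.22,.3),(.3,.40)):
    s=R[(R[:,1]>a)&(R[:,1]<b)];print(len(s),s.min(0),s.max(0))
# pen points
r=robot.outline_of("pen","top")[0]; Q=cloud(c,r["pixels"]); d=np.array([-.139,.990]);s=Q[:,:2]@d
print("pen ends",Q[s.argmin()],Q[s.argmax()],np.ptp(s),np.percentile(Q[:,2],[10,50,90]))
c=robot.camera("side")
r=robot.outline_of("pen","side")[0]; Q=cloud(c,r["pixels"]);s=Q[:,:2]@d
l=cv2.fitLine(Q[:,:2].astype(np.float32),cv2.DIST_HUBER,0,.01,.01).ravel();print(l)
print("pen ends side",Q[s.argmin()],Q[s.argmax()],np.ptp(s),np.percentile(Q[:,2],[10,50,90]))
im=cv2.cvtColor(c["color"],cv2.COLOR_RGB2BGR)
cv2.imwrite("pics/s_pen.png",cv2.resize(im[280:335,215:275],None,fx=8,fy=8,interpolation=cv2.INTER_CUBIC))
```

```text
3761 0.10592232597656831
front [-0.03704404  0.49403837] [[0.22, 0.487], [0.24, 0.487], [0.26, 0.484], [0.28, 0.483], [0.3, 0.482], [0.32, 0.482], [0.34, 0.481], [0.36, 0.481], [0.38, 0.48], [0.4, 0.48]]
back [-0.0875734   0.64497939] [[0.22, 0.625], [0.24, 0.621], [0.26, 0.621], [0.28, 0.62], [0.3, 0.619], [0.32, 0.619], [0.34, 0.619], [0.36, 0.618], [0.38, 0.62], [0.4, 0.595]]
right [0.03529567 0.18580713] [[0.49, 0.203], [0.51, 0.204], [0.53, 0.204], [0.55, 0.206], [0.57, 0.206], [0.59, 0.207], [0.61, 0.208], [0.63, 0.208]]
left [-0.65841781  0.77270175] [[0.49, 0.422], [0.51, 0.422], [0.53, 0.421], [0.55, 0.423], [0.57, 0.42], [0.59, 0.426], [0.61, 0.392], [0.63, 0.211]]
knob [0.5259066  0.23142019 0.17508762] 66 [0.51392764 0.21807355 0.17127096] [0.53940484 0.2450385  0.17848336]
rests
227 [0.50875066 0.22020809 0.12052743] [0.58279505 0.29094177 0.15820964]
105 [0.54611864 0.34489708 0.12005577] [0.59968934 0.39853333 0.15975511]
pen ends [ 0.43305962 -0.26524772  0.00869921] [ 0.41582752 -0.14102862  0.01060217] 0.12537217766088268 [0.00702104 0.00970611 0.01250767]
[ 0.14432545 -0.98953027  0.42773104 -0.23792467]
pen ends side [ 0.43520111 -0.27827714  0.00626449] [ 0.41482651 -0.14103264  0.00696265] 0.13870412506284113 [0.00443933 0.00774023 0.00992336]
```

View pics/s_pen.png

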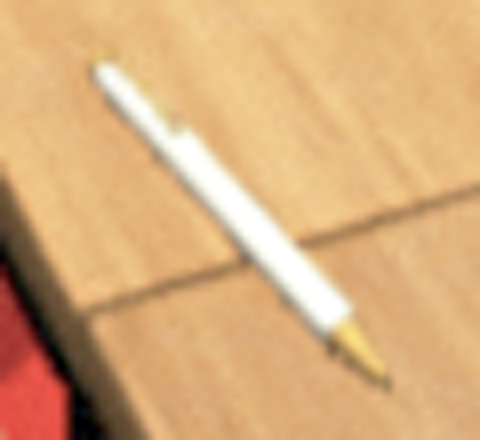

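```bash
cat >> h.py <<'E'
def Rtool(tilt=0,yaw=0):
    # tool pointing down, y along world y rotated by yaw; tilt leans z forward (+x rotated by yaw)
    t=np.radians(tilt);c,s=np.cos(t),np.sin(t)
    M=np.array([[-c,0,s],[0,1,0],[-s,0,-c]])
    return Rt.from_euler('z',yaw,degrees=True).as_matrix()@M
def delta(pos,R,frm=None):
    o=robot.get_obs() if frm is None else frm
    R0=Rt.from_quat(o["tool_rot"]).as_matrix() if "tool_rot" in o else o["R"]
    d=R0.T@(np.array(pos)-o["position"])*100; rv=Rt.from_matrix(R0.T@R).as_rotvec()
    print("t cm",np.round(d,2),"r",np.round(rv,3))
    return dict(position=np.array(pos),R=R)
E
python3 - <<'E'
from h import *
s=delta([.42,.312,.16],Rtool(20,0))
delta([.435,.312,.092],Rtool(20,0),s)
E
```

```text
t cm [-29.98 -19.62   6.26] r [-0.056 -0.346 -0.319]
t cm [0.92 0.   6.9 ] r [0. 0. 0.]
```

Emit:
send_rows:
  deltas:
    - {"tx": -6, "ty": -4, "tz": 1.2, "rx": -0.011, "ry": -0.07, "rz": -0.064}
    - {"tx": -9, "ty": -6, "tz": 2, "rx": -0.022, "ry": -0.14, "rz": -0.128}
    - {"tx": -12, "ty": -8, "tz": 2.5, "rx": -0.033, "ry": -0.21, "rz": -0.19}
    - {"tx": -15, "ty": -10, "tz": 3, "rx": -0.045, "ry": -0.28, "rz": -0.255}
    - {"tx": -18, "ty": -12, "tz": 3.8, "rx": -0.056, "ry": -0.346, "rz": -0.319}

```text
time: 2.72
position: [0.3245, 0.4304, 0.1875]
tool_rot: [-0.003, 0.984, 0.001, 0.176]
ft_force: [2.6, -0.8, -0.7]
grip_width: 0.0867
```

Run:
```python
from h import *
s=delta([.42,.312,.16],Rtool(20,0))
delta([.435,.312,.094],Rtool(20,0),s)
```

```text
t cm [ -7.95 -11.9    5.85] r [0.003 0.004 0.005]
t cm [0.85 0.   6.72] r [0. 0. 0.]
```

Emit:
send_rows:
  deltas:
    - {"tx": -2.5, "ty": -3.3, "tz": 1.5}
    - {"tx": -4.5, "ty": -6.5, "tz": 3}
    - {"tx": -6.5, "ty": -9.5, "tz": 4.5}
    - {"tx": -7.9, "ty": -11.9, "tz": 5.8}
    - {"tx": -7.9, "ty": -11.9, "tz": 5.8}

```text
schema error: expected keys tx, ty, tz, rx, ry, rz
```

Emit:
send_rows:
  deltas:
    - {"tx": 0.4, "tz": 3.3}
    - {"tx": 0.85, "tz": 6.7}
    - {"tx": 0.85, "tz": 6.7}

```text
schema error: expected keys tx, ty, tz, rx, ry, rz
```

Run:
```python
from h import *
o=robot.get_obs();print(o["position"],o["ft_force"])
s=delta([.445,.312,.094],Rtool(20,0))
delta([.485,.312,.094],Rtool(20,0),s)
c=robot.camera("side");im=cv2.cvtColor(c["color"],cv2.COLOR_RGB2BGR)
cv2.imwrite("pics/s1.png",cv2.resize(im[100:230,130:290],None,fx=4.5,fy=4.5,interpolation=cv2.INTER_CUBIC))
```

```text
[0.32447891 0.43044168 0.18745516] [ 2.59447742 -0.76908171 -0.67147283]
t cm [ -8.02 -11.92  12.91] r [0.003 0.004 0.005]
t cm [-3.76  0.    1.37] r [0. 0. 0.]
```

View pics/s1.png

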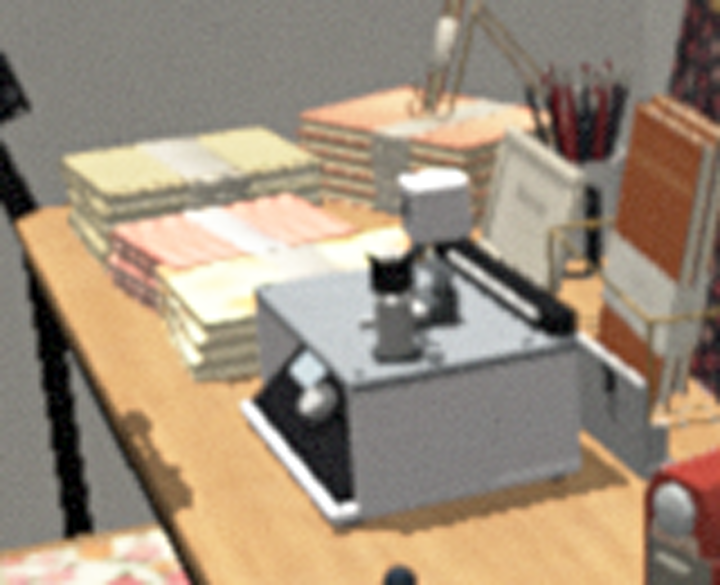

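Emit:
send_rows:
  deltas:
    - {"tx": -2.5, "ty": -3.3, "tz": 1.5, "rx": 0, "ry": 0, "rz": 0}
    - {"tx": -4.5, "ty": -6.5, "tz": 3, "rx": 0, "ry": 0, "rz": 0}
    - {"tx": -6.5, "ty": -9.5, "tz": 4.5, "rx": 0, "ry": 0, "rz": 0}
    - {"tx": -7.9, "ty": -11.9, "tz": 5.8, "rx": 0, "ry": 0, "rz": 0}

```text
time: 3.1
position: [0.4193, 0.3103, 0.1595]
tool_rot: [0.0, 0.985, 0.0, 0.174]
ft_force: [1.5, 0.7, -0.3]
grip_width: 0.0869
```

Emit:
send_rows:
  deltas:
    - {"tx": 0.4, "ty": 0, "tz": 3.3, "rx": 0, "ry": 0, "rz": 0}
    - {"tx": 0.85, "ty": 0, "tz": 6.7, "rx": 0, "ry": 0, "rz": 0}
    - {"tx": 0.85, "ty": 0, "tz": 6.7, "rx": 0, "ry": 0, "rz": 0}

```text
time: 3.35
position: [0.4315, 0.3094, 0.0871]
tool_rot: [0.001, 0.986, -0.003, 0.169]
ft_force: [-0.8, -0.7, 0.3]
grip_width: 0.0872
```

Run:
```python
from h import *
o=robot.get_obs();print(o["position"],o["ft_force"])
s=delta([.445,.312,.094],Rtool(20,0))
delta([.485,.312,.094],Rtool(20,0),s)
c=robot.camera("side");im=cv2.cvtColor(c["color"],cv2.COLOR_RGB2BGR)
cv2.imwrite("pics/s2.png",cv2.resize(im[100:230,130:290],None,fx=4.5,fy=4.5,interpolation=cv2.INTER_CUBIC))
```

```text
[0.43153559 0.30935264 0.08712281] [-0.75611693 -0.69161741  0.32972124]
t cm [-1.5   0.26 -0.2 ] r [-0.007 -0.01  -0.   ]
t cm [-3.76  0.    1.37] r [0. 0. 0.]
```

View pics/s2.png

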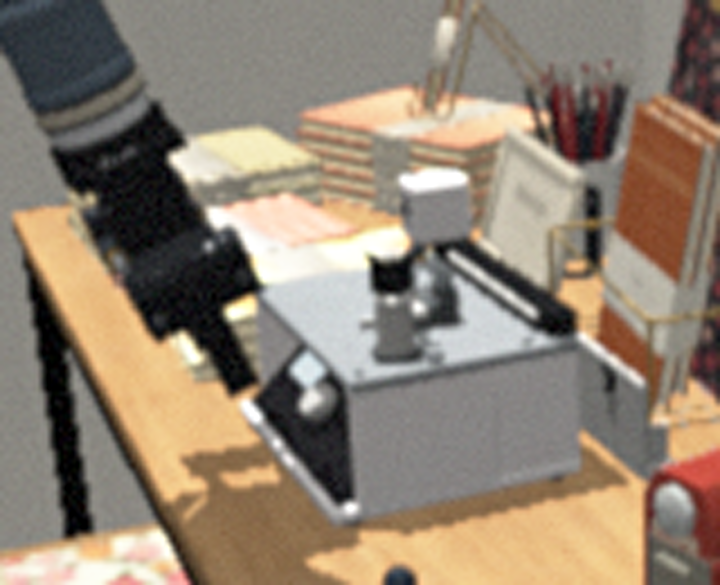

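Emit:
send_rows:
  deltas:
    - {"tx": -1.5, "ty": 0.2, "tz": 0.2, "rx": 0, "ry": 0, "rz": 0}
    - {"tx": -2.7, "ty": 0.2, "tz": 0.6, "rx": 0, "ry": 0, "rz": 0}
    - {"tx": -3.7, "ty": 0.2, "tz": 1.0, "rx": 0, "ry": 0, "rz": 0}

```text
time: 3.65
position: [0.4715, 0.3153, 0.0995]
tool_rot: [-0.001, 0.985, 0.001, 0.175]
ft_force: [-5.5, 2.2, 1.0]
grip_width: 0.087
```

Emit:
send_rows:
  deltas:
    - {"tx": -0.28, "ty": 0, "tz": 0.1, "rx": 0, "ry": 0, "rz": 0}
    - {"tx": -0.56, "ty": 0, "tz": 0.2, "rx": 0, "ry": 0, "rz": 0}
    - {"tx": -0.85, "ty": 0, "tz": 0.31, "rx": 0, "ry": 0, "rz": 0}
    - {"tx": -1.13, "ty": 0, "tz": 0.41, "rx": 0, "ry": 0, "rz": 0}
    - {"tx": -1.41, "ty": 0, "tz": 0.51, "rx": 0, "ry": 0, "rz": 0}

```text
time: 4.07
position: [0.4849, 0.314, 0.0971]
tool_rot: [-0.0, 0.985, -0.0, 0.173]
ft_force: [-2.9, 0.3, 1.7]
grip_width: 0.0872
```

Emit:
send_rows:
  deltas:
    - {"tx": -0.28, "ty": 0, "tz": 0.1, "rx": 0, "ry": 0, "rz": 0}
    - {"tx": -0.56, "ty": 0, "tz": 0.2, "rx": 0, "ry": 0, "rz": 0}
    - {"tx": -0.85, "ty": 0, "tz": 0.31, "rx": 0, "ry": 0, "rz": 0}
    - {"tx": -1.0, "ty": 0, "tz": 0.36, "rx": 0, "ry": 0, "rz": 0}

```text
time: 4.4
position: [0.4969, 0.3139, 0.0966]
tool_rot: [-0.0, 0.985, -0.0, 0.174]
ft_force: [-2.7, 0.0, 1.7]
grip_width: 0.087
```

Run:
```python
from h import *
o=robot.get_obs();print(o["position"],o["ft_force"])
c=robot.camera("top");im=cv2.cvtColor(c["color"],cv2.COLOR_RGB2BGR)
cv2.imwrite("pics/t3.png",cv2.resize(im[110:240,70:210],None,fx=4.5,fy=4.5,interpolation=cv2.INTER_CUBIC))
```

```text
[0.49694529 0.31387914 0.09663126] [-2.67156993  0.0377379   1.70056399]
```

View pics/t3.png

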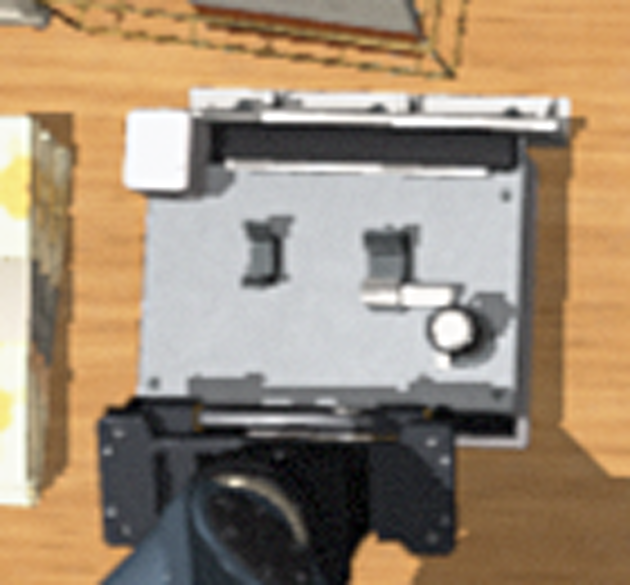

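Emit:
send_rows:
  deltas:
    - {"tx": -0.2, "ty": 0, "tz": 0.07, "rx": 0, "ry": 0, "rz": 0}
    - {"tx": -0.4, "ty": 0, "tz": 0.14, "rx": 0, "ry": 0, "rz": 0}
    - {"tx": -0.6, "ty": 0, "tz": 0.2, "rx": 0, "ry": 0, "rz": 0}
    - {"tx": -0.6, "ty": 0, "tz": 0.2, "rx": 0, "ry": 0, "rz": 0}

```text
time: 4.78
position: [0.502, 0.3136, 0.0965]
tool_rot: [-0.0, 0.985, -0.001, 0.173]
ft_force: [-5.1, -0.7, 1.6]
grip_width: 0.0871
```

Emit:
send_rows:
  deltas:
    - {"tx": -0.15, "ty": 0, "tz": 0.05, "rx": 0, "ry": 0, "rz": 0}
    - {"tx": -0.3, "ty": 0, "tz": 0.1, "rx": 0, "ry": 0, "rz": 0}
    - {"tx": -0.3, "ty": 0, "tz": 0.1, "rx": 0, "ry": 0, "rz": 0}

```text
time: 5.03
position: [0.5023, 0.3131, 0.0959]
tool_rot: [-0.0, 0.985, -0.001, 0.171]
ft_force: [-10.8, 2.4, 4.9]
grip_width: 0.0865
```

Emit:
send_rows:
  deltas:
    - {"tx": 1.5, "ty": 0, "tz": -0.6, "rx": 0, "ry": 0, "rz": 0}
    - {"tx": 3, "ty": 0, "tz": -1.1, "rx": 0, "ry": 0, "rz": 0}
    - {"tx": 3.5, "ty": 0, "tz": -5, "rx": 0, "ry": 0, "rz": 0}
    - {"tx": 3.5, "ty": 0, "tz": -9, "rx": 0, "ry": 0, "rz": 0}
    - {"tx": 3.5, "ty": 0, "tz": -11, "rx": 0, "ry": 0, "rz": 0}

```text
time: 5.45
position: [0.436, 0.3151, 0.1912]
tool_rot: [-0.001, 0.984, 0.001, 0.175]
ft_force: [0.1, 0.5, 0.4]
grip_width: 0.087
```

Run:
```python
from h import *
o=robot.get_obs();print(o["position"],o["ft_force"],o["q"])
delta([.425,-.206,.12],Rtool(0,-81.8))
```

```text
[0.43598132 0.31507609 0.19124794] [0.11920096 0.5112939  0.40947469] [ 0.51435993  0.38260085  1.89786393 -0.31453259  0.5723824  -0.8175427 ]
t cm [  3.55 -52.12   6.17] r [0.254 0.289 1.413]
```

Emit:
send_rows:
  deltas:
    - {"tx": 0.3, "ty": -4, "tz": 0.3, "rx": 0.02, "ry": 0.023, "rz": 0.113}
    - {"tx": 0.6, "ty": -8, "tz": 0.6, "rx": 0.04, "ry": 0.046, "rz": 0.226}
    - {"tx": 0.9, "ty": -12, "tz": 0.9, "rx": 0.06, "ry": 0.069, "rz": 0.339}
    - {"tx": 1.2, "ty": -16, "tz": 1.2, "rx": 0.08, "ry": 0.092, "rz": 0.452}
    - {"tx": 1.4, "ty": -20, "tz": 1.5, "rx": 0.1, "ry": 0.115, "rz": 0.565}

```text
time: 5.87
position: [0.4287, 0.1126, 0.1702]
tool_rot: [0.284, 0.952, 0.0, 0.112]
ft_force: [-0.1, -0.1, 0.7]
grip_width: 0.0868
```

Run:
```python
from h import *
o=robot.get_obs();print(o["position"],o["ft_force"],o["q"])
delta([.425,-.206,.12],Rtool(0,-81.8))
c=robot.camera("top")
r=robot.outline_of("engraver","top")[0]; P=cloud(c,r["pixels"])
D=P[abs(P[:,2]-.105)<.006];print(cv2.minAreaRect(D[:,:2].astype(np.float32)*1000))
k=P[(abs(P[:,2]-.175)<.004)&(P[:,1]<.27)&(P[:,0]<.58)];print("knob",k.mean(0),len(k),k.min(0),k.max(0))
for l,z in (("pen_place",.122),("knob_grip",.165),("clamp_jaw",.122),("deck_front",.1),("stop_face",.06)):
    for r in robot.tip_of(l,"top")[:1]: print(l,r["p"],r["xy"],unproj(c,r["xy"],plane=z))
im=cv2.cvtColor(c["color"],cv2.COLOR_RGB2BGR)
cv2.imwrite("pics/t4.png",cv2.resize(im[120:220,85:195],None,fx=7,fy=6,interpolation=cv2.INTER_CUBIC))
np.savez("top4.npz",**c)
c=robot.camera("side");np.savez("side4.npz",**c)
for l,z in (("pen_place",.122),("knob_grip",.165),("start_button_top",.06)):
    for r in robot.tip_of(l,"side")[:1]: print(l,r["p"],r["xy"],unproj(c,r["xy"],plane=z))
im=cv2.cvtColor(c["color"],cv2.COLOR_RGB2BGR)
cv2.imwrite("pics/s4.png",cv2.resize(im[140:230,180:280],None,fx=7,fy=6,interpolation=cv2.INTER_CUBIC))
```

```text
[0.42865995 0.11264822 0.17023305] [-0.07145022 -0.13622816  0.72915241] [ 0.05664841  0.32197793  2.06704032 -0.14423762  0.54607822 -0.81808383]
t cm [-15.9  -27.23   6.82] r [0.152 0.174 0.844]
((591.3113403320312, 312.0100402832031), (157.5458526611328, 220.8610382080078), 0.11777489632368088)
knob [0.55475614 0.22888012 0.17528236] 59 [0.54135601 0.21609221 0.17181395] [0.56678454 0.2438418  0.1789846 ]
pen_place 0.86 [143.1, 164.9] [0.59875412 0.30844738 0.122     ]
knob_grip 0.55 [166.8, 181.9] [0.55246128 0.2381097  0.165     ]
clamp_jaw 0.55 [247.8, 224.6] [0.45134644 0.03231235 0.122     ]
deck_front 0.62 [141.3, 201.3] [0.50502032 0.31374877 0.1       ]
stop_face 0.86 [148.5, 139.8] [0.67570764 0.31017973 0.06      ]
pen_place 0.56 [227.4, 163.5] [0.57945523 0.29379734 0.122     ]
knob_grip 0.41 [227.6, 157.5] [0.55722921 0.22418563 0.165     ]
start_button_top 0.5 [209.7, 186.0] [0.51702204 0.29040011 0.06      ]
```

View pics/t4.png

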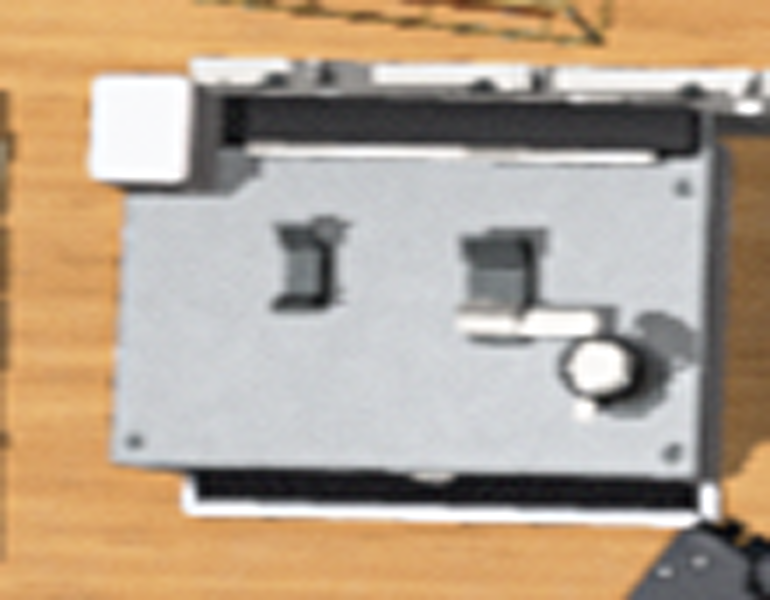

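View pics/s4.png

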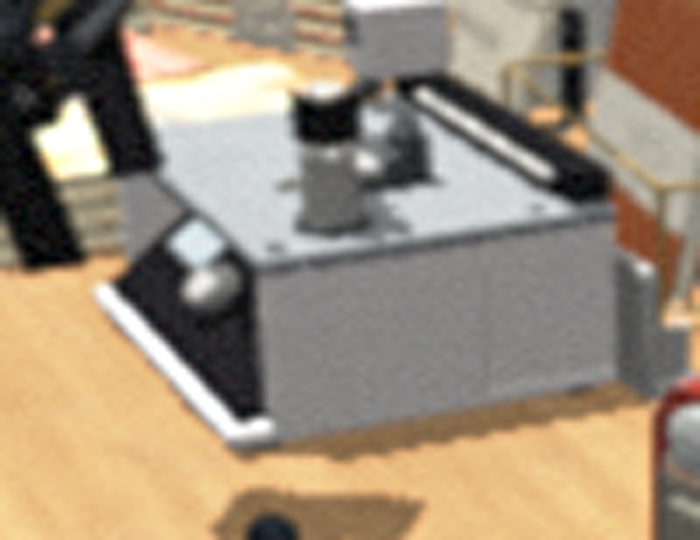

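Run:
```python
from h import *
c=dict(np.load("top4.npz"))
P=cloud(c,np.ones((384,512),bool))
for nm,a,b in(("saddle",.34,.365),("vice",.262,.292)):
    s=P[(P[:,1]>a)&(P[:,1]<b)&(P[:,0]>.56)&(P[:,0]<.635)&(P[:,2]>.109)&(P[:,2]<.16)]
    s=s[np.argsort(s[:,0])]; print(nm,len(s));print(np.round(s[::max(1,len(s)//40)],4).tolist())
for z in(.122,.14):
    print(z,unproj(c,(128.3,164.7),plane=z))
# button with side detection
cs=dict(np.load("side4.npz"))
for n,xy in(("tip",(209.7,186.0)),("eye",(180+210/7,140+286/6))):
    K=cs["intrinsics"];R=cs["R"];t=cs["t"];o=-R.T@t;d=R.T@np.linalg.inv(K)@np.array([*xy,1.]);s=(.312-o[1])/d[1];print(n,o+s*d)
for n,xy in(("pp side",(227.4,163.5)),):
    d=R.T@np.linalg.inv(K)@np.array([*xy,1.]);s=(.312-o[1])/d[1];print(n,o+s*d)
m=np.zeros((384,512),bool);m[182:193,205:216]=1
Q=cloud(cs,m);print("button depth",np.round(Q[::6],3).tolist())
```

```text
saddle 120
[[0.5674, 0.3439, 0.1097], [0.5746, 0.3648, 0.111], [0.5774, 0.3571, 0.111], [0.5779, 0.347, 0.1096], [0.5795, 0.3525, 0.1403], [0.5798, 0.3451, 0.1392], [0.582, 0.3419, 0.121], [0.5829, 0.3463, 0.1348], [0.5835, 0.3423, 0.1303], [0.5857, 0.3442, 0.1336], [0.5858, 0.3554, 0.1299], [0.5872, 0.3422, 0.1207], [0.5893, 0.3521, 0.1228], [0.5896, 0.3444, 0.1226], [0.592, 0.3525, 0.1218], [0.5926, 0.3454, 0.1193], [0.5944, 0.3548, 0.1232], [0.5947, 0.35, 0.1218], [0.5961, 0.342, 0.1123], [0.5971, 0.3442, 0.1251], [0.5975, 0.3505, 0.1202], [0.5994, 0.3492, 0.1262], [0.6, 0.3448, 0.1229], [0.6018, 0.3434, 0.1292], [0.6023, 0.3471, 0.1247], [0.6027, 0.3506, 0.1209], [0.6046, 0.3549, 0.125], [0.6051, 0.3504, 0.1222], [0.6061, 0.3414, 0.1165], [0.6071, 0.3519, 0.127], [0.6078, 0.3424, 0.1237], [0.6089, 0.3532, 0.1325], [0.6095, 0.3429, 0.111], [0.6109, 0.3522, 0.1369], [0.6113, 0.3556, 0.1336], [0.6131, 0.3489, 0.1403], [0.6135, 0.3524, 0.1367], [0.6152, 0.3509, 0.143], [0.6225, 0.357, 0.1092], [0.6245, 0.3641, 0.1125]]
vice 196
[[0.5616, 0.2623, 0.1117], [0.5691, 0.2811, 0.1107], [0.
[... 1180 characters left out ...]
3], [0.625, 0.2652, 0.1101]]
0.122 [0.59819286 0.34677341 0.122     ]
0.14 [0.59604492 0.34231678 0.14      ]
tip [0.52319321 0.312      0.05094905]
eye [0.52375893 0.312      0.04518271]
pp side [0.5856834  0.312      0.11543298]
button depth [[0.528, 0.38, 0.04], [0.539, 0.349, 0.048], [0.528, 0.369, 0.04], [0.539, 0.34, 0.048], [0.529, 0.351, 0.043], [0.537, 0.309, 0.056], [0.523, 0.318, 0.052], [0.538, 0.303, 0.055], [0.522, 0.304, 0.054], [0.519, 0.353, 0.033], [0.523, 0.298, 0.053], [0.512, 0.315, 0.045], [0.526, 0.298, 0.049], [0.513, 0.308, 0.044], [0.528, 0.293, 0.047], [0.514, 0.303, 0.042], [0.529, 0.289, 0.045], [0.517, 0.301, 0.039], [0.532, 0.289, 0.041], [0.518, 0.296, 0.037]]
```

Emit:
send_rows:
  deltas:
    - {"tx": -2, "ty": -3.4, "tz": 0.8, "rx": 0.02, "ry": 0.024, "rz": 0.115}
    - {"tx": -4, "ty": -6.8, "tz": 1.7, "rx": 0.04, "ry": 0.048, "rz": 0.23}
    - {"tx": -6, "ty": -10.2, "tz": 2.5, "rx": 0.06, "ry": 0.072, "rz": 0.345}
    - {"tx": -8, "ty": -13.6, "tz": 3.4, "rx": 0.08, "ry": 0.096, "rz": 0.46}
    - {"tx": -10, "ty": -17, "tz": 4.2, "rx": 0.1, "ry": 0.115, "rz": 0.56}

```text
time: 6.83
position: [0.4267, -0.0863, 0.139]
tool_rot: [0.54, 0.841, -0.001, 0.038]
ft_force: [1.1, -0.5, 0.0]
grip_width: 0.0871
```

Run:
```python
from h import *
delta([.425,-.206,.08],Rtool(0,-81.8))
```

```text
t cm [-10.43  -5.37   6.37] r [0.049 0.058 0.285]
```

Emit:
send_rows:
  claw: 4
  deltas:
    - {"tx": -3, "ty": -1.5, "tz": 1.8, "rx": 0.016, "ry": 0.019, "rz": 0.095}
    - {"tx": -6, "ty": -3, "tz": 3.6, "rx": 0.033, "ry": 0.038, "rz": 0.19}
    - {"tx": -9, "ty": -4.5, "tz": 5.4, "rx": 0.049, "ry": 0.058, "rz": 0.285}
    - {"tx": -10.4, "ty": -5.4, "tz": 6.4, "rx": 0.049, "ry": 0.058, "rz": 0.285}
    - {"tx": -10.4, "ty": -5.4, "tz": 6.4, "rx": 0.049, "ry": 0.058, "rz": 0.285}

```text
time: 7.25
position: [0.4257, -0.2087, 0.0781]
tool_rot: [0.655, 0.756, -0.001, 0.001]
ft_force: [0.3, 0.6, 0.0]
grip_width: 0.062
```

Run:
```python
from h import *
print(robot.get_obs()["position"])
delta([.425,-.206,.004],Rtool(0,-81.8))
c=robot.camera("side");im=cv2.cvtColor(c["color"],cv2.COLOR_RGB2BGR)
cv2.imwrite("pics/s5.png",cv2.resize(im[230:330,190:300],None,fx=6,fy=6,interpolation=cv2.INTER_CUBIC))
```

```text
[ 0.4257222 -0.2086601  0.0781494]
t cm [ 0.29 -0.04  7.41] r [ 0.     0.002 -0.   ]
```

View pics/s5.png

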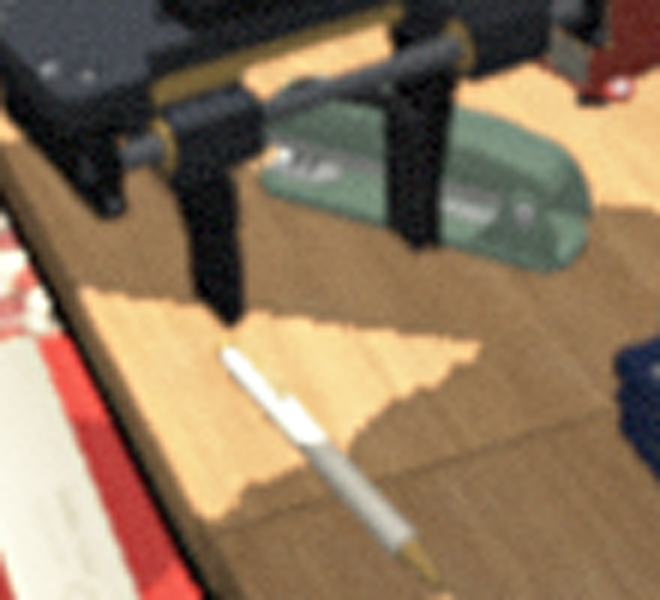

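Emit:
send_rows:
  deltas:
    - {"tx": 0.2, "ty": 0, "tz": 3, "rx": 0, "ry": 0, "rz": 0}
    - {"tx": 0.3, "ty": 0, "tz": 5.2, "rx": 0, "ry": 0, "rz": 0}
    - {"tx": 0.3, "ty": 0, "tz": 6.4, "rx": 0, "ry": 0, "rz": 0}
    - {"tx": 0.3, "ty": 0, "tz": 7.0, "rx": 0, "ry": 0, "rz": 0}
    - {"tx": 0.3, "ty": 0, "tz": 7.2, "rx": 0, "ry": 0, "rz": 0}

```text
time: 7.72
position: [0.4239, -0.2001, 0.0076]
tool_rot: [0.653, 0.757, -0.0, -0.001]
ft_force: [-1.1, -0.1, 0.0]
grip_width: 0.0402
```

Run:
```python
from h import *
o=robot.get_obs();print(o["position"],o["ft_force"])
delta([.425,-.206,.004],Rtool(0,-81.8))
c=robot.camera("side");im=cv2.cvtColor(c["color"],cv2.COLOR_RGB2BGR)
cv2.imwrite("pics/s6.png",cv2.resize(im[230:330,190:300],None,fx=6,fy=6,interpolation=cv2.INTER_CUBIC))
```

```text
[ 0.42389622 -0.20014211  0.0075632 ] [-1.14972109 -0.0868156   0.00134294]
t cm [-0.6   0.02  0.36] r [-0.002 -0.001  0.005]
```

View pics/s6.png

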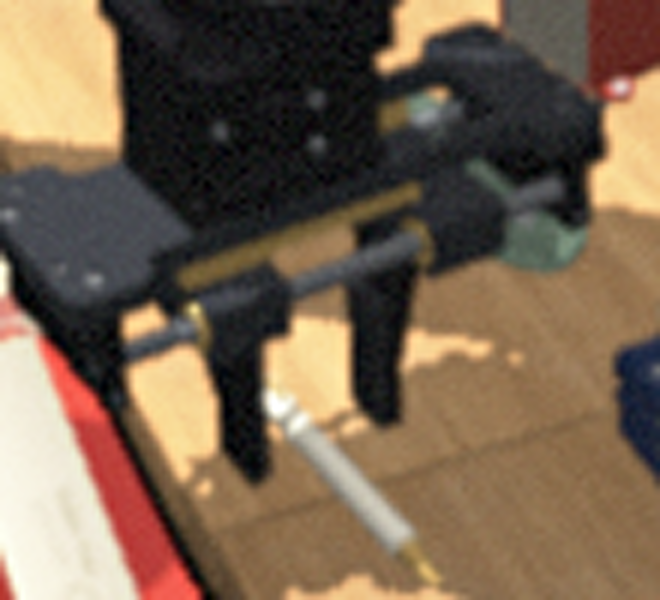

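Emit:
send_rows:
  deltas:
    - {"tx": -0.3, "ty": 0, "tz": 0.2, "rx": 0, "ry": 0, "rz": 0}
    - {"tx": -0.6, "ty": 0, "tz": 0.35, "rx": 0, "ry": 0, "rz": 0}
    - {"tx": -0.6, "ty": 0, "tz": 0.35, "rx": 0, "ry": 0, "rz": 0}

```text
time: 8.02
position: [0.426, -0.209, 0.005]
tool_rot: [0.654, 0.757, -0.0, 0.002]
ft_force: [-0.4, 0.3, 0.1]
grip_width: 0.0399
```

Emit:
send_rows:
  claw: 0.4
  squeeze: 15
  deltas:
    - {"tx": 0, "ty": 0, "tz": 0, "rx": 0, "ry": 0, "rz": 0}
    - {"tx": 0, "ty": 0, "tz": 0, "rx": 0, "ry": 0, "rz": 0}
    - {"tx": 0, "ty": 0, "tz": 0, "rx": 0, "ry": 0, "rz": 0}
    - {"tx": 0, "ty": 0, "tz": 0, "rx": 0, "ry": 0, "rz": 0}
    - {"tx": 0, "ty": 0, "tz": 0, "rx": 0, "ry": 0, "rz": 0}

```text
time: 8.43
position: [0.425, -0.2081, 0.0045]
tool_rot: [0.654, 0.757, -0.0, 0.0]
ft_force: [-0.4, 0.3, 0.0]
grip_width: 0.0144
```

Run:
```python
from h import *
o=robot.get_obs();print(o["position"],o["ft_force"],o["grip_width"])
delta([.425,-.206,.004],Rtool(0,-81.8))
c=robot.camera("side");im=cv2.cvtColor(c["color"],cv2.COLOR_RGB2BGR)
cv2.imwrite("pics/s7.png",cv2.resize(im[230:330,190:300],None,fx=6,fy=6,interpolation=cv2.INTER_CUBIC))
```

```text
[ 0.42499211 -0.20807783  0.00452484] [-0.44046379  0.3261346   0.03126763] 0.014382214775007495
t cm [0.21 0.03 0.05] r [-0.     0.001  0.002]
```

View pics/s7.png

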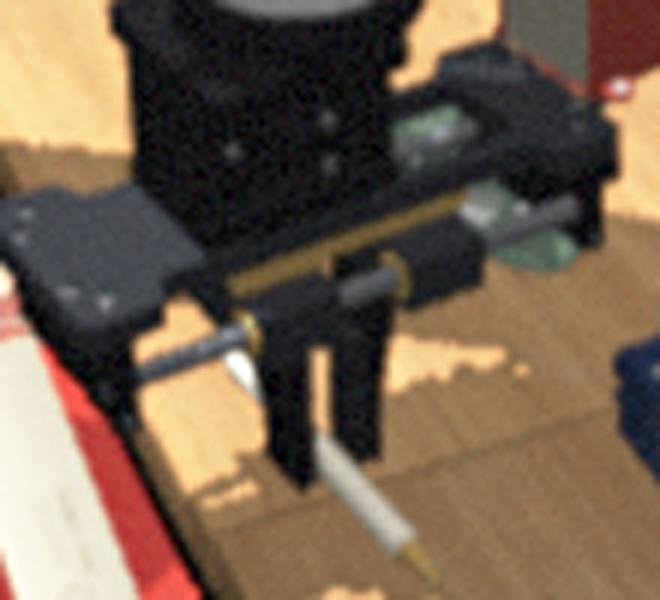

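Emit:
send_rows:
  claw: 2
  deltas:
    - {"tx": 0.1, "ty": 0, "tz": 0.1, "rx": 0, "ry": 0, "rz": 0}
    - {"tx": 0.1, "ty": 0, "tz": 0.25, "rx": 0, "ry": 0, "rz": 0}
    - {"tx": 0.1, "ty": 0, "tz": 0.3, "rx": 0, "ry": 0, "rz": 0}

```text
time: 8.73
position: [0.4247, -0.2069, 0.0012]
tool_rot: [0.654, 0.757, -0.0, -0.0]
ft_force: [-0.0, -0.1, 0.9]
grip_width: 0.0184
```

Emit:
send_rows:
  claw: 0.4
  squeeze: 15
  deltas:
    - {"tx": 0, "ty": 0, "tz": 0, "rx": 0, "ry": 0, "rz": 0}
    - {"tx": 0, "ty": 0, "tz": 0, "rx": 0, "ry": 0, "rz": 0}
    - {"tx": 0, "ty": 0, "tz": 0, "rx": 0, "ry": 0, "rz": 0}
    - {"tx": 0, "ty": 0, "tz": 0, "rx": 0, "ry": 0, "rz": 0}
    - {"tx": 0, "ty": 0, "tz": 0, "rx": 0, "ry": 0, "rz": 0}

```text
time: 9.15
position: [0.4249, -0.2071, 0.0014]
tool_rot: [0.654, 0.757, -0.0, 0.0]
ft_force: [0.4, 0.1, -0.4]
grip_width: 0.01
```

Emit:
send_rows:
  deltas:
    - {"tx": 0, "ty": 0, "tz": 0, "rx": 0, "ry": 0, "rz": 0}
    - {"tx": 0, "ty": 0, "tz": 0, "rx": 0, "ry": 0, "rz": 0}

```text
time: 9.32
position: [0.4249, -0.2071, 0.0014]
tool_rot: [0.654, 0.757, -0.0, 0.0]
ft_force: [-0.3, -0.1, 0.5]
grip_width: 0.009
```

Emit:
send_rows:
  deltas:
    - {"tx": 0, "ty": 0, "tz": -1, "rx": 0, "ry": 0, "rz": 0}
    - {"tx": 0, "ty": 0, "tz": -3, "rx": 0, "ry": 0, "rz": 0}
    - {"tx": 0, "ty": 0, "tz": -6.5, "rx": 0, "ry": 0, "rz": 0}
    - {"tx": 0, "ty": 0, "tz": -10.5, "rx": 0, "ry": 0, "rz": 0}
    - {"tx": 0, "ty": 0, "tz": -14, "rx": 0, "ry": 0, "rz": 0}

```text
time: 9.73
position: [0.4245, -0.2066, 0.1437]
tool_rot: [0.654, 0.757, -0.0, 0.0]
ft_force: [0.6, -0.4, -0.5]
grip_width: 0.0097
```

Emit:
send_rows:
  deltas:
    - {"tx": 0, "ty": 0, "tz": -3, "rx": 0, "ry": 0, "rz": 0}
    - {"tx": 0, "ty": 0, "tz": -4, "rx": 0, "ry": 0, "rz": 0}
    - {"tx": 0, "ty": 0, "tz": -4, "rx": 0, "ry": 0, "rz": 0}

```text
time: 9.98
position: [0.4264, -0.2081, 0.1852]
tool_rot: [0.654, 0.757, -0.0, 0.004]
ft_force: [-0.6, 0.4, 0.2]
grip_width: 0.0098
```

Run:
```python
from h import *
o=robot.get_obs();print(o["position"],o["ft_force"],o["grip_width"],o["q"])
delta([.5965,.312,.20],Rtool(0,-90))
c=robot.camera("side")
r=robot.outline_of("pen","side")[:2]
for a in r: 
    Q=cloud(c,a["pixels"]);print(a["p"],a["xy"],len(Q),np.median(Q,0))
im=cv2.cvtColor(c["color"],cv2.COLOR_RGB2BGR)
np.savez("side8.npz",**c,m=r[0]["pixels"])
x,y=[int(v) for v in r[0]["xy"]];y0=max(0,y-55);x0=max(0,x-55);print(x0,y0)
cv2.imwrite("pics/s8.png",cv2.resize(im[y0:y0+100,x0:x0+110],None,fx=6,fy=6,interpolation=cv2.INTER_CUBIC))
```

```text
[ 0.42642023 -0.20805167  0.1851766 ] [-0.56312271  0.3872069   0.21855828] 0.009777864061589037 [-6.89680914e-01  3.80309772e-01  1.84741789e+00 -7.23624369e-04
  9.05429351e-01 -8.34897730e-01]
t cm [48.98 24.38 -1.68] r [0.006 0.006 0.146]Traceback (most recent call last):
  File "<stdin>", line 9, in <module>
IndexError: list index out of range
```

Run:
```python
from h import *
o=robot.get_obs()
c=robot.camera("side");np.savez("side8.npz",**c)
p=o["position"];u=proj(c,p);print(u,p)
d=np.array([-.142,.99,0])
for s in(-.077,-.052,.066): print(s,proj(c,p+d*s+np.array([0,0,.006])))
x0,y0=int(u[0]-55),max(0,int(u[1]-55));print(x0,y0)
im=cv2.cvtColor(c["color"],cv2.COLOR_RGB2BGR)
cv2.imwrite("pics/s8.png",cv2.resize(im[y0:y0+100,x0:x0+110],None,fx=6,fy=6,interpolation=cv2.INTER_CUBIC))
c=robot.camera("top");np.savez("top8.npz",**c);u=proj(c,p);x0,y0=int(u[0]-45),int(u[1]-40);print("top",u,x0,y0)
for s in(-.077,-.052,.066): print(s,proj(c,p+d*s+np.array([0,0,.006])))
im=cv2.cvtColor(c["color"],cv2.COLOR_RGB2BGR)
cv2.imwrite("pics/t8.png",cv2.resize(im[y0:y0+80,x0:x0+90],None,fx=7,fy=7,interpolation=cv2.INTER_CUBIC))
```

```text
[239.44462034 225.67186025] [ 0.42459951 -0.20664799  0.18189817]
-0.077 [262.55940733 240.73781356]
-0.052 [254.54782832 234.52473068]
0.066 [222.33885892 209.54625939]
184 170
top [344.67677376 238.03096111] 299 198
-0.077 [376.23942276 234.43167262]
-0.052 [366.16288214 235.61936778]
0.066 [318.47305292 241.24044164]
```

View pics/s8.png

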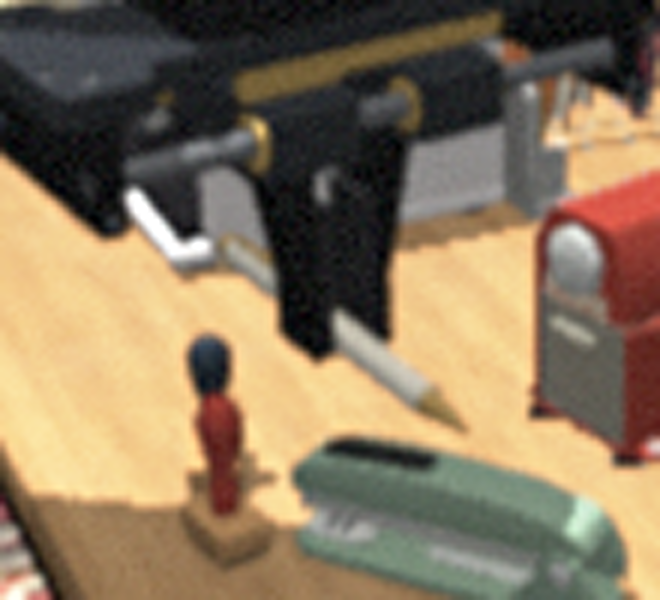

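View pics/t8.png

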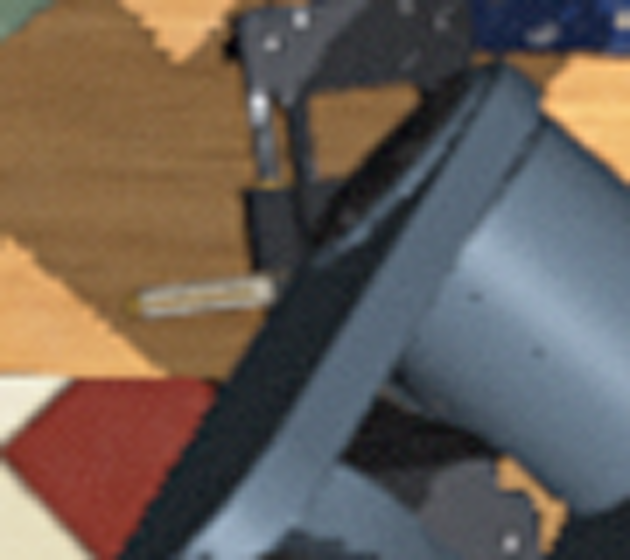

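Emit:
send_rows:
  deltas:
    - {"tx": 2.5, "ty": 1.2, "tz": -1.5, "rx": 0, "ry": 0, "rz": 0}
    - {"tx": 6, "ty": 3, "tz": -3, "rx": 0, "ry": 0, "rz": 0}
    - {"tx": 9.6, "ty": 4.8, "tz": -3.3, "rx": 0, "ry": 0, "rz": 0}
    - {"tx": 13.3, "ty": 6.6, "tz": -3.3, "rx": 0, "ry": 0, "rz": 0}
    - {"tx": 17, "ty": 8.5, "tz": -3.3, "rx": 0, "ry": 0, "rz": 0}

```text
time: 10.6
position: [0.4838, -0.0246, 0.213]
tool_rot: [0.654, 0.756, -0.001, -0.001]
ft_force: [0.3, 0.1, -0.4]
grip_width: 0.0097
```

Emit:
send_rows:
  deltas:
    - {"tx": 3.4, "ty": 1.7, "tz": 0, "rx": 0, "ry": 0, "rz": 0}
    - {"tx": 6.8, "ty": 3.4, "tz": 0, "rx": 0, "ry": 0, "rz": 0}
    - {"tx": 10.2, "ty": 5.1, "tz": 0, "rx": 0, "ry": 0, "rz": 0}
    - {"tx": 13.6, "ty": 6.8, "tz": 0, "rx": 0, "ry": 0, "rz": 0}
    - {"tx": 17, "ty": 8.5, "tz": 0, "rx": 0, "ry": 0, "rz": 0}

```text
time: 11.02
position: [0.5429, 0.156, 0.2119]
tool_rot: [0.654, 0.757, -0.002, -0.001]
ft_force: [0.3, -0.3, 0.4]
grip_width: 0.0098
```

Emit:
send_rows:
  deltas:
    - {"tx": 3.5, "ty": 1.7, "tz": 0, "rx": 0, "ry": 0, "rz": 0.04}
    - {"tx": 7, "ty": 3.5, "tz": 0, "rx": 0, "ry": 0, "rz": 0.08}
    - {"tx": 10.5, "ty": 5.2, "tz": 0, "rx": 0, "ry": 0, "rz": 0.12}
    - {"tx": 13.5, "ty": 6.7, "tz": 0, "rx": 0, "ry": 0, "rz": 0.145}
    - {"tx": 14.8, "ty": 7.3, "tz": 0, "rx": 0, "ry": 0, "rz": 0.145}

```text
time: 11.43
position: [0.5946, 0.3154, 0.2112]
tool_rot: [0.706, 0.708, -0.001, -0.001]
ft_force: [0.3, -0.4, -0.2]
grip_width: 0.0096
```

Run:
```python
from h import *
o=robot.get_obs();print(o["position"],o["grip_width"],o["q"])
c=robot.camera("side");np.savez("side9.npz",**c)
o=robot.get_obs();print(o["position"])
delta([.5965,.312,.14],Rtool(0,-90))
im=cv2.cvtColor(c["color"],cv2.COLOR_RGB2BGR)
cv2.imwrite("pics/s9.png",cv2.resize(im[110:220,180:290],None,fx=5.4,fy=5.4,interpolation=cv2.INTER_CUBIC))
```

```text
[0.59455662 0.31539132 0.21117117] 0.009642960337791204 [3.21553697e-01 6.06377590e-01 1.31211678e+00 1.11969094e-03
 1.22545948e+00 3.18682264e-01]
[0.59475573 0.31641886 0.21106901]
t cm [-0.45  0.19  7.11] r [-0.002 -0.001  0.004]
```

View pics/s9.png

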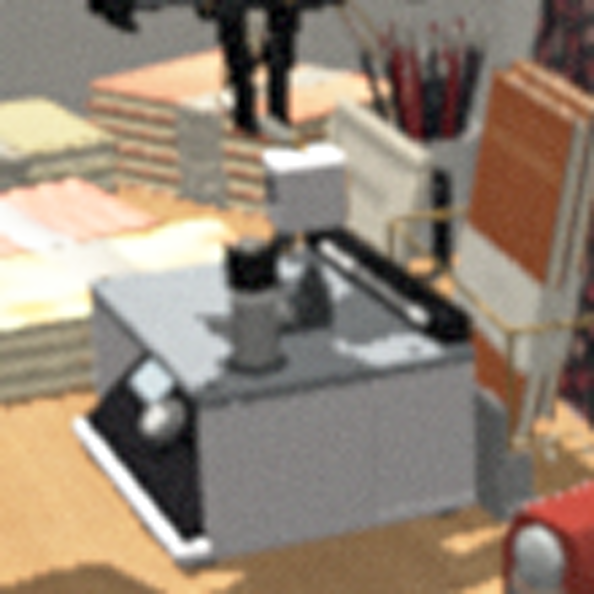

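Emit:
send_rows:
  deltas:
    - {"tx": -0.4, "ty": 0.2, "tz": 2.5, "rx": 0, "ry": 0, "rz": 0}
    - {"tx": -0.4, "ty": 0.2, "tz": 5, "rx": 0, "ry": 0, "rz": 0}
    - {"tx": -0.4, "ty": 0.2, "tz": 6.5, "rx": 0, "ry": 0, "rz": 0}
    - {"tx": -0.4, "ty": 0.2, "tz": 7, "rx": 0, "ry": 0, "rz": 0}
    - {"tx": -0.4, "ty": 0.2, "tz": 7, "rx": 0, "ry": 0, "rz": 0}

```text
time: 11.9
position: [0.5945, 0.3059, 0.1405]
tool_rot: [0.707, 0.707, -0.004, -0.001]
ft_force: [-0.2, -0.5, 0.7]
grip_width: 0.0097
```

Run:
```python
from h import *
o=robot.get_obs();print(o["position"],o["ft_force"],o["grip_width"])
c=robot.camera("side");np.savez("side10.npz",**c)
o=robot.get_obs();print(o["position"])
delta([.5965,.312,.121],Rtool(0,-90))
im=cv2.cvtColor(c["color"],cv2.COLOR_RGB2BGR)
cv2.imwrite("pics/s10.png",cv2.resize(im[130:190,200:270],None,fx=9,fy=9,interpolation=cv2.INTER_CUBIC))
c=robot.camera("top");im=cv2.cvtColor(c["color"],cv2.COLOR_RGB2BGR)
cv2.imwrite("pics/t10.png",cv2.resize(im[120:220,85:195],None,fx=6,fy=6,interpolation=cv2.INTER_CUBIC))
```

```text
[0.59450998 0.30587619 0.14052858] [-0.24256589 -0.51353821  0.66684001] 0.009696371167107821
[0.59578491 0.30640021 0.14236566]
t cm [0.56 0.08 2.14] r [-0.003  0.002  0.   ]
```

View pics/s10.png

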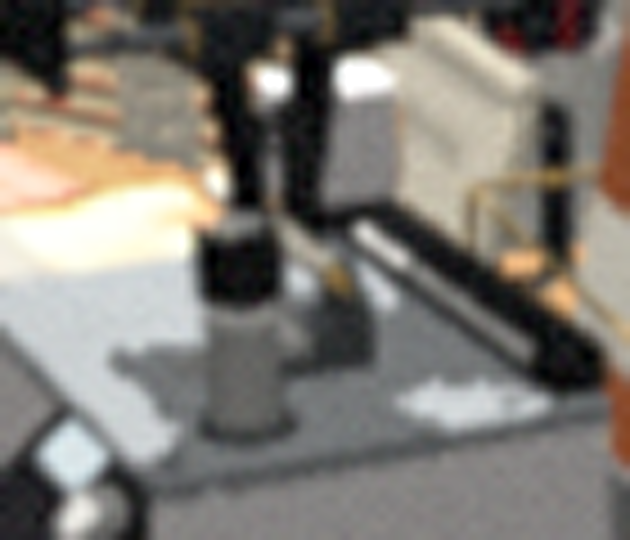

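View pics/t10.png

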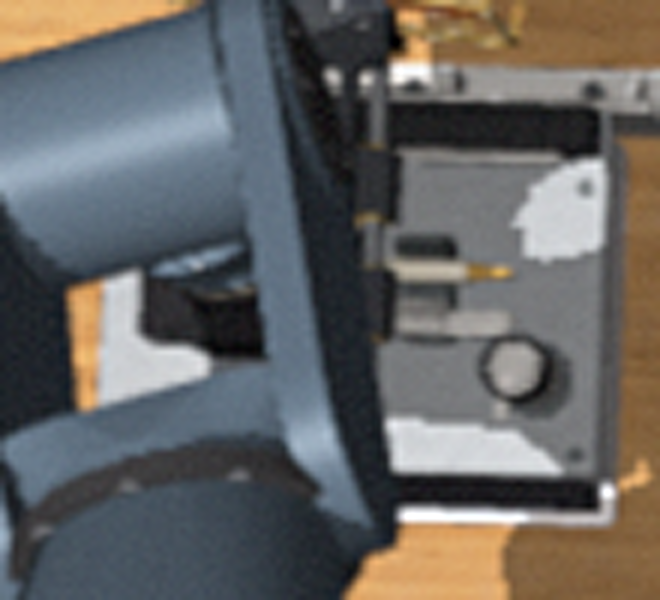

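Emit:
send_rows:
  deltas:
    - {"tx": 0.5, "ty": 0.1, "tz": 0.6, "rx": 0, "ry": 0, "rz": 0}
    - {"tx": 0.5, "ty": 0.1, "tz": 1.1, "rx": 0, "ry": 0, "rz": 0}
    - {"tx": 0.5, "ty": 0.1, "tz": 1.6, "rx": 0, "ry": 0, "rz": 0}
    - {"tx": 0.5, "ty": 0.1, "tz": 1.9, "rx": 0, "ry": 0, "rz": 0}
    - {"tx": 0.5, "ty": 0.1, "tz": 1.9, "rx": 0, "ry": 0, "rz": 0}

```text
time: 12.42
position: [0.5976, 0.3129, 0.1274]
tool_rot: [0.707, 0.707, 0.001, 0.0]
ft_force: [-3.1, -0.7, 10.8]
grip_width: 0.0095
```

Run:
```python
from h import *
o=robot.get_obs();print(o["position"],o["ft_force"],o["grip_width"])
delta([.5965,.312,.1206],Rtool(0,-90))
```

```text
[0.59764544 0.31289368 0.12738481] [-3.0569819  -0.74241642 10.76562274] 0.009533434237960076
t cm [-0.09 -0.12  0.68] r [ 0.001 -0.001  0.001]
```

Emit:
send_rows:
  deltas:
    - {"tx": 0, "ty": -0.1, "tz": -0.3, "rx": 0, "ry": 0, "rz": 0}
    - {"tx": 0, "ty": -0.35, "tz": -0.3, "rx": 0, "ry": 0, "rz": 0}
    - {"tx": 0, "ty": -0.35, "tz": -0.3, "rx": 0, "ry": 0, "rz": 0}

```text
time: 12.67
position: [0.5935, 0.312, 0.128]
tool_rot: [0.707, 0.707, -0.0, 0.0]
ft_force: [-0.1, -0.1, 0.5]
grip_width: 0.0096
```

Run:
```python
from h import *
o=robot.get_obs();print(o["position"],o["ft_force"],o["grip_width"])
c=robot.camera("side");im=cv2.cvtColor(c["color"],cv2.COLOR_RGB2BGR)
cv2.imwrite("pics/s11.png",cv2.resize(im[130:190,200:270],None,fx=9,fy=9,interpolation=cv2.INTER_CUBIC))
c=robot.camera("top");im=cv2.cvtColor(c["color"],cv2.COLOR_RGB2BGR)
cv2.imwrite("pics/t11.png",cv2.resize(im[150:200,130:190],None,fx=10,fy=10,interpolation=cv2.INTER_CUBIC))
np.savez("top11.npz",**c)
P=cloud(c,np.ones((384,512),bool))
s=P[(P[:,1]>.23)&(P[:,1]<.285)&(P[:,0]>.56)&(P[:,0]<.635)&(P[:,2]>.112)&(P[:,2]<.16)]
for y0 in(.24,.25,.26,.27,.28):
  q=s[abs(s[:,1]-y0)<.004];q=q[np.argsort(q[:,0])];print(y0,[(round(a*1000),round(b*1000)) for a,_,b in q])
```

```text
[0.59354179 0.31202686 0.1279655 ] [-0.09854825 -0.07675033  0.48808147] 0.009611224284473913
0.24 [(568, 131), (573, 132), (574, 129), (574, 124), (576, 130), (576, 127), (578, 138), (578, 132), (581, 131), (581, 128), (595, 142)]
0.25 [(573, 133), (573, 131), (573, 128), (576, 132), (576, 130), (576, 129), (578, 132), (578, 131), (578, 129), (581, 134), (581, 131), (581, 129), (592, 145), (592, 144), (593, 141), (595, 147), (595, 144), (595, 139), (597, 143)]
0.26 [(572, 135), (573, 129), (573, 129), (575, 132), (576, 128), (576, 129), (578, 134), (578, 129), (578, 130), (581, 131), (581, 130), (581, 128), (589, 143), (592, 147), (592, 145), (592, 141), (594, 147), (594, 145), (594, 144), (597, 144), (597, 145), (597, 143), (606, 113), (633, 113)]
0.27 [(571, 124), (571, 122), (571, 122), (572, 136), (572, 136), (572, 133), (573, 131), (575, 137), (575, 134), (575, 132), (576, 144), (577, 141), (577, 141), (577, 134), (579, 144), (579, 143), (579, 142), (580, 137), (582, 137), (582, 135), (582, 136), (584, 123), (585, 132), (585, 132), (586, 131), (587, 120), (588, 128), (589, 124)
[... 375 characters left out ...]
613, 136), (613, 135), (614, 134), (614, 114)]
0.28 [(570, 126), (570, 123), (571, 122), (571, 120), (572, 134), (572, 132), (572, 130), (574, 135), (574, 135), (575, 131), (576, 142), (577, 139), (577, 137), (579, 143), (579, 143), (582, 137), (582, 135), (582, 133), (584, 138), (584, 138), (585, 129), (588, 129), (588, 126), (589, 123), (589, 139), (590, 138), (590, 137), (592, 143), (592, 139), (594, 145), (594, 145), (594, 142), (596, 146), (597, 144), (597, 142), (601, 128), (601, 126), (602, 124), (603, 136), (603, 134), (604, 128), (605, 138), (605, 136), (606, 134), (607, 143), (607, 142), (607, 140), (610, 142), (610, 142), (610, 141), (613, 134), (613, 133), (614, 131), (614, 128)]
```

View pics/s11.png

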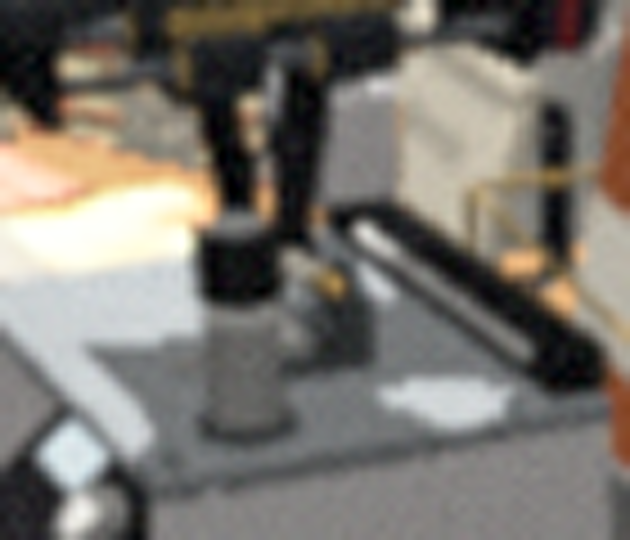

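View pics/t11.png

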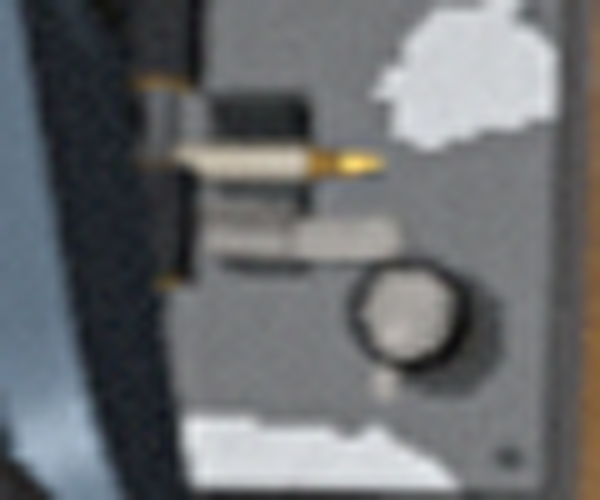

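Emit:
send_rows:
  deltas:
    - {"tx": 0, "ty": 0, "tz": 0.2, "rx": 0, "ry": 0, "rz": 0}
    - {"tx": 0, "ty": 0, "tz": 0.4, "rx": 0, "ry": 0, "rz": 0}
    - {"tx": 0, "ty": 0, "tz": 0.4, "rx": 0, "ry": 0, "rz": 0}

```text
time: 13.02
position: [0.5943, 0.3118, 0.1237]
tool_rot: [0.707, 0.707, -0.0, 0.0]
ft_force: [0.5, -1.2, 2.3]
grip_width: 0.0096
```

Run:
```python
from h import *
o=robot.get_obs();print(o["position"],o["ft_force"],o["grip_width"])
```

```text
[0.59430701 0.31181678 0.12370856] [ 0.52147804 -1.21990466  2.28226419] 0.009554029924887717
```

Emit:
send_rows:
  deltas:
    - {"tx": 0, "ty": 0, "tz": 0.2, "rx": 0, "ry": 0, "rz": 0}
    - {"tx": 0, "ty": 0, "tz": 0.3, "rx": 0, "ry": 0, "rz": 0}
    - {"tx": 0, "ty": 0, "tz": 0.3, "rx": 0, "ry": 0, "rz": 0}

```text
time: 13.27
position: [0.5945, 0.3119, 0.1213]
tool_rot: [0.707, 0.707, -0.0, 0.001]
ft_force: [0.3, -1.5, 3.6]
grip_width: 0.0094
```

Run:
```python
from h import *
o=robot.get_obs();print(o["position"],o["ft_force"],o["moment"],o["grip_width"])
c=robot.camera("side");im=cv2.cvtColor(c["color"],cv2.COLOR_RGB2BGR)
cv2.imwrite("pics/s12.png",cv2.resize(im[130:190,200:270],None,fx=9,fy=9,interpolation=cv2.INTER_CUBIC))
c=robot.camera("top");P=cloud(c,np.ones((384,512),bool))
im=cv2.cvtColor(c["color"],cv2.COLOR_RGB2BGR)
cv2.imwrite("pics/t12.png",cv2.resize(im[150:200,130:190],None,fx=10,fy=10,interpolation=cv2.INTER_CUBIC))
s=P[(P[:,1]>.23)&(P[:,1]<.285)&(P[:,0]>.588)&(P[:,0]<.6)&(P[:,2]>.125)&(P[:,2]<.16)]
for y0 in(.24,.245,.25,.255,.26,.265,.27,.275,.28):
  q=s[abs(s[:,1]-y0)<.0025];print(y0,np.round(q.mean(0),4),q[:,2].max())
```

```text
[0.59447704 0.31191696 0.12133012] [ 0.28306993 -1.46445423  3.6055969 ] [-0.25309429  0.03628494  0.06036161] 0.009373156220119031
0.24 [0.5938 0.2419 0.1328] 0.13276898038761153
0.245 [0.595  0.246  0.1294] 0.13183337675043802
0.25 [0.5956 0.2501 0.1302] 0.13173317168678594
0.255 [0.5948 0.2549 0.1322] 0.13906400335643734
0.26 [0.5947 0.2593 0.1305] 0.13380458150197228
0.265 [0.5948 0.2642 0.1307] 0.1325885604353352
0.27 [0.594  0.2695 0.131 ] 0.13725060057819977
0.275 [0.5942 0.2746 0.1312] 0.13714899407878722
0.28 [0.5935 0.2796 0.1314] 0.13412335882227971
```

View pics/s12.png

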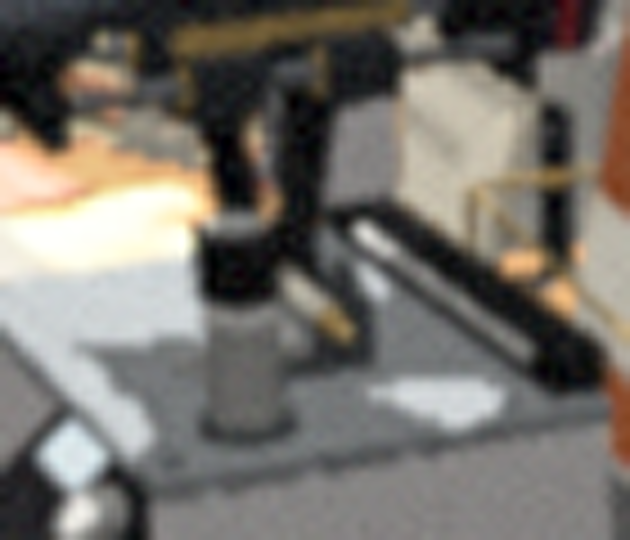

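View pics/t12.png

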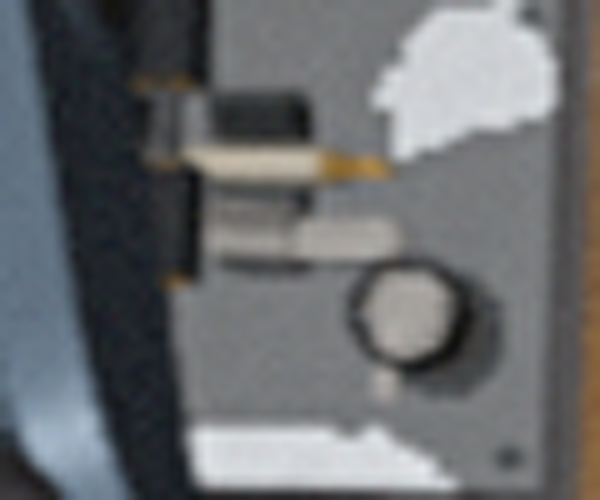

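Emit:
send_rows:
  claw: 3
  deltas:
    - {"tx": 0, "ty": 0, "tz": 0, "rx": 0, "ry": 0, "rz": 0}
    - {"tx": 0, "ty": 0, "tz": 0, "rx": 0, "ry": 0, "rz": 0}
    - {"tx": 0, "ty": 0, "tz": 0, "rx": 0, "ry": 0, "rz": 0}
    - {"tx": 0, "ty": 0, "tz": 0, "rx": 0, "ry": 0, "rz": 0}

```text
time: 13.7
position: [0.5936, 0.3123, 0.1204]
tool_rot: [0.707, 0.707, -0.001, -0.0]
ft_force: [0.5, 0.1, 0.1]
grip_width: 0.0265
```

Emit:
send_rows:
  deltas:
    - {"tx": 0, "ty": 0, "tz": -2, "rx": 0, "ry": 0, "rz": 0}
    - {"tx": 0, "ty": 0, "tz": -5, "rx": 0, "ry": 0, "rz": 0}
    - {"tx": 0, "ty": 0, "tz": -9, "rx": 0, "ry": 0, "rz": 0}
    - {"tx": 0, "ty": 0, "tz": -10, "rx": 0, "ry": 0, "rz": 0}

```text
time: 14.03
position: [0.5972, 0.3135, 0.2272]
tool_rot: [0.707, 0.707, 0.004, 0.002]
ft_force: [0.8, -0.5, 1.7]
grip_width: 0.0299
```

Run:
```python
from h import *
o=robot.get_obs();print(o["position"],o["ft_force"],o["grip_width"],o["q"])
delta([.554,.2295,.22],Rtool(0,-90))
c=robot.camera("side");im=cv2.cvtColor(c["color"],cv2.COLOR_RGB2BGR)
cv2.imwrite("pics/s13.png",cv2.resize(im[130:190,200:270],None,fx=9,fy=9,interpolation=cv2.INTER_CUBIC))
```

```text
[0.59715915 0.31354447 0.22718066] [ 0.80025481 -0.49828671  1.65472098] 0.029891069841228003 [ 3.18272808e-01  5.87475306e-01  1.30173514e+00 -2.40541888e-04
  1.24227045e+00  3.17620893e-01]
t cm [-8.4  -4.33  0.65] r [ 0.01  -0.003  0.001]
```

View pics/s13.png

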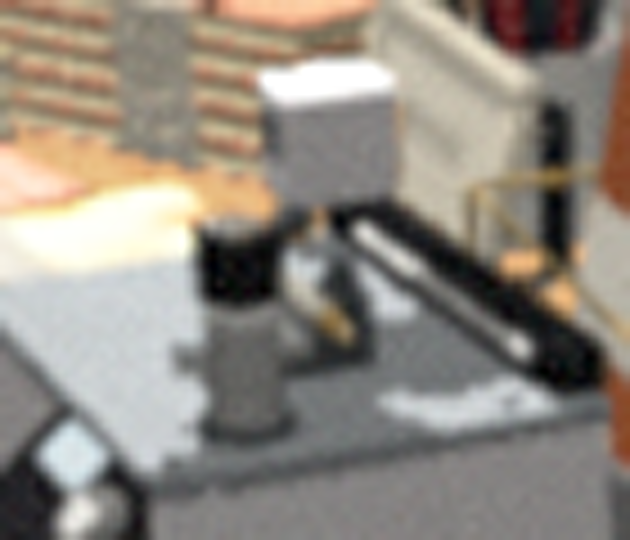

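Run:
```python
from h import *
c=robot.camera("top");im=cv2.cvtColor(c["color"],cv2.COLOR_RGB2BGR)
cv2.imwrite("pics/t13.png",cv2.resize(im[140:220,95:195],None,fx=7,fy=7,interpolation=cv2.INTER_CUBIC))
P=cloud(c,np.ones((384,512),bool))
k=P[(abs(P[:,2]-.175)<.004)&(P[:,1]<.26)&(P[:,1]>.2)&(P[:,0]<.58)&(P[:,0]>.52)];print("knob",k.mean(0),len(k),k.min(0),k.max(0))
print(cv2.minEnclosingCircle(k[:,:2].astype(np.float32)*1000))
print(robot.tip_of("pen","top")[:2])
```

```text
knob [0.55487092 0.22923097 0.17546594] 52 [0.54145982 0.21556942 0.171139  ] [0.56688982 0.24403659 0.17887132]
((553.8922729492188, 229.71090698242188), 14.325889587402344)
[{'xy': [143.1, 165.2], 'p': 0.52}]
```

View pics/t13.png

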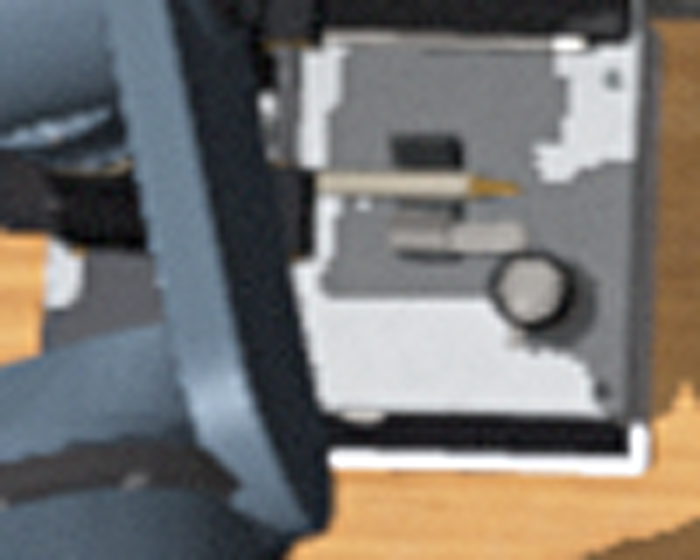

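Emit:
send_rows:
  claw: 4.5
  deltas:
    - {"tx": -2.8, "ty": -1.5, "tz": 0, "rx": 0, "ry": 0, "rz": 0}
    - {"tx": -5.6, "ty": -3, "tz": 0, "rx": 0, "ry": 0, "rz": 0}
    - {"tx": -7.5, "ty": -4, "tz": 0, "rx": 0, "ry": 0, "rz": 0}
    - {"tx": -8.4, "ty": -4.3, "tz": 0, "rx": 0, "ry": 0, "rz": 0}
    - {"tx": -8.4, "ty": -4.3, "tz": 0, "rx": 0, "ry": 0, "rz": 0}

```text
time: 14.6
position: [0.5493, 0.2264, 0.2192]
tool_rot: [0.708, 0.707, -0.002, -0.001]
ft_force: [0.2, 0.1, 0.2]
grip_width: 0.0442
```

Emit:
send_rows:
  deltas:
    - {"tx": 0.3, "ty": 0.2, "tz": 2, "rx": 0, "ry": 0, "rz": 0}
    - {"tx": 0.3, "ty": 0.2, "tz": 3.5, "rx": 0, "ry": 0, "rz": 0}
    - {"tx": 0.3, "ty": 0.2, "tz": 3.5, "rx": 0, "ry": 0, "rz": 0}

```text
time: 14.85
position: [0.5516, 0.2316, 0.1823]
tool_rot: [0.707, 0.707, -0.003, -0.002]
ft_force: [-0.2, -0.1, -1.0]
grip_width: 0.0451
```

Run:
```python
from h import *
o=robot.get_obs();print(o["position"],o["ft_force"])
c=robot.camera("side");im=cv2.cvtColor(c["color"],cv2.COLOR_RGB2BGR)
o=robot.get_obs();print(o["position"],o["ft_force"])
delta([.553,.2297,.1465],Rtool(0,-90))
cv2.imwrite("pics/s14.png",cv2.resize(im[130:190,200:270],None,fx=9,fy=9,interpolation=cv2.INTER_CUBIC))
```

```text
[0.55156301 0.23161608 0.18233296] [-0.21469835 -0.08868364 -1.03400393]
[0.55225365 0.23176792 0.18375435] [-0.46645357  0.21804988  1.03039182]
t cm [-0.2   0.09  3.73] r [-0.005  0.001  0.001]
```

View pics/s14.png

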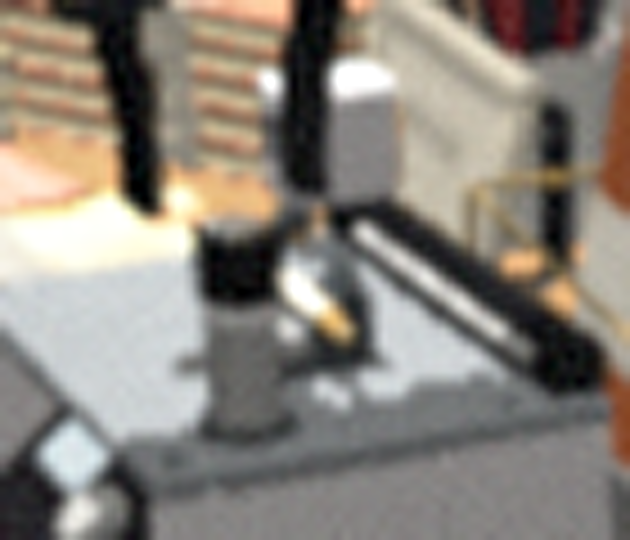

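Run:
```python
from h import *
c=robot.camera("side");o=robot.get_obs();p=o["position"];print(p,o["grip_width"])
f=lambda X:(np.array(proj(c,np.array(X)))-[200,130])*9
print("tcp",f(p),"knobtop",f([.554,.2297,.175]),"knob x+-13.5",f([.5405,.2297,.165]),f([.5675,.2297,.165]))
w=o["grip_width"]/2
for s in(-w-.015,-w,w,w+.015): print(s,f(p+[s,0,0]),f(p+[s,-.01,0]))
```

```text
[0.55312844 0.23185227 0.18497775] 0.04492317927160296
tcp [224.75299421 182.68930149] knobtop [231.30896793 214.20632894] knob x+-13.5 [192.93639711 250.3596462 ] [272.68349838 238.06676593]
-0.037461589635801484 [112.00934823 199.29433537] [121.92893403 207.83061607]
-0.02246158963580148 [157.48528146 192.59657954] [167.70283474 201.03946644]
0.02246158963580148 [291.04495507 172.92573348] [302.11766914 181.09728895]
0.037461589635801484 [334.78225095 166.48404647] [346.12853962 174.56770763]
```

Emit:
send_rows:
  deltas:
    - {"tx": -0.2, "ty": 0.15, "tz": 1.5, "rx": 0, "ry": 0, "rz": 0}
    - {"tx": -0.2, "ty": 0.15, "tz": 2.8, "rx": 0, "ry": 0, "rz": 0}
    - {"tx": -0.2, "ty": 0.15, "tz": 3.6, "rx": 0, "ry": 0, "rz": 0}
    - {"tx": -0.2, "ty": 0.15, "tz": 3.7, "rx": 0, "ry": 0, "rz": 0}
    - {"tx": -0.2, "ty": 0.15, "tz": 3.7, "rx": 0, "ry": 0, "rz": 0}

```text
time: 15.37
position: [0.5548, 0.2294, 0.1492]
tool_rot: [0.707, 0.707, -0.0, 0.0]
ft_force: [-0.3, 1.1, 0.3]
grip_width: 0.0451
```

Run:
```python
from h import *
o=robot.get_obs();print(o["position"],o["ft_force"])
c=robot.camera("side");im=cv2.cvtColor(c["color"],cv2.COLOR_RGB2BGR)
o=robot.get_obs();print(o["position"],o["ft_force"])
cv2.imwrite("pics/s15.png",cv2.resize(im[130:190,200:270],None,fx=9,fy=9,interpolation=cv2.INTER_CUBIC))
c=robot.camera("top");im=cv2.cvtColor(c["color"],cv2.COLOR_RGB2BGR)
cv2.imwrite("pics/t15.png",cv2.resize(im[140:220,95:195],None,fx=7,fy=7,interpolation=cv2.INTER_CUBIC))
```

```text
[0.55483438 0.22944937 0.14915799] [-0.33779491  1.08681585  0.25914222]
[0.55516882 0.22946449 0.14965267] [0.40428898 0.30741661 0.09359364]
```

View pics/s15.png

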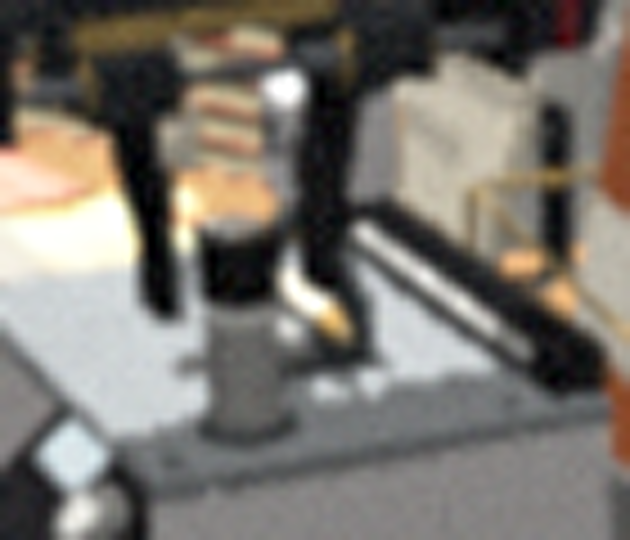

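View pics/t15.png

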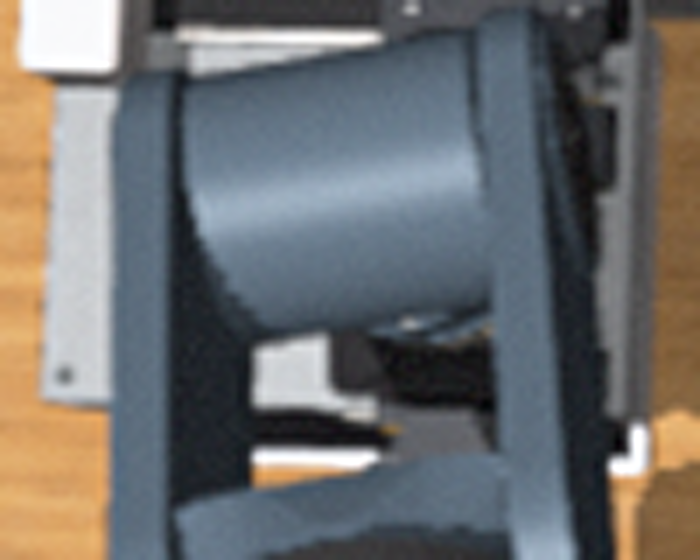

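Emit:
send_rows:
  claw: 1.5
  squeeze: 25
  deltas:
    - {"tx": 0, "ty": 0, "tz": 0.1, "rx": 0, "ry": 0, "rz": 0}
    - {"tx": 0, "ty": 0, "tz": 0.1, "rx": 0, "ry": 0, "rz": 0}
    - {"tx": 0, "ty": 0, "tz": 0.1, "rx": 0, "ry": 0, "rz": 0}
    - {"tx": 0, "ty": 0, "tz": 0.1, "rx": 0, "ry": 0, "rz": 0}
    - {"tx": 0, "ty": 0, "tz": 0.1, "rx": 0, "ry": 0, "rz": 0}

```text
time: 15.88
position: [0.554, 0.2291, 0.1485]
tool_rot: [0.707, 0.707, -0.001, -0.0]
ft_force: [-2.5, -0.1, 3.2]
grip_width: 0.0259
```

Emit:
send_rows:
  deltas:
    - {"tx": 0, "ty": 0, "tz": 0, "rx": 0, "ry": 0, "rz": 0}
    - {"tx": 0, "ty": 0, "tz": 0, "rx": 0, "ry": 0, "rz": 0}

```text
time: 16.05
position: [0.554, 0.2291, 0.1484]
tool_rot: [0.707, 0.707, -0.001, -0.0]
ft_force: [-3.2, -0.6, 4.9]
grip_width: 0.0263
```

Run:
```python
from h import *
o=robot.get_obs();print(o["position"],o["ft_force"],o["moment"],o["grip_width"],o["q"])
```

```text
[0.55401076 0.22910326 0.14843526] [-3.17270947 -0.62646837  4.91952133] [-0.08506097  0.57862465  0.00774736] 0.026295439951050034 [ 2.06120235e-01  5.85318792e-01  1.56668866e+00 -5.17657431e-04
  9.90940036e-01  2.05938486e-01]
```

Emit:
send_rows:
  deltas:
    - {"tx": 0, "ty": 0, "tz": -0.1, "rx": 0, "ry": 0, "rz": 0.06}
    - {"tx": 0, "ty": 0, "tz": -0.1, "rx": 0, "ry": 0, "rz": 0.14}
    - {"tx": 0, "ty": 0, "tz": -0.1, "rx": 0, "ry": 0, "rz": 0.22}
    - {"tx": 0, "ty": 0, "tz": -0.1, "rx": 0, "ry": 0, "rz": 0.3}
    - {"tx": 0, "ty": 0, "tz": -0.1, "rx": 0, "ry": 0, "rz": 0.38}

```text
time: 16.47
position: [0.5541, 0.2291, 0.1485]
tool_rot: [0.829, 0.559, -0.001, -0.0]
ft_force: [-0.5, 0.8, -0.3]
grip_width: 0.026
```

Run:
```python
from h import *
o=robot.get_obs();print(o["position"],o["ft_force"],o["moment"],o["grip_width"],o["q"])
```

```text
[0.55412888 0.22906546 0.14850868] [-0.5494213   0.82882774 -0.32409047] [-0.05814417  0.28400461  0.0786653 ] 0.02597507614036115 [ 2.06057834e-01  5.85381577e-01  1.56627183e+00 -6.12953655e-04
  9.91424054e-01  5.89791006e-01]
```

Emit:
send_rows:
  deltas:
    - {"tx": 0, "ty": 0, "tz": 0, "rx": 0, "ry": 0, "rz": 0.08}
    - {"tx": 0, "ty": 0, "tz": 0, "rx": 0, "ry": 0, "rz": 0.16}
    - {"tx": 0, "ty": 0, "tz": 0, "rx": 0, "ry": 0, "rz": 0.24}
    - {"tx": 0, "ty": 0, "tz": 0, "rx": 0, "ry": 0, "rz": 0.32}
    - {"tx": 0, "ty": 0, "tz": 0, "rx": 0, "ry": 0, "rz": 0.4}

```text
time: 16.88
position: [0.5543, 0.229, 0.1485]
tool_rot: [0.923, 0.384, -0.001, 0.0]
ft_force: [-1.4, -0.0, -0.9]
grip_width: 0.0261
```

Run:
```python
from h import *
o=robot.get_obs();print(o["position"],o["ft_force"],o["moment"],o["grip_width"],o["q"])
c=robot.camera("side");im=cv2.cvtColor(c["color"],cv2.COLOR_RGB2BGR)
cv2.imwrite("pics/s16.png",cv2.resize(im[130:200,190:280],None,fx=8,fy=8,interpolation=cv2.INTER_CUBIC))
```

```text
[0.55428744 0.22898439 0.14853322] [-1.40156938 -0.01913172 -0.89299265] [-0.06752773  0.31924442  0.04621413] 0.026120755567537374 [ 2.05979658e-01  5.85396736e-01  1.56614512e+00 -8.70171628e-04
  9.91247885e-01  9.89628222e-01]
```

View pics/s16.png

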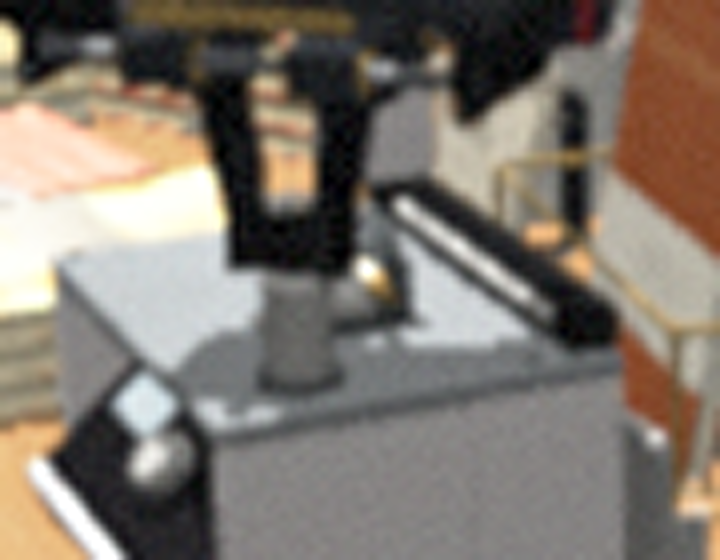

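Emit:
send_rows:
  deltas:
    - {"tx": 0, "ty": 0, "tz": 0, "rx": 0, "ry": 0, "rz": 0.06}
    - {"tx": 0, "ty": 0, "tz": 0, "rx": 0, "ry": 0, "rz": 0.12}
    - {"tx": 0, "ty": 0, "tz": 0, "rx": 0, "ry": 0, "rz": 0.18}
    - {"tx": 0, "ty": 0, "tz": 0, "rx": 0, "ry": 0, "rz": 0.24}

```text
time: 17.27
position: [0.5544, 0.2289, 0.1485]
tool_rot: [0.962, 0.272, -0.001, 0.0]
ft_force: [-1.7, -0.3, -1.4]
grip_width: 0.0261
```

Run:
```python
from h import *
o=robot.get_obs();print(o["position"],o["ft_force"],o["moment"],o["grip_width"],o["q"][5])
```

```text
[0.5543631  0.22889014 0.14852293] [-1.74938934 -0.30808589 -1.44671319] [-0.0970619   0.31204605  0.08863624] 0.02612498444899815 1.2268686887817677
```

Emit:
send_rows:
  deltas:
    - {"tx": 0, "ty": 0, "tz": 0, "rx": 0, "ry": 0, "rz": 0.06}
    - {"tx": 0, "ty": 0, "tz": 0, "rx": 0, "ry": 0, "rz": 0.12}
    - {"tx": 0, "ty": 0, "tz": 0, "rx": 0, "ry": 0, "rz": 0.18}
    - {"tx": 0, "ty": 0, "tz": 0, "rx": 0, "ry": 0, "rz": 0.24}
    - {"tx": 0, "ty": 0, "tz": 0, "rx": 0, "ry": 0, "rz": 0.3}

```text
time: 17.68
position: [0.5544, 0.2288, 0.1485]
tool_rot: [0.992, 0.125, -0.0, 0.001]
ft_force: [-1.4, -0.2, -0.8]
grip_width: 0.0262
```

Run:
```python
from h import *
o=robot.get_obs();print(o["position"],o["ft_force"],o["moment"],o["grip_width"],o["q"][5])
c=robot.camera("side");im=cv2.cvtColor(c["color"],cv2.COLOR_RGB2BGR)
cv2.imwrite("pics/s17.png",cv2.resize(im[130:200,190:280],None,fx=8,fy=8,interpolation=cv2.INTER_CUBIC))
```

```text
[0.55442148 0.22879381 0.14852366] [-1.38031305 -0.24438879 -0.82198334] [-0.0932519   0.29978459  0.04334402] 0.0262324616469454 1.52691101787066
```

View pics/s17.png

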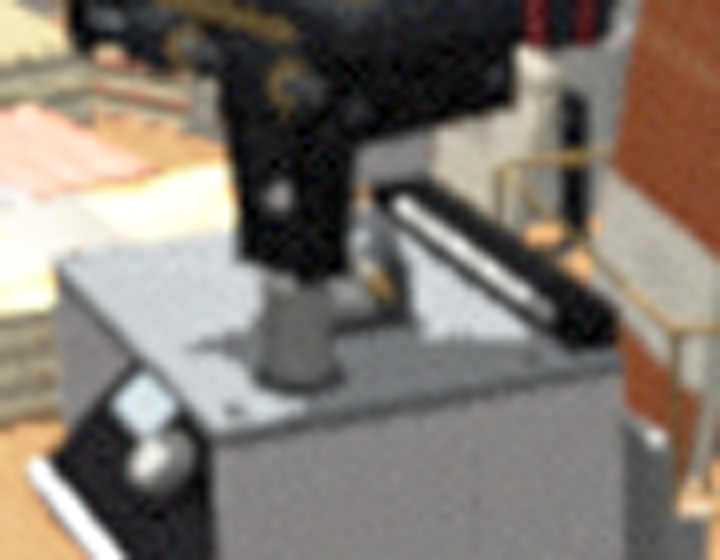

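Emit:
send_rows:
  deltas:
    - {"tx": 0, "ty": 0, "tz": 0, "rx": 0, "ry": 0, "rz": 0.06}
    - {"tx": 0, "ty": 0, "tz": 0, "rx": 0, "ry": 0, "rz": 0.12}
    - {"tx": 0, "ty": 0, "tz": 0, "rx": 0, "ry": 0, "rz": 0.18}
    - {"tx": 0, "ty": 0, "tz": 0, "rx": 0, "ry": 0, "rz": 0.25}
    - {"tx": 0, "ty": 0, "tz": 0, "rx": 0, "ry": 0, "rz": 0.25}

```text
time: 18.15
position: [0.5544, 0.2287, 0.1485]
tool_rot: [1.0, 0.001, -0.0, 0.001]
ft_force: [-0.6, -0.6, -1.6]
grip_width: 0.0265
```

Emit:
send_rows:
  claw: 4.5
  deltas:
    - {"tx": 0, "ty": 0, "tz": 0, "rx": 0, "ry": 0, "rz": 0}
    - {"tx": 0, "ty": 0, "tz": 0, "rx": 0, "ry": 0, "rz": 0}
    - {"tx": 0, "ty": 0, "tz": 0, "rx": 0, "ry": 0, "rz": 0}
    - {"tx": 0, "ty": 0, "tz": 0, "rx": 0, "ry": 0, "rz": 0}

```text
time: 18.48
position: [0.5552, 0.2293, 0.1494]
tool_rot: [1.0, 0.001, 0.001, 0.0]
ft_force: [0.8, -0.8, 0.4]
grip_width: 0.0422
```

Emit:
send_rows:
  deltas:
    - {"tx": 0, "ty": 0, "tz": -2, "rx": 0, "ry": 0, "rz": 0}
    - {"tx": 0, "ty": 0, "tz": -5, "rx": 0, "ry": 0, "rz": 0}
    - {"tx": 0, "ty": 0, "tz": -8, "rx": 0, "ry": 0, "rz": 0}

```text
time: 18.73
position: [0.554, 0.2291, 0.2292]
tool_rot: [1.0, 0.001, -0.001, 0.001]
ft_force: [0.6, -0.1, 0.2]
grip_width: 0.045
```

Run:
```python
from h import *
o=robot.get_obs();print(o["position"],o["ft_force"],o["moment"],o["grip_width"],o["q"])
print(Rt.from_quat(o["tool_rot"]).as_matrix().round(2).tolist())
c=robot.camera("side");im=cv2.cvtColor(c["color"],cv2.COLOR_RGB2BGR)
cv2.imwrite("pics/s18.png",cv2.resize(im[130:190,200:270],None,fx=9,fy=9,interpolation=cv2.INTER_CUBIC))
c=robot.camera("top");im=cv2.cvtColor(c["color"],cv2.COLOR_RGB2BGR)
cv2.imwrite("pics/t18.png",cv2.resize(im[140:220,95:195],None,fx=7,fy=7,interpolation=cv2.INTER_CUBIC))
```

```text
[0.55401777 0.22908745 0.22918077] [ 0.63177848 -0.07433473  0.22532317] [-0.03671664  0.12223435  0.00993122] 0.044998528626481675 [ 2.06139054e-01  4.86650129e-01  1.48942358e+00 -5.70295898e-04
  1.16811498e+00  1.77501948e+00]
[[1.0, 0.0, -0.0], [0.0, -1.0, -0.0], [-0.0, 0.0, -1.0]]
```

View pics/s18.png

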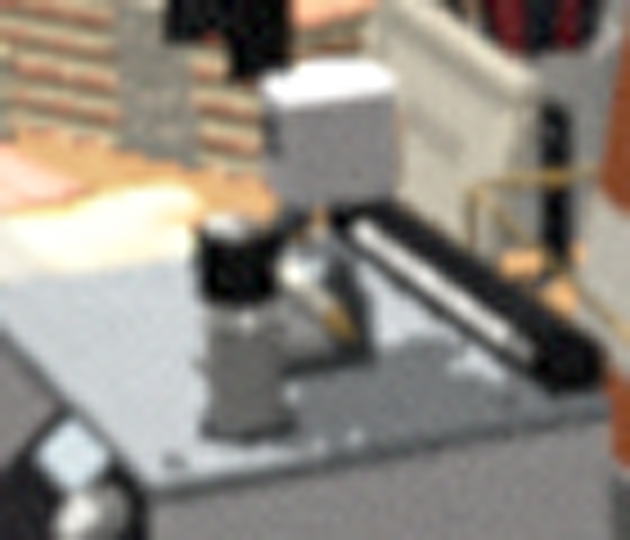

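View pics/t18.png

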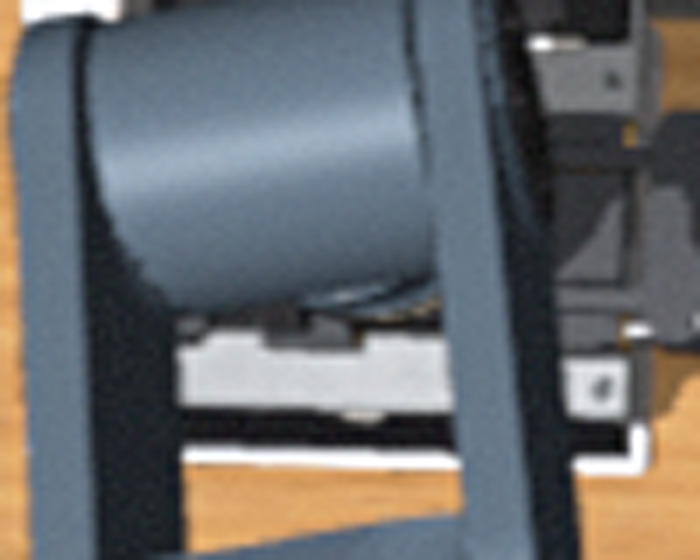

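Emit:
send_rows:
  deltas:
    - {"tx": -3, "ty": -1.6, "tz": -0.5, "rx": 0, "ry": 0, "rz": -0.12}
    - {"tx": -6, "ty": -3.2, "tz": -1, "rx": 0, "ry": 0, "rz": -0.24}
    - {"tx": -9, "ty": -4.8, "tz": -1.5, "rx": 0, "ry": 0, "rz": -0.36}
    - {"tx": -12, "ty": -6.4, "tz": -2, "rx": 0, "ry": 0, "rz": -0.48}
    - {"tx": -15, "ty": -8, "tz": -2, "rx": 0, "ry": 0, "rz": -0.6}

```text
time: 19.25
position: [0.4036, 0.3097, 0.2497]
tool_rot: [0.954, 0.299, 0.001, 0.0]
ft_force: [1.2, -0.1, -0.4]
grip_width: 0.0449
```

Emit:
send_rows:
  claw: 0
  deltas:
    - {"tx": 0, "ty": 0, "tz": 0, "rx": 0, "ry": 0, "rz": -0.12}
    - {"tx": 0, "ty": 0, "tz": 0, "rx": 0, "ry": 0, "rz": -0.24}
    - {"tx": 0, "ty": 0, "tz": 0, "rx": 0, "ry": 0, "rz": -0.36}
    - {"tx": 0, "ty": 0, "tz": 0, "rx": 0, "ry": 0, "rz": -0.48}
    - {"tx": 0, "ty": 0, "tz": 0, "rx": 0, "ry": 0, "rz": -0.6}

```text
time: 19.67
position: [0.4042, 0.3091, 0.2488]
tool_rot: [0.823, 0.568, -0.0, 0.0]
ft_force: [-0.5, -0.3, -0.4]
grip_width: 0.0191
```

Emit:
send_rows:
  deltas:
    - {"tx": 0, "ty": 0, "tz": 0, "rx": 0, "ry": 0, "rz": -0.12}
    - {"tx": 0, "ty": 0, "tz": 0, "rx": 0, "ry": 0, "rz": -0.24}
    - {"tx": 0, "ty": 0, "tz": 0, "rx": 0, "ry": 0, "rz": -0.36}
    - {"tx": 0, "ty": 0, "tz": 0, "rx": 0, "ry": 0, "rz": -0.48}
    - {"tx": 0, "ty": 0, "tz": 0, "rx": 0, "ry": 0, "rz": -0.6}

```text
time: 20.08
position: [0.4043, 0.309, 0.2487]
tool_rot: [0.618, 0.786, -0.0, 0.0]
ft_force: [0.2, -0.3, -0.5]
grip_width: 0.0006
```

Run:
```python
from h import *
c=robot.camera("top");np.savez("top19.npz",**c)
im=cv2.cvtColor(c["color"],cv2.COLOR_RGB2BGR)
cv2.imwrite("pics/t19.png",cv2.resize(im[120:220,85:195],None,fx=7,fy=6,interpolation=cv2.INTER_CUBIC))
P=cloud(c,np.ones((384,512),bool))
k=P[(abs(P[:,2]-.175)<.004)&(P[:,1]<.26)&(P[:,1]>.2)&(P[:,0]<.58)&(P[:,0]>.52)];print("knob",k.mean(0),len(k))
D=P[(abs(P[:,2]-.105)<.006)&(P[:,0]>.45)&(P[:,0]<.64)&(P[:,1]>.18)&(P[:,1]<.435)]
pts=[]
for y0 in np.arange(.21,.42,.005):
    s=D[abs(D[:,1]-y0)<.003]
    if len(s)>5: pts.append((y0,s[:,0].min()))
pts=np.array(pts);print("front",np.polyfit(pts[:,0],pts[:,1],1),np.round(pts[::3],3).tolist())
s=P[(P[:,1]>.23)&(P[:,1]<.39)&(P[:,0]>.56)&(P[:,0]<.63)&(P[:,2]>.124)&(P[:,2]<.15)]
for y0 in(.24,.25,.26,.27,.28,.29,.30,.31,.32,.33,.34,.35,.36,.37):
  q=s[abs(s[:,1]-y0)<.003];q=q[(q[:,0]>.586)&(q[:,0]<.607)]; print(y0,np.round(q.mean(0),4)if len(q) else None,len(q))
o=robot.get_obs();print(o["position"],o["q"]);delta([.41,.312,.22],Rtool(40,0))
c=robot.camera("side");np.savez("side19.npz",**c)
im=cv2.cvtColor(c["color"],cv2.COLOR_RGB2BGR)
cv2.imwrite("pics/s19.png",cv2.resize(im[140:230,180:280],None,fx=7,fy=6,interpolation=cv2.INTER_CUBIC))
```

```text
knob [0.55404712 0.22957365 0.17542288] 55
front [0.01124891 0.51062344] [[0.21, 0.514], [0.225, 0.513], [0.24, 0.513], [0.255, 0.513], [0.27, 0.514], [0.285, 0.514], [0.3, 0.514], [0.315, 0.513], [0.33, 0.513], [0.345, 0.512], [0.36, 0.52], [0.375, 0.519], [0.39, 0.514], [0.405, 0.513]]
0.24 [0.5914 0.2407 0.1318] 2
0.25 [0.5942 0.2504 0.1303] 9
0.26 [0.5969 0.2604 0.1322] 11
0.27 [0.5971 0.2698 0.1349] 21
0.28 [0.5968 0.2801 0.1348] 21
0.29 [0.5975 0.2891 0.1339] 11
0.3 [0.5961 0.3    0.1324] 8
0.31 [0.5959 0.3104 0.1318] 8
0.32 [0.5956 0.3206 0.1318] 8
0.33 [0.5952 0.3297 0.1322] 11
0.34 [0.5953 0.3407 0.1326] 8
0.35 [0.599  0.3504 0.1307] 12
0.36 [0.5973 0.3596 0.1311] 9
0.37 [0.5963 0.3703 0.1327] 9
[0.40431495 0.30891474 0.24872386] [ 4.32843474e-01  3.38347002e-01  1.68760984e+00 -6.04095841e-04
  1.11639797e+00  1.92165545e-01]
t cm [0.17 0.63 2.87] r [-0.464 -0.59  -1.272]
```

View pics/t19.png

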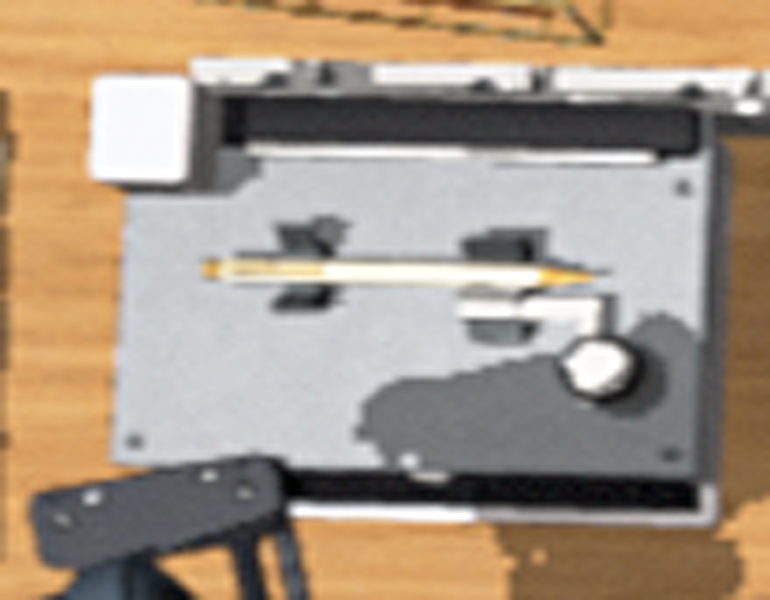

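View pics/s19.png

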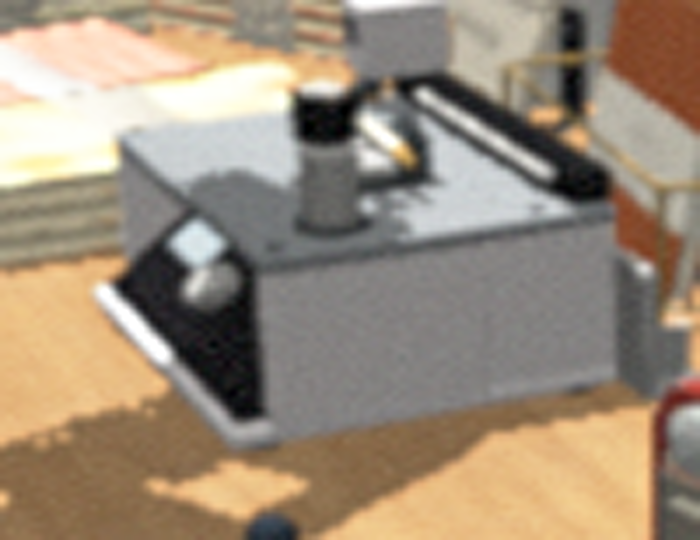

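Run:
```python
from h import *
c=dict(np.load("side19.npz"))
hsv=c["color"]
g=hsv[180:196,203:220].mean(-1).astype(int);print(g)
K=c["intrinsics"]
z=c["z_map"][180:196,203:220]
v,u=np.mgrid[180:196,203:220]
m=np.zeros((384,512),bool);m[180:196,203:220]=1
P=cloud(c,m&(c["z_map"]>0)).reshape(16,17,3) if (z>0).all() else None
if P is not None:
    for a in range(2,14): print(180+a,[tuple((P[a,b]*1000).round().astype(int)) for b in range(2,14,2)])
    b=g>120
    B=P[b];print("bright",len(B),np.median(B,0),B.min(0),B.max(0))
    # deck front edge check & plate
```

```text
[[ 67 151 213 226 224 223 228 224 185 111  80 106 113 118 115  99  99]
 [ 60 122 187 222 224 223 224 215 161  84  58  90 106 117 113  89  88]
 [ 36  64 140 196 224 226 213 175 101  37  37  61  86 109 110 106 105]
 [ 26  41  78 146 193 210 177 127  76  53  36  34  66  88 103 103  94]
 [ 39  33  42  76 141 179 161 123 118 108  66  35  43  65  88  85  89]
 [ 35  41  28  54 134 198 190 140 134 123  96  47  23  65  90  98 100]
 [ 35  34  39  93 170 214 179 140 131 126 107  62  34  71 118 125 128]
 [ 30  37  56 131 206 207 158 145 128 115 104  53  24  71 124 133 132]
 [ 37  35  64 142 206 173 130 118 106  96  84  36  26  72 122 131 131]
 [ 43  38  61 115 154 126 104  99  97  75  45  24  21  72 123 133 129]
 [ 36  30  43  73  98  96  83  85  75  51  35   8  28  68 119 130 130]
 [ 35  29  35  45  48  63  65  58  41  18  16  20  21  68 120 136 135]
 [ 45  36  31  32  39  31  34  36  20  24  18  18  26  71 125 135 133]
 [ 33  33  39  32  29  32  22  21  25  20  17  13  25  60 113 131 133]
 [ 29  36  44  40  30  22  27  23  23  18  24  14  18  56 104 126 131]
 [ 40  33  38  34  36  35  22  32  
[... 2824 characters left out ...]
64(284), np.int64(43))]
192 [(np.int64(512), np.int64(332), np.int64(25)), (np.int64(513), np.int64(312), np.int64(32)), (np.int64(516), np.int64(301), np.int64(36)), (np.int64(520), np.int64(293), np.int64(38)), (np.int64(526), np.int64(289), np.int64(39)), (np.int64(529), np.int64(278), np.int64(43))]
193 [(np.int64(509), np.int64(323), np.int64(26)), (np.int64(511), np.int64(307), np.int64(31)), (np.int64(515), np.int64(297), np.int64(34)), (np.int64(521), np.int64(295), np.int64(34)), (np.int64(524), np.int64(285), np.int64(37)), (np.int64(528), np.int64(276), np.int64(40))]
bright 79 [0.52120553 0.30809618 0.05196225] [0.51171454 0.19953226 0.03408252] [0.54028535 0.39310412 0.09279051]
```

Emit:
send_rows:
  deltas:
    - {"tx": 0, "ty": 0, "tz": 0, "rx": 0, "ry": 0, "rz": -0.12}
    - {"tx": 0, "ty": 0, "tz": 0, "rx": 0, "ry": 0, "rz": -0.24}
    - {"tx": 0, "ty": 0, "tz": 0, "rx": 0, "ry": 0, "rz": -0.36}
    - {"tx": 0, "ty": 0, "tz": 0, "rx": 0, "ry": 0, "rz": -0.48}
    - {"tx": 0, "ty": 0, "tz": 0, "rx": 0, "ry": 0, "rz": -0.6}

```text
time: 20.6
position: [0.4044, 0.309, 0.2489]
tool_rot: [0.36, 0.933, -0.0, 0.0]
ft_force: [0.0, 1.1, 0.5]
grip_width: 0.0007
```

Emit:
send_rows:
  deltas:
    - {"tx": 0, "ty": 0, "tz": 0, "rx": 0, "ry": 0, "rz": -0.12}
    - {"tx": 0, "ty": 0, "tz": 0, "rx": 0, "ry": 0, "rz": -0.24}
    - {"tx": 0, "ty": 0, "tz": 0, "rx": 0, "ry": 0, "rz": -0.36}
    - {"tx": 0, "ty": 0, "tz": 0, "rx": 0, "ry": 0, "rz": -0.48}
    - {"tx": 0, "ty": 0, "tz": 0, "rx": 0, "ry": 0, "rz": -0.6}

```text
time: 21.02
position: [0.4045, 0.309, 0.2489]
tool_rot: [0.069, 0.998, -0.0, -0.0]
ft_force: [-0.4, -0.2, 0.3]
grip_width: 0.0005
```

Run:
```python
from h import *
o=robot.get_obs();print(o["position"],o["q"]);delta([.41,.312,.20],Rtool(40,0))
```

```text
[0.40445702 0.30898845 0.24887127] [ 4.32807439e-01  3.38228598e-01  1.68731602e+00 -5.12201205e-04
  1.11645543e+00 -1.00024205e+00]
t cm [-0.51  0.38  4.89] r [-0.049 -0.697 -0.132]
```

Emit:
send_rows:
  deltas:
    - {"tx": -0.5, "ty": 0.2, "tz": 1, "rx": -0.008, "ry": -0.116, "rz": -0.022}
    - {"tx": -1, "ty": 0.4, "tz": 2, "rx": -0.016, "ry": -0.232, "rz": -0.044}
    - {"tx": -1, "ty": 0.4, "tz": 3, "rx": -0.024, "ry": -0.348, "rz": -0.066}
    - {"tx": -1, "ty": 0.4, "tz": 4, "rx": -0.032, "ry": -0.464, "rz": -0.088}
    - {"tx": -1, "ty": 0.4, "tz": 5, "rx": -0.04, "ry": -0.58, "rz": -0.11}

```text
time: 21.43
position: [0.4154, 0.3064, 0.2048]
tool_rot: [0.026, 0.968, -0.008, 0.249]
ft_force: [-0.3, -0.9, -0.5]
grip_width: 0.0002
```

Run:
```python
from h import *
o=robot.get_obs();print(o["position"],o["q"]);delta([.440,.312,.1436],Rtool(40,0))
```

```text
[0.41540628 0.30638191 0.20481233] [ 0.5940091   0.34403941  2.00057376 -0.68518908  0.48195557 -0.35810272]
t cm [0.83 0.71 6.53] r [-0.033 -0.195 -0.044]
```

Emit:
send_rows:
  deltas:
    - {"tx": 0.3, "ty": 0.3, "tz": 2, "rx": -0.01, "ry": -0.06, "rz": -0.014}
    - {"tx": 0.6, "ty": 0.5, "tz": 4, "rx": -0.02, "ry": -0.12, "rz": -0.028}
    - {"tx": 0.8, "ty": 0.7, "tz": 5.5, "rx": -0.033, "ry": -0.18, "rz": -0.044}
    - {"tx": 0.8, "ty": 0.7, "tz": 6.5, "rx": -0.033, "ry": -0.195, "rz": -0.044}
    - {"tx": 0.8, "ty": 0.7, "tz": 6.5, "rx": -0.033, "ry": -0.195, "rz": -0.044}

```text
time: 21.85
position: [0.4459, 0.3259, 0.1641]
tool_rot: [0.005, 0.946, -0.009, 0.324]
ft_force: [1.8, 0.4, 0.2]
grip_width: 0.0008
```

Run:
```python
from h import *
o=robot.get_obs();print(o["position"],o["q"],o["ft_force"]);
s=delta([.440,.312,.1436],Rtool(40,0))
delta([.4918,.312,.0824],Rtool(40,0))
c=robot.camera("side")
im=cv2.cvtColor(c["color"],cv2.COLOR_RGB2BGR)
cv2.imwrite("pics/s20.png",cv2.resize(im[120:220,170:280],None,fx=6,fy=6,interpolation=cv2.INTER_CUBIC))
```

```text
[0.44591918 0.32592071 0.16412645] [ 0.64182981  0.49139922  2.04650161 -1.4312011   0.39675938  0.3892505 ] [1.80753724 0.38254692 0.2441784 ]
t cm [ 1.72 -1.37  1.29] r [-0.02  -0.038 -0.003]
t cm [ 1.38 -1.21  9.29] r [-0.02  -0.038 -0.003]
```

View pics/s20.png

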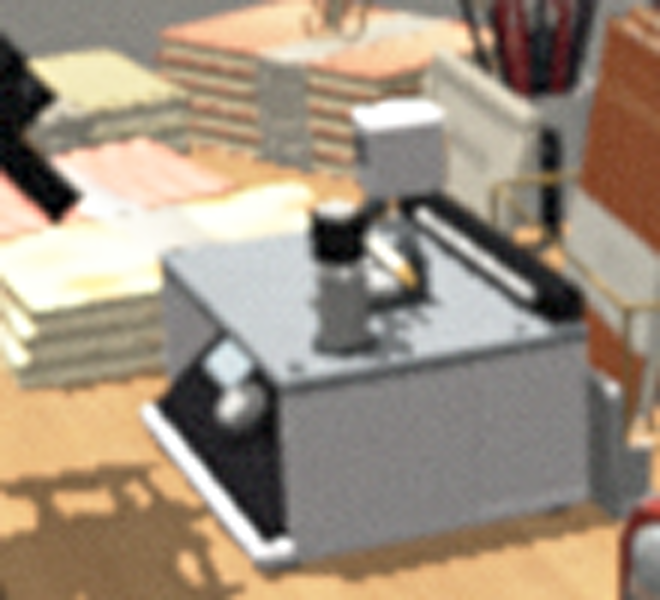

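```bash
cat > ik.py <<'E'
import numpy as np
from scipy.optimize import least_squares
from scipy.spatial.transform import Rotation as Rt
def fk(q,P):
    h,a,L1,e,L2,L3,d=P
    q=np.asarray(q)
    Rz=Rt.from_euler('z',q[0]); Ry=lambda t:Rt.from_euler('y',t); RZ=lambda t:Rt.from_euler('z',t)
    p=np.array([a,d,h]); R2=Ry(q[1]); p=p+R2.apply([0,0,L1])
    R3=R2*Ry(q[2]); p=p+R3.apply([e,0,L2])
    R4=R3*RZ(q[3]); R5=R4*Ry(q[4]); p=p+R5.apply([0,0,L3])
    R6=R5*RZ(q[5])
    return Rz.apply(p),(Rz*R6).as_matrix()
D=[([1.071,.527,1.433,0,1.181,-.178],(.198,.593,.223)),
([.51436,.3826,1.89786,-.31453,.57238,-.81754],(.43598,.31508,.19125)),
([.05665,.32198,2.06704,-.14424,.54608,-.81808],(.42866,.11265,.17023)),
([-.68968,.38031,1.84742,-.0007,.90543,-.8349],(.42642,-.20805,.18518)),
([.32155,.60638,1.31212,0,1.22546,.31868],(.59456,.31539,.21117)),
([.20612,.58532,1.56669,-.0005,.99094,.20594],(.55401,.22910,.14844)),
([.206139,.48665,1.48942,-.0006,1.168,1.775],(.55402,.22909,.22918)),
([.43284,.33835,1.68761,-.0006,1.1164,.192],(.40431,.30891,.24872)),
([.59401,.34404,2.00057,-.68519,.48196,-.3581],(.41541,.30638,.20481)),
([.64182981,.49139922,2.04650161,-1.4312011,.39675938,.3892505],(.44592,.32592,.16413))]
f=lambda P:np.concatenate([fk(q,P)[0]-p for q,p in D])
best=None
for h in(.2,.4):
  for L in(.3,.45):
    r=least_squares(f,[h,0,L,0,L,.2,.11])
    if best is None or r.cost<best.cost: best=r
P0=best.x
lo=np.array([-3.08,-.75,.22,-1.43,0,-2.85]);hi=np.array([3.08,2.2,2.44,4.57,2.65,2.85])
def ik(pos,R,q0,n=0):
    Rc=None
    def g(q):
        p,M=fk(q,P0); M=M@C
        return np.concatenate([(p-pos)*10,Rt.from_matrix(M.T@R).as_rotvec()])
    s=least_squares(g,np.clip(q0,lo+.01,hi-.01),bounds=(lo,hi));return s.x,np.abs(s.fun).max()
p,M=fk(D[0][0],P0);Rm=Rt.from_quat([.16,.987,-.001,0]).as_matrix();C=np.round(M.T@Rm)
if __name__=="__main__":
    print(P0.round(4),best.cost,np.abs(best.fun).max());print(M.T@Rm)
    from h import Rtool
    for q,pp in D[1:3]+D[-1:]: print(Rt.from_matrix(fk(q,P0)[1]@C).as_quat().round(3))
    B=np.array([.5175,.312,.0517])
    for tilt in(33,36,40):
      for yaw in(0,8,15,20,25,30):
        R=Rtool(tilt,yaw);out=[]
        for back in(.06,.03,0,-.006):
            pos=B-R[:,2]*back
            res=[ik(pos,R,q0) for q0 in([.5,.6,1.9,-.6,.4,-.4],[.5,.6,1.9,-1.2,.4,.2],[.5,.6,1.9,3.8,.4,1.5],[.5,.6,1.9,.5,.4,-1.5])]
            ok=[(x[3],x[4],x[5]) for x,e in res if e<1e-3]
            out.append(sorted({tuple(np.round(o,2).tolist()) for o in ok}))
        print(tilt,yaw,out)
E
python3 ik.py
```

```text
[ 2.742e-01 -1.000e-04  5.881e-01  1.141e-01  3.919e-01  3.054e-01
  1.110e-01] 2.889859638284042e-07 0.0006167704423385434
[[ 3.78043961e-04 -9.99996658e-01  2.55762114e-03]
 [ 9.99999905e-01  3.77493040e-04 -2.15883216e-04]
 [ 2.14917011e-04  2.55770251e-03  9.99996706e-01]]
[-0.001  0.984  0.001  0.175]
[0.284 0.952 0.    0.112]
[ 0.005  0.946 -0.009  0.324]
33 0 [[], [(4.56, 0.27, 0.6)], [(4.41, 0.27, 0.73)], [(4.38, 0.27, 0.76)]]
33 8 [[(4.33, 0.19, 0.66)], [(4.13, 0.2, 0.86)], [(3.98, 0.22, 1.0)], [(3.96, 0.22, 1.02)]]
33 15 [[(3.74, 0.14, 1.09)], [(3.6, 0.17, 1.23)], [(3.52, 0.2, 1.31)], [(3.51, 0.2, 1.33)]]
33 20 [[(3.2, 0.13, 1.53)], [(3.18, 0.17, 1.54)], [(3.18, 0.2, 1.55)], [(3.17, 0.2, 1.55)]]
33 25 [[(2.7, 0.15, 1.91)], [(2.8, 0.18, 1.81)], [(2.86, 0.21, 1.76)], [(2.86, 0.22, 1.75)]]
33 30 [[(2.33, 0.19, 2.17)], [(2.48, 0.21, 2.02)], [(2.57, 0.23, 1.93)], [(2.59, 0.24, 1.92)]]
36 0 [[(4.43, 0.32, 0.75)], [(4.3, 0.33, 0.87)], [(4.19, 0.33, 0.97)], [(4.17, 0.33, 0.99)]]
36 8 [[(3.98, 0.26, 1.02)], [(3.87, 0.28, 1.13)], [(3.78, 0.3, 1.2)], [(3.77, 0.31, 1.21)]]
36 15 [[(3.5
[... 224 characters left out ...]
 [(2.93, 0.32, 1.68)], [(2.93, 0.32, 1.68)]]
36 30 [[(2.58, 0.29, 1.9)], [(2.65, 0.31, 1.84)], [(2.7, 0.33, 1.79)], [(2.71, 0.34, 1.79)]]
40 0 [[(4.17, 0.42, 1.04)], [(4.08, 0.43, 1.11)], [(4.0, 0.43, 1.17)], [(3.99, 0.44, 1.18)]]
40 8 [[(3.76, 0.39, 1.26)], [(3.7, 0.41, 1.31)], [(3.65, 0.43, 1.35)], [(3.65, 0.43, 1.35)]]
40 15 [[(3.4, 0.4, 1.45)], [(3.38, 0.42, 1.47)], [(3.36, 0.44, 1.48)], [(3.36, 0.44, 1.48)]]
40 20 [[(3.16, 0.41, 1.56)], [(3.16, 0.44, 1.56)], [(3.16, 0.45, 1.56)], [(3.16, 0.45, 1.56)]]
40 25 [[(2.94, 0.43, 1.65)], [(2.96, 0.45, 1.64)], [(2.97, 0.46, 1.63)], [(2.97, 0.46, 1.63)]]
40 30 [[(2.73, 0.45, 1.74)], [(2.76, 0.46, 1.71)], [(2.79, 0.47, 1.7)], [(2.79, 0.47, 1.69)]]
```

```bash
cat > path.py <<'E'
from ik import *
from h import Rtool,robot
def Rs(tilt,az):
    t=np.radians(tilt);a=np.radians(az)
    # swing from down toward azimuth az: rotate about axis k = down x dir -> (sin a, -cos a,0)*? 
    ax=np.array([np.sin(a),-np.cos(a),0])  # rotates -z toward (cos a, sin a)
    return Rt.from_rotvec(ax*t).as_matrix()@Rtool(0,0)
if __name__=="__main__":
    assert np.allclose(Rs(40,0),Rtool(40,0),atol=1e-6),Rs(40,0)-Rtool(40,0)
    q=np.array(robot.get_obs()["q"]);q[3]=max(q[3],-1.425)
    for C0 in([.42,.312,.25],[.42,.312,.20],[.46,.312,.2]):
      print(C0); qq=q.copy()
      W=[(25,0),(12,0),(15,60),(25,90),(38,90),(50,75),(58,55),(58,35),(56,15),(48,0),(40,0)]
      last=np.array(Rs(38,0))
      for t,a in W:
        Rn=Rs(t,a); n=int(np.ceil(np.linalg.norm(Rt.from_matrix(last.T@Rn).as_rotvec())/.12))
        sl=Rt.from_matrix(last).inv()*Rt.from_matrix(Rn);mx=0;em=0
        for k in range(1,n+1):
            Rk=(Rt.from_matrix(last)*Rt.from_rotvec(sl.as_rotvec()*k/n)).as_matrix()
            qn,e=ik(np.array(C0),Rk,qq);mx=max(mx,np.abs(qn-qq).max());em=max(em,e);qq=qn
        last=Rn;print(t,a,n,qq.round(2),"step",round(mx,2),"err",round(em,5))
E
python3 path.py
```

```text
[0.42, 0.312, 0.25]
25 0 2 [ 0.56  0.26  1.91 -0.39  0.63 -0.74] step 0.86 err 0.0
12 0 2 [ 0.48  0.3   1.77 -0.12  0.89 -1.02] step 0.17 err 0.0
15 60 2 [ 0.32  0.27  1.83  0.23  0.86 -1.38] step 0.19 err 0.0
25 90 3 [ 0.17  0.31  1.84  0.52  0.99 -1.69] step 0.11 err 0.0
38 90 2 [ 0.03  0.34  1.93  0.8   1.03 -2.02] step 0.17 err 0.0
50 75 3 [-0.07  0.35  2.13  1.22  0.93 -2.56] step 0.2 err 0.0
58 55 3 [ 0.    0.3   2.25  1.53  0.72 -2.85] step 0.21 err 0.11486
58 35 3 [ 0.25  0.22  2.22  1.65  0.28 -2.85] step 0.15 err 0.22302
56 15 3 [ 0.42  0.22  2.19  1.64  0.   -2.84] step 0.16 err 0.26676
48 0 3 [ 0.42  0.23  2.19  1.57  0.   -2.84] step 0.03 err 0.27446
40 0 2 [ 0.66  0.29  2.05 -1.11  0.45  0.02] step 2.83 err 0.2732
[0.42, 0.312, 0.2]
25 0 2 [ 0.56  0.35  1.97 -0.49  0.5  -0.62] step 0.63 err 0.0
12 0 2 [ 0.48  0.37  1.83 -0.14  0.76 -0.99] step 0.23 err 0.0
15 60 2 [ 0.32  0.35  1.89  0.26  0.72 -1.43] step 0.22 err 0.0
25 90 3 [ 0.17  0.39  1.89  0.58  0.87 -1.78] step 0.13 err 0.0
38 90 2 [ 0.03  0.43  1.98  0.88  0.93 -2.15] step 0.19 err 0.0
50 75 3 [-0.07  0.48  2.1
[... 413 characters left out ...]
8  1.9  -0.44  0.51 -0.72] step 0.76 err 0.0
12 0 2 [ 0.44  0.41  1.76 -0.13  0.79 -1.04] step 0.2 err 0.0
15 60 2 [ 0.29  0.39  1.81  0.26  0.76 -1.45] step 0.21 err 0.0
25 90 3 [ 0.15  0.43  1.81  0.56  0.91 -1.77] step 0.12 err 0.0
38 90 2 [ 0.03  0.47  1.88  0.85  0.97 -2.11] step 0.17 err 0.0
50 75 3 [-0.06  0.5   2.08  1.3   0.89 -2.68] step 0.21 err 0.0
58 55 3 [ 0.01  0.44  2.16  1.52  0.7  -2.85] step 0.17 err 0.16922
58 35 3 [ 0.23  0.36  2.15  1.63  0.29 -2.85] step 0.14 err 0.28688
56 15 3 [ 0.39  0.36  2.12  1.63  0.   -2.85] step 0.15 err 0.32727
48 0 3 [ 0.39  0.36  2.12  1.56  0.   -2.85] step 0.02 err 0.29117
40 0 2 [ 0.39  0.37  2.12  1.57  0.   -2.84] step 0.01 err 0.23458
```

```bash
cat > path2.py <<'E'
from path import *
Z=lambda r:Rt.from_euler('z',r,degrees=True).as_matrix()
def plan(R0,q0,pos0,W,posT,step=.115,verbose=True):
    # W list of (tilt,az,roll); rows: list of R
    last=R0;rows=[];qq=q0.copy();qs=[]
    for t,a,r in W:
        Rn=Rs(t,a)@Z(r); v=Rt.from_matrix(last.T@Rn).as_rotvec(); n=int(np.ceil(np.linalg.norm(v)/step));mx=em=0
        for k in range(1,n+1):
            Rk=last@Rt.from_rotvec(v*k/n).as_matrix(); rows.append(Rk)
            f=min(1,len(rows)/8.); p=pos0+(posT-pos0)*f
            qn,e=ik(p,Rk,qq);mx=max(mx,np.abs(qn-qq).max());em=max(em,e);qq=qn;qs.append((p,qn))
        last=Rn
        if verbose: print(t,a,r,n,qq.round(2),"step",round(mx,2),"err",round(em,5))
    return rows,qs
if __name__=="__main__":
    o=robot.get_obs();q=np.array(o["q"]);R0=Rt.from_quat(o["tool_rot"]).as_matrix()
    C0=np.array([.42,.30,.25])
    W=[(20,0,0),(15,20,60),(15,40,120),(20,70,180),(36,90,180),(50,75,180),(60,50,180),(60,30,180),(54,10,180),(40,0,180)]
    plan(R0,q,o["position"],W,C0)
    print('alt'); W=[(20,0,0),(12,30,60),(15,60,120),(25,75,180),(40,75,180),(55,60,180),(58,35,180),(54,10,180),(40,0,180)]
    plan(R0,q,o["position"],W,np.array([.42,.30,.22]))
E
python3 path2.py
```

```text
20 0 0 3 [ 0.52  0.38  1.89 -0.31  0.6  -0.83] step 0.52 err 0.0
15 20 60 10 [ 0.41  0.25  1.85 -0.02  0.77 -0.09] step 0.08 err 0.0
15 40 120 10 [0.35 0.25 1.86 0.12 0.79 0.8 ] step 0.09 err 0.0
20 70 180 10 [0.23 0.26 1.88 0.39 0.85 1.56] step 0.08 err 0.0
36 90 180 3 [0.02 0.33 1.92 0.76 1.03 1.15] step 0.16 err 0.0
50 75 180 3 [-0.1   0.35  2.14  1.2   0.95  0.57] step 0.21 err 0.0
60 50 180 4 [-0.06  0.42  2.43  2.04  0.89 -0.4 ] step 0.29 err 0.0
60 30 180 4 [ 0.28  0.39  2.44  2.84  0.72 -0.94] step 0.25 err 0.02195
54 10 180 4 [ 0.61  0.35  2.28  3.9   0.51 -1.83] step 0.32 err 0.0
40 0 180 3 [ 0.61  0.29  2.17  4.57  0.36 -2.54] step 0.39 err 0.09794
alt
20 0 0 3 [ 0.52  0.39  1.9  -0.32  0.57 -0.81] step 0.5 err 0.0
12 30 60 10 [ 0.39  0.31  1.86  0.04  0.76 -0.16] step 0.07 err 0.0
15 60 120 10 [0.29 0.31 1.88 0.25 0.78 0.65] step 0.08 err 0.0
25 75 180 10 [0.16 0.31 1.95 0.58 0.78 1.34] step 0.07 err 0.0
40 75 180 3 [-0.    0.35  2.09  1.03  0.81  0.78] step 0.19 err 0.0
55 60 180 3 [-0.1   0.46  2.34  1.73  0.86 -0.1 ] step 0.31 err 0.0
58 35 180 4 [ 0.2   0.45  2.44  2.64  0.74 -0.82] step 0.25 err 0.03976
54 10 180 4 [ 0.61  0.44  2.32  3.77  0.61 -1.67] step 0.32 err 0.00872
40 0 180 3 [ 0.62  0.35  2.17  4.57  0.37 -2.52] step 0.44 err 0.05628
```

```bash
cat > p3.py <<'E'
from path2 import *
o=robot.get_obs();q=np.array(o["q"]);R0=Rt.from_quat(o["tool_rot"]).as_matrix()
for T in([.455,.305,.19],[.47,.305,.17]):
  for W in ([(20,0,0),(12,30,60),(15,60,120),(25,75,180),(38,70,180),(48,55,180),(50,35,180),(48,15,180),(44,5,180),(40,0,180)],
          [(20,0,0),(12,30,60),(15,60,120),(22,65,180),(35,65,180),(46,55,180),(52,35,180),(52,15,180),(46,3,180),(40,0,180)]):
    print(T);plan(R0,q,o["position"],W,np.array(T))
E
python3 p3.py
```

```text
[0.455, 0.305, 0.19]
20 0 0 3 [ 0.51  0.43  1.88 -0.32  0.55 -0.81] step 0.49 err 0.0
12 30 60 10 [ 0.37  0.4   1.82  0.05  0.72 -0.19] step 0.07 err 0.0
15 60 120 10 [0.28 0.4  1.84 0.27 0.73 0.62] step 0.08 err 0.0
25 75 180 10 [0.16 0.4  1.9  0.61 0.74 1.29] step 0.07 err 0.0
38 70 180 3 [0.04 0.43 2.05 1.08 0.7  0.74] step 0.2 err 0.0
48 55 180 3 [ 0.02  0.47  2.24  1.77  0.66 -0.03] step 0.28 err 0.0
50 35 180 3 [ 0.21  0.49  2.33  2.57  0.58 -0.73] step 0.3 err 0.0
48 15 180 3 [ 0.48  0.47  2.25  3.53  0.43 -1.52] step 0.37 err 0.0
44 5 180 2 [ 0.57  0.45  2.15  4.26  0.36 -2.22] step 0.39 err 0.0
40 0 180 1 [ 0.58  0.44  2.11  4.57  0.36 -2.54] step 0.32 err 0.02698
[0.455, 0.305, 0.19]
20 0 0 3 [ 0.51  0.43  1.88 -0.32  0.55 -0.81] step 0.49 err 0.0
12 30 60 10 [ 0.37  0.4   1.82  0.05  0.72 -0.19] step 0.07 err 0.0
15 60 120 10 [0.28 0.4  1.84 0.27 0.73 0.62] step 0.08 err 0.0
22 65 180 10 [0.21 0.39 1.91 0.5  0.67 1.41] step 0.08 err 0.0
35 65 180 2 [0.09 0.4  2.05 1.03 0.62 0.82] step 0.32 err 0.0
46 55 180 2 [0.04 0.45 2.22 1.7  0.61 0.07] step 0.39 err 0.0
52 35 180 3 [ 
[... 922 characters left out ...]
p 0.46 err 0.00649
[0.47, 0.305, 0.17]
20 0 0 3 [ 0.5   0.44  1.88 -0.33  0.53 -0.81] step 0.48 err 0.0
12 30 60 10 [ 0.36  0.45  1.81  0.05  0.68 -0.21] step 0.07 err 0.0
15 60 120 10 [0.27 0.44 1.83 0.28 0.7  0.6 ] step 0.08 err 0.0
22 65 180 10 [0.21 0.44 1.9  0.53 0.64 1.38] step 0.08 err 0.0
35 65 180 2 [0.09 0.46 2.03 1.08 0.6  0.76] step 0.33 err 0.0
46 55 180 2 [ 0.04  0.52  2.2   1.76  0.62 -0.01] step 0.39 err 0.0
52 35 180 3 [ 0.19  0.58  2.33  2.63  0.7  -0.82] step 0.31 err 0.0
52 15 180 3 [ 0.46  0.58  2.28  3.41  0.63 -1.4 ] step 0.27 err 0.0
46 3 180 2 [ 0.57  0.52  2.15  4.12  0.45 -2.07] step 0.4 err 0.0
40 0 180 1 [ 0.56  0.49  2.08  4.57  0.35 -2.54] step 0.48 err 0.00649
```

```bash
cat > gen.py <<'E'
from path2 import *
import json,sys
def gen(W,posT,stepfast=.118,nmove=8,ncalls=99):
    o=robot.get_obs();R0=Rt.from_quat(o["tool_rot"]).as_matrix();p0=np.array(o["position"]);print("now",p0.round(4),np.round(o["q"],2),o["time"])
    last=R0;tg=[]
    for w in W:
        t,a,r=w[:3];st=w[3] if len(w)>3 else stepfast
        Rn=Rs(t,a)@Z(r);v=Rt.from_matrix(last.T@Rn).as_rotvec();n=max(1,int(np.ceil(np.linalg.norm(v)/st)))
        for k in range(1,n+1): tg.append(last@Rt.from_rotvec(v*k/n).as_matrix())
        last=Rn
    N=max(len(tg),nmove); tg+= [last]*(N-len(tg))
    posT=np.array(posT);Rc,pc=R0,p0;qq=np.array(o["q"])
    for i in range(0,min(N,ncalls*5),5):
        out=[]
        for k in range(i,min(i+5,N)):
            f=min(1,(k+1)/nmove);p=p0+(posT-p0)*f
            d=np.round(Rc.T@(p-pc)*100,1);rv=np.round(Rt.from_matrix(Rc.T@tg[k]).as_rotvec(),2)
            out.append([float(x) for x in (*d,*rv)])
            qn,e=ik(pc+Rc@d/100,Rc@Rt.from_rotvec(rv).as_matrix(),qq);dq=np.abs(qn-qq).max();qq=qn
        pc=pc+Rc@np.array(out[-1][:3])/100;Rc=Rc@Rt.from_rotvec(out[-1][3:]).as_matrix()
        print(out,"q",qq.round(2),"err",round(e,4))
E
python3 - <<'E'
from gen import *
gen([(20,0,0),(12,30,60),(15,60,120),(25,75,180)],[.47,.305,.18])
E
```

```text
now [0.4461 0.3255 0.1648] [ 0.64  0.49  2.05 -1.43  0.4   0.38] 21.9
[[-0.4, -0.3, 0.0, -0.01, 0.1, -0.0], [-0.7, -0.5, 0.1, -0.01, 0.21, -0.0], [-1.1, -0.8, 0.1, -0.02, 0.31, -0.0], [-1.4, -1.0, 0.2, -0.0, 0.33, 0.1], [-1.8, -1.3, 0.2, 0.01, 0.35, 0.21]] q [ 0.47  0.43  1.85 -0.24  0.59 -0.71] err 0.0
[[-0.3, -0.2, -0.1, 0.0, 0.02, 0.1], [-0.7, -0.3, -0.2, 0.0, 0.04, 0.21], [-1.1, -0.5, -0.3, 0.0, 0.06, 0.32], [-1.1, -0.5, -0.3, 0.0, 0.09, 0.42], [-1.1, -0.5, -0.3, 0.0, 0.11, 0.53]] q [ 0.39  0.43  1.8  -0.05  0.69 -0.41] err 0.0
[[-0.0, 0.0, 0.0, -0.0, 0.02, 0.11], [-0.0, 0.0, 0.0, -0.0, 0.04, 0.21], [-0.0, 0.0, 0.0, -0.0, 0.06, 0.32], [-0.0, 0.0, 0.0, 0.0, 0.07, 0.42], [-0.0, 0.0, 0.0, 0.01, 0.09, 0.53]] q [ 0.34  0.43  1.8   0.1   0.73 -0.04] err 0.0
[[-0.0, 0.0, 0.0, 0.0, 0.01, 0.1], [-0.0, 0.0, 0.0, 0.01, 0.02, 0.21], [-0.0, 0.0, 0.0, 0.01, 0.03, 0.32], [-0.0, 0.0, 0.0, 0.02, 0.05, 0.42], [-0.0, 0.0, 0.0, 0.02, 0.06, 0.53]] q [0.3  0.43 1.81 0.21 0.73 0.37] err 0.0
[[-0.0, 0.0, 0.0, 0.01, 0.01, 0.1], [-0.0, 0.0, 0.0, 0.01, 0.02, 0.21], [-0.0, 0.0, 0.0, 0.02, 0.04, 0.32], [-0.0, 0.0, 0.0, 0.04, 0.05, 0.42], [-0.0, 0.0, 0.0, 0.06, 0.06, 0.53]] q [0.25 0.43 1.82 0.34 0.75 0.74] err 0.0
[[-0.0, 0.0, 0.0, 0.01, 0.01, 0.1], [-0.0, 0.0, 0.0, 0.03, 0.02, 0.21], [-0.0, 0.0, 0.0, 0.05, 0.03, 0.32], [-0.0, 0.0, 0.0, 0.07, 0.03, 0.42], [-0.0, 0.0, 0.0, 0.09, 0.04, 0.53]] q [0.19 0.44 1.85 0.5  0.76 1.09] err 0.0
[[0.0, 0.0, 0.0, 0.02, 0.01, 0.1], [0.0, 0.0, 0.0, 0.04, 0.02, 0.21], [0.0, 0.0, 0.0, 0.06, 0.03, 0.31]] q [0.15 0.44 1.88 0.62 0.74 1.27] err 0.0
```

Emit:
send_rows:
  deltas:
    - {"tx": -0.4, "ty": -0.3, "tz": 0, "rx": -0.01, "ry": 0.1, "rz": 0}
    - {"tx": -0.7, "ty": -0.5, "tz": 0.1, "rx": -0.01, "ry": 0.21, "rz": 0}
    - {"tx": -1.1, "ty": -0.8, "tz": 0.1, "rx": -0.02, "ry": 0.31, "rz": 0}
    - {"tx": -1.4, "ty": -1.0, "tz": 0.2, "rx": 0, "ry": 0.33, "rz": 0.1}
    - {"tx": -1.8, "ty": -1.3, "tz": 0.2, "rx": 0.01, "ry": 0.35, "rz": 0.21}

```text
time: 22.32
position: [0.4595, 0.31, 0.1746]
tool_rot: [0.048, 0.975, -0.008, 0.217]
ft_force: [1.1, -0.6, -0.8]
grip_width: 0.0001
```

Emit:
send_rows:
  deltas:
    - {"tx": -0.3, "ty": -0.2, "tz": -0.1, "rx": 0, "ry": 0.02, "rz": 0.1}
    - {"tx": -0.7, "ty": -0.3, "tz": -0.2, "rx": 0, "ry": 0.04, "rz": 0.21}
    - {"tx": -1.1, "ty": -0.5, "tz": -0.3, "rx": 0, "ry": 0.06, "rz": 0.32}
    - {"tx": -1.1, "ty": -0.5, "tz": -0.3, "rx": 0, "ry": 0.09, "rz": 0.42}
    - {"tx": -1.1, "ty": -0.5, "tz": -0.3, "rx": 0, "ry": 0.11, "rz": 0.53}

```text
time: 22.73
position: [0.4692, 0.3042, 0.1829]
tool_rot: [0.305, 0.937, 0.053, 0.16]
ft_force: [-1.2, -0.5, -0.3]
grip_width: 0.0004
```

Emit:
send_rows:
  deltas:
    - {"tx": 0, "ty": 0, "tz": 0, "rx": 0, "ry": 0.02, "rz": 0.11}
    - {"tx": 0, "ty": 0, "tz": 0, "rx": 0, "ry": 0.04, "rz": 0.21}
    - {"tx": 0, "ty": 0, "tz": 0, "rx": 0, "ry": 0.06, "rz": 0.32}
    - {"tx": 0, "ty": 0, "tz": 0, "rx": 0, "ry": 0.07, "rz": 0.42}
    - {"tx": 0, "ty": 0, "tz": 0, "rx": 0.01, "ry": 0.09, "rz": 0.53}

```text
time: 23.15
position: [0.468, 0.304, 0.1823]
tool_rot: [0.537, 0.832, 0.101, 0.097]
ft_force: [0.1, -0.3, -0.2]
grip_width: 0.0006
```

Emit:
send_rows:
  deltas:
    - {"tx": 0, "ty": 0, "tz": 0, "rx": 0, "ry": 0.01, "rz": 0.1}
    - {"tx": 0, "ty": 0, "tz": 0, "rx": 0.01, "ry": 0.02, "rz": 0.21}
    - {"tx": 0, "ty": 0, "tz": 0, "rx": 0.01, "ry": 0.03, "rz": 0.32}
    - {"tx": 0, "ty": 0, "tz": 0, "rx": 0.02, "ry": 0.05, "rz": 0.42}
    - {"tx": 0, "ty": 0, "tz": 0, "rx": 0.02, "ry": 0.06, "rz": 0.53}

```text
time: 23.57
position: [0.4691, 0.3043, 0.1827]
tool_rot: [0.734, 0.665, 0.131, 0.037]
ft_force: [0.1, -0.8, 0.2]
grip_width: 0.0005
```

Emit:
send_rows:
  deltas:
    - {"tx": 0, "ty": 0, "tz": 0, "rx": 0.01, "ry": 0.01, "rz": 0.1}
    - {"tx": 0, "ty": 0, "tz": 0, "rx": 0.01, "ry": 0.02, "rz": 0.21}
    - {"tx": 0, "ty": 0, "tz": 0, "rx": 0.02, "ry": 0.04, "rz": 0.32}
    - {"tx": 0, "ty": 0, "tz": 0, "rx": 0.04, "ry": 0.05, "rz": 0.42}
    - {"tx": 0, "ty": 0, "tz": 0, "rx": 0.06, "ry": 0.06, "rz": 0.53}

```text
time: 23.98
position: [0.4684, 0.3043, 0.1826]
tool_rot: [0.879, 0.455, 0.138, -0.04]
ft_force: [-0.3, 0.2, 0.2]
grip_width: 0.0001
```

Emit:
send_rows:
  deltas:
    - {"tx": 0, "ty": 0, "tz": 0, "rx": 0.01, "ry": 0.01, "rz": 0.1}
    - {"tx": 0, "ty": 0, "tz": 0, "rx": 0.03, "ry": 0.02, "rz": 0.21}
    - {"tx": 0, "ty": 0, "tz": 0, "rx": 0.05, "ry": 0.03, "rz": 0.32}
    - {"tx": 0, "ty": 0, "tz": 0, "rx": 0.07, "ry": 0.03, "rz": 0.42}
    - {"tx": 0, "ty": 0, "tz": 0, "rx": 0.09, "ry": 0.04, "rz": 0.53}

```text
time: 24.4
position: [0.4693, 0.3045, 0.1829]
tool_rot: [0.962, 0.213, 0.12, -0.123]
ft_force: [0.6, 0.2, -0.3]
grip_width: 0.0007
```

Emit:
send_rows:
  deltas:
    - {"tx": 0, "ty": 0, "tz": 0, "rx": 0.02, "ry": 0.01, "rz": 0.1}
    - {"tx": 0, "ty": 0, "tz": 0, "rx": 0.04, "ry": 0.02, "rz": 0.21}
    - {"tx": 0, "ty": 0, "tz": 0, "rx": 0.06, "ry": 0.03, "rz": 0.31}

```text
time: 24.65
position: [0.4691, 0.3042, 0.1828]
tool_rot: [0.977, 0.064, 0.108, -0.172]
ft_force: [-0.1, -1.2, 0.4]
grip_width: 0.0004
```

Run:
```python
from gen import *
gen([(25,75,180),(38,70,180,.06),(48,55,180,.06),(50,35,180,.06),(48,15,180,.06),(46,8,180,.06)],[.455,.305,.18])
```

```text
now [0.4691 0.3042 0.1828] [0.2  0.41 1.91 0.55 0.62 1.22] 24.65
[[-0.2, -0.0, 0.0, 0.03, -0.04, 0.08], [-0.4, -0.1, 0.0, 0.07, -0.07, 0.15], [-0.5, -0.1, 0.0, 0.11, -0.04, 0.15], [-0.7, -0.1, 0.0, 0.16, -0.01, 0.15], [-0.9, -0.1, 0.0, 0.21, 0.02, 0.15]] q [0.07 0.44 2.01 0.97 0.68 0.87] err 0.0
[[-0.2, -0.0, 0.0, 0.05, 0.03, -0.0], [-0.4, -0.0, 0.0, 0.07, 0.08, -0.02], [-0.5, -0.0, 0.0, 0.08, 0.12, -0.03], [-0.5, -0.0, 0.0, 0.09, 0.17, -0.04], [-0.5, -0.0, 0.0, 0.11, 0.22, -0.05]] q [0.03 0.48 2.21 1.67 0.64 0.09] err 0.0
[[-0.0, -0.0, 0.0, 0.01, 0.05, -0.02], [-0.0, -0.0, 0.0, -0.02, 0.09, -0.04], [-0.0, -0.0, 0.0, -0.05, 0.13, -0.06], [-0.0, -0.0, 0.0, -0.08, 0.18, -0.09], [-0.0, -0.0, 0.0, -0.12, 0.22, -0.11]] q [ 0.17  0.51  2.32  2.44  0.6  -0.63] err 0.0
[[-0.0, -0.0, 0.0, -0.03, 0.04, -0.02], [-0.0, -0.0, 0.0, -0.08, 0.06, -0.04], [-0.0, -0.0, 0.0, -0.13, 0.07, -0.07], [-0.0, -0.0, 0.0, -0.18, 0.09, -0.09], [-0.0, -0.0, 0.0, -0.23, 0.1, -0.11]] q [ 0.42  0.49  2.28  3.28  0.46 -1.3 ] err 0.0
[[-0.0, -0.0, -0.0, -0.05, 0.02, -0.03], [-0.0, -0.0, -0.0, -0.1, 0.01, -0.04], [-0.0, -0.0, -0.0, -0.15, 0.01, -0.06]] q [ 0.55  0.49  2.2   3.92  0.42 -1.87] err 0.0
```

Emit:
send_rows:
  deltas:
    - {"tx": -0.2, "ty": 0, "tz": 0, "rx": 0.03, "ry": -0.04, "rz": 0.08}
    - {"tx": -0.4, "ty": -0.1, "tz": 0, "rx": 0.07, "ry": -0.07, "rz": 0.15}
    - {"tx": -0.5, "ty": -0.1, "tz": 0, "rx": 0.11, "ry": -0.04, "rz": 0.15}
    - {"tx": -0.7, "ty": -0.1, "tz": 0, "rx": 0.16, "ry": -0.01, "rz": 0.15}
    - {"tx": -0.9, "ty": -0.1, "tz": 0, "rx": 0.21, "ry": 0.02, "rz": 0.15}

```text
time: 25.07
position: [0.4608, 0.3043, 0.1814]
tool_rot: [0.954, 0.003, 0.099, -0.281]
ft_force: [0.0, 0.0, 0.3]
grip_width: 0.0001
```

Emit:
send_rows:
  deltas:
    - {"tx": -0.2, "ty": 0, "tz": 0, "rx": 0.05, "ry": 0.03, "rz": 0}
    - {"tx": -0.4, "ty": 0, "tz": 0, "rx": 0.07, "ry": 0.08, "rz": -0.02}
    - {"tx": -0.5, "ty": 0, "tz": 0, "rx": 0.08, "ry": 0.12, "rz": -0.03}
    - {"tx": -0.5, "ty": 0, "tz": 0, "rx": 0.09, "ry": 0.17, "rz": -0.04}
    - {"tx": -0.5, "ty": 0, "tz": 0, "rx": 0.11, "ry": 0.22, "rz": -0.05}

```text
time: 25.48
position: [0.456, 0.3039, 0.1804]
tool_rot: [0.921, 0.001, 0.211, -0.327]
ft_force: [-0.1, 1.3, -0.9]
grip_width: 0.0006
```

Emit:
send_rows:
  deltas:
    - {"tx": 0, "ty": 0, "tz": 0, "rx": 0.01, "ry": 0.05, "rz": -0.02}
    - {"tx": 0, "ty": 0, "tz": 0, "rx": -0.02, "ry": 0.09, "rz": -0.04}
    - {"tx": 0, "ty": 0, "tz": 0, "rx": -0.05, "ry": 0.13, "rz": -0.06}
    - {"tx": 0, "ty": 0, "tz": 0, "rx": -0.08, "ry": 0.18, "rz": -0.09}
    - {"tx": 0, "ty": 0, "tz": 0, "rx": -0.12, "ry": 0.22, "rz": -0.11}

```text
time: 25.9
position: [0.4557, 0.303, 0.1796]
tool_rot: [0.91, 0.002, 0.327, -0.256]
ft_force: [0.5, 0.6, 0.2]
grip_width: 0.0005
```

Run:
```python
from gen import *
gen([(50,33,180,.06),(48,15,180,.06),(46,7,180,.06)],[.455,.31,.18])
```

```text
now [0.4557 0.303  0.1796] [ 0.17  0.51  2.32  2.45  0.6  -0.65] 25.9
[[-0.0, -0.1, 0.0, -0.02, 0.03, -0.01], [-0.0, -0.2, 0.1, -0.05, 0.05, -0.03], [-0.1, -0.2, 0.1, -0.09, 0.07, -0.05], [-0.1, -0.3, 0.1, -0.14, 0.08, -0.07], [-0.1, -0.4, 0.2, -0.19, 0.09, -0.09]] q [ 0.39  0.5   2.29  3.15  0.48 -1.19] err 0.0
[[-0.0, -0.1, -0.0, -0.04, 0.02, -0.02], [-0.0, -0.2, -0.0, -0.09, 0.03, -0.04], [-0.0, -0.2, 0.0, -0.14, 0.02, -0.06], [-0.0, -0.2, 0.0, -0.2, 0.01, -0.08]] q [ 0.57  0.49  2.18  4.03  0.41 -1.97] err 0.0
```

Emit:
send_rows:
  deltas:
    - {"tx": 0, "ty": -0.1, "tz": 0, "rx": -0.02, "ry": 0.03, "rz": -0.01}
    - {"tx": 0, "ty": -0.2, "tz": 0.1, "rx": -0.05, "ry": 0.05, "rz": -0.03}
    - {"tx": -0.1, "ty": -0.2, "tz": 0.1, "rx": -0.09, "ry": 0.07, "rz": -0.05}
    - {"tx": -0.1, "ty": -0.3, "tz": 0.1, "rx": -0.14, "ry": 0.08, "rz": -0.07}
    - {"tx": -0.1, "ty": -0.4, "tz": 0.2, "rx": -0.19, "ry": 0.09, "rz": -0.09}

```text
time: 26.32
position: [0.4546, 0.3083, 0.1795]
tool_rot: [0.914, 0.0, 0.376, -0.154]
ft_force: [1.6, -0.5, -0.4]
grip_width: 0.0006
```

Emit:
send_rows:
  deltas:
    - {"tx": 0, "ty": -0.1, "tz": 0, "rx": -0.04, "ry": 0.02, "rz": -0.02}
    - {"tx": 0, "ty": -0.2, "tz": 0, "rx": -0.09, "ry": 0.03, "rz": -0.04}
    - {"tx": 0, "ty": -0.2, "tz": 0, "rx": -0.14, "ry": 0.02, "rz": -0.06}
    - {"tx": 0, "ty": -0.2, "tz": 0, "rx": -0.2, "ry": 0.01, "rz": -0.08}
    - {"tx": 0, "ty": -0.2, "tz": 0, "rx": -0.2, "ry": 0.01, "rz": -0.08}

```text
time: 26.73
position: [0.4545, 0.311, 0.1805]
tool_rot: [0.922, -0.001, 0.384, -0.048]
ft_force: [0.6, -0.8, -0.1]
grip_width: 0.0008
```

Run:
```python
from gen import *
gen([(44,5,180),(42,3,180,.03)],[.4725,.312,.1054],nmove=6)
```

```text
now [0.4545 0.311  0.1805] [ 0.57  0.48  2.18  4.04  0.41 -1.98] 26.7333
[[-0.7, 0.1, 1.1, -0.03, -0.02, -0.01], [-1.4, 0.2, 2.2, -0.04, -0.04, -0.02], [-2.0, 0.3, 3.3, -0.05, -0.06, -0.02], [-2.7, 0.4, 4.4, -0.05, -0.06, -0.02], [-3.4, 0.5, 5.5, -0.05, -0.06, -0.02]] q [ 0.56  0.63  2.13  4.03  0.43 -1.97] err 0.0
[[-0.6, 0.1, 1.1, -0.0, 0.0, -0.0]] q [ 0.56  0.66  2.13  3.97  0.45 -1.91] err 0.0
```

Emit:
send_rows:
  deltas:
    - {"tx": -0.7, "ty": 0.1, "tz": 1.1, "rx": -0.03, "ry": -0.02, "rz": -0.01}
    - {"tx": -1.4, "ty": 0.2, "tz": 2.2, "rx": -0.04, "ry": -0.04, "rz": -0.02}
    - {"tx": -2.0, "ty": 0.3, "tz": 3.3, "rx": -0.05, "ry": -0.06, "rz": -0.02}
    - {"tx": -2.7, "ty": 0.4, "tz": 4.4, "rx": -0.05, "ry": -0.06, "rz": -0.02}
    - {"tx": -3.4, "ty": 0.5, "tz": 5.5, "rx": -0.05, "ry": -0.06, "rz": -0.02}

```text
time: 27.15
position: [0.4705, 0.3122, 0.1167]
tool_rot: [0.934, -0.0, 0.357, -0.022]
ft_force: [-0.4, -0.2, 0.8]
grip_width: 0.0008
```

Emit:
send_rows:
  deltas:
    - {"tx": -0.6, "ty": 0.1, "tz": 1.1, "rx": 0, "ry": 0, "rz": 0}
    - {"tx": -0.6, "ty": 0.1, "tz": 1.1, "rx": 0, "ry": 0, "rz": 0}

```text
time: 27.32
position: [0.4724, 0.3108, 0.1021]
tool_rot: [0.935, -0.0, 0.355, -0.021]
ft_force: [-0.5, -0.4, 0.2]
grip_width: 0.0006
```

Run:
```python
from gen import *
from h import *
c=robot.camera("side")
im=cv2.cvtColor(c["color"],cv2.COLOR_RGB2BGR)
cv2.imwrite("pics/s21.png",cv2.resize(im[130:220,170:260],None,fx=6.5,fy=6.5,interpolation=cv2.INTER_CUBIC))
B=np.array([.5175,.312,.0517]);print("B px",(proj(c,B)-[170,130])*6.5,"tcp px",(proj(c,robot.get_obs()["position"])-[170,130])*6.5)
R=Rs(41,1)
gen([(41,1,180,.02)],B-R[:,2]*.020,nmove=5)
```

```text
B px [246.61336195 364.59333011] tcp px [146.64331421 280.35720666]
now [0.4723 0.3108 0.103 ] [ 0.56  0.66  2.13  3.97  0.45 -1.9 ] 27.3667
[[-0.0, 0.0, 1.0, -0.01, -0.01, -0.01], [-0.0, 0.0, 1.9, -0.03, -0.01, -0.01], [-0.0, 0.1, 2.9, -0.03, -0.01, -0.01], [-0.0, 0.1, 3.9, -0.03, -0.01, -0.01], [-0.0, 0.1, 4.8, -0.03, -0.01, -0.01]] q [ 0.54  0.75  2.06  3.98  0.46 -1.93] err 0.0
```

View pics/s21.png

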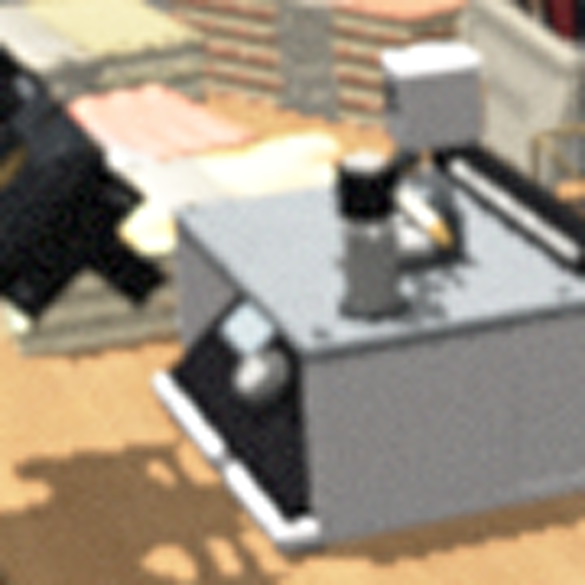

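Emit:
send_rows:
  deltas:
    - {"tx": 0, "ty": 0, "tz": 1.0, "rx": -0.01, "ry": -0.01, "rz": -0.01}
    - {"tx": 0, "ty": 0, "tz": 1.9, "rx": -0.03, "ry": -0.01, "rz": -0.01}
    - {"tx": 0, "ty": 0, "tz": 2.9, "rx": -0.03, "ry": -0.01, "rz": -0.01}
    - {"tx": 0, "ty": 0.1, "tz": 3.8, "rx": -0.03, "ry": -0.01, "rz": -0.01}
    - {"tx": 0, "ty": 0.1, "tz": 4.5, "rx": -0.03, "ry": -0.01, "rz": -0.01}

```text
time: 27.78
position: [0.5028, 0.3125, 0.0706]
tool_rot: [0.936, -0.001, 0.352, -0.006]
ft_force: [0.2, -0.8, 0.4]
grip_width: 0.0005
```

Run:
```python
from gen import *
from h import *
o=robot.get_obs();print(o["position"],o["ft_force"])
c=robot.camera("side")
im=cv2.cvtColor(c["color"],cv2.COLOR_RGB2BGR)
cv2.imwrite("pics/s22.png",cv2.resize(im[130:220,170:260],None,fx=6.5,fy=6.5,interpolation=cv2.INTER_CUBIC))
B=np.array([.5175,.312,.0517]);R=Rs(40,0)
gen([(40,0,180,.02)],B-R[:,2]*.006,nmove=5)
```

```text
[0.50283085 0.31247303 0.07056399] [ 0.1560593  -0.76311366  0.38013296]
now [0.5035 0.3124 0.0698] [ 0.54  0.74  2.07  3.98  0.46 -1.93] 27.8333
[[-0.0, 0.0, 0.3, -0.01, -0.01, -0.0], [-0.0, 0.0, 0.7, -0.01, -0.02, -0.01], [-0.1, 0.0, 1.0, -0.01, -0.02, -0.01], [-0.1, 0.0, 1.3, -0.01, -0.02, -0.01], [-0.1, 0.1, 1.7, -0.01, -0.02, -0.01]] q [ 0.52  0.77  2.04  4.01  0.43 -1.98] err 0.0
```

View pics/s22.png

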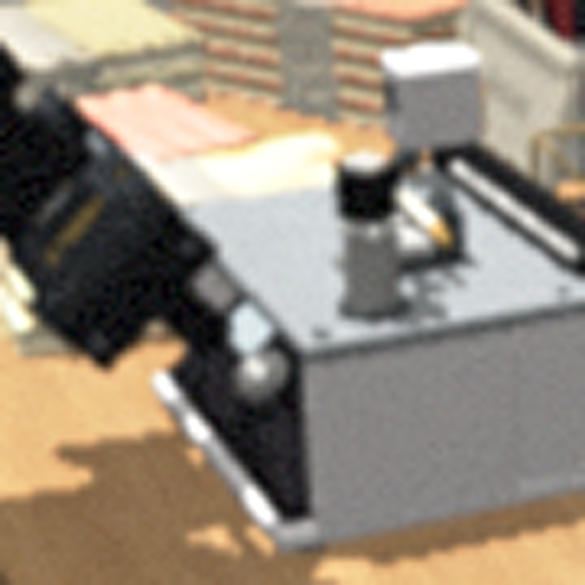

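Emit:
send_rows:
  deltas:
    - {"tx": 0, "ty": 0, "tz": 0.3, "rx": -0.01, "ry": -0.01, "rz": 0}
    - {"tx": 0, "ty": 0, "tz": 0.7, "rx": -0.01, "ry": -0.02, "rz": -0.01}
    - {"tx": 0, "ty": 0, "tz": 1.0, "rx": -0.01, "ry": -0.02, "rz": -0.01}
    - {"tx": 0, "ty": 0, "tz": 1.3, "rx": -0.01, "ry": -0.02, "rz": -0.01}
    - {"tx": 0, "ty": 0, "tz": 1.5, "rx": -0.01, "ry": -0.02, "rz": -0.01}

```text
time: 28.25
position: [0.512, 0.3125, 0.059]
tool_rot: [0.94, 0.003, 0.342, 0.001]
ft_force: [-0.1, 0.3, -0.3]
grip_width: 0.0004
```

Emit:
send_rows:
  deltas:
    - {"tx": 0, "ty": 0, "tz": 0.2, "rx": 0, "ry": 0, "rz": 0}
    - {"tx": 0, "ty": 0, "tz": 0.2, "rx": 0, "ry": 0, "rz": 0}

```text
time: 28.42
position: [0.5132, 0.3125, 0.0572]
tool_rot: [0.94, 0.003, 0.342, 0.001]
ft_force: [1.0, -0.1, 0.3]
grip_width: 0.0005
```

Run:
```python
from gen import *
o=robot.get_obs();print(o["position"],o["ft_force"],o["q"])
print("along",np.dot(o["ft_force"],Rs(40,0)[:,2]),"dist past B",np.dot(o["position"]-np.array([.5175,.312,.0517]),Rs(40,0)[:,2]))
```

```text
[0.51318665 0.31254154 0.05724956] [ 0.98928959 -0.09625599  0.31839178] [ 0.52594225  0.76431973  2.03485539  4.02152416  0.43090327 -1.99015951]
along 0.39200083737118147 dist past B -0.007023781890813566
```

Emit:
send_rows:
  deltas:
    - {"tx": 0, "ty": 0, "tz": 0.2, "rx": 0, "ry": 0, "rz": 0}
    - {"tx": 0, "ty": 0, "tz": 0.4, "rx": 0, "ry": 0, "rz": 0}

```text
time: 28.58
position: [0.5156, 0.3127, 0.0544]
tool_rot: [0.94, 0.003, 0.342, 0.001]
ft_force: [-0.8, 0.1, -0.3]
grip_width: 0.0004
```

Emit:
send_rows:
  deltas:
    - {"tx": 0, "ty": 0, "tz": 0.2, "rx": 0, "ry": 0, "rz": 0}
    - {"tx": 0, "ty": 0, "tz": 0.2, "rx": 0, "ry": 0, "rz": 0}

```text
time: 28.75
position: [0.5172, 0.3127, 0.0527]
tool_rot: [0.94, 0.003, 0.342, 0.001]
ft_force: [-0.5, -0.5, 0.3]
grip_width: 0.0003
```

Emit:
send_rows:
  deltas:
    - {"tx": 0, "ty": 0, "tz": 0.2, "rx": 0, "ry": 0, "rz": 0}
    - {"tx": 0, "ty": 0, "tz": 0.2, "rx": 0, "ry": 0, "rz": 0}

```text
time: 28.92
position: [0.5183, 0.3127, 0.0513]
tool_rot: [0.94, 0.003, 0.342, 0.001]
ft_force: [-1.3, 0.3, 1.9]
grip_width: 0.0001
```

Emit:
send_rows:
  deltas:
    - {"tx": 0, "ty": 0, "tz": 0.15, "rx": 0, "ry": 0, "rz": 0}
    - {"tx": 0, "ty": 0, "tz": 0.3, "rx": 0, "ry": 0, "rz": 0}

```text
time: 29.08
position: [0.52, 0.3127, 0.0492]
tool_rot: [0.94, 0.003, 0.342, 0.001]
ft_force: [-3.2, -0.5, 3.6]
grip_width: 0.0007
```

Emit:
send_rows:
  deltas:
    - {"tx": 0, "ty": 0, "tz": 0.15, "rx": 0, "ry": 0, "rz": 0}
    - {"tx": 0, "ty": 0, "tz": 0.3, "rx": 0, "ry": 0, "rz": 0}

```text
time: 29.25
position: [0.5212, 0.3127, 0.0476]
tool_rot: [0.94, 0.003, 0.342, 0.001]
ft_force: [-16.0, 1.2, 22.6]
grip_width: 0.0005
```

Emit:
send_rows:
  deltas:
    - {"tx": 0, "ty": 0, "tz": 0.1, "rx": 0, "ry": 0, "rz": 0}
    - {"tx": 0, "ty": 0, "tz": 0.1, "rx": 0, "ry": 0, "rz": 0}

```text
time: 29.42
position: [0.5212, 0.3127, 0.0477]
tool_rot: [0.94, 0.004, 0.342, 0.001]
ft_force: [-12.5, 0.5, 17.7]
grip_width: 0.0003
```

Run:
```python
from gen import *
o=robot.get_obs();print(o["position"],o["ft_force"],o["q"])
print("along",np.dot(o["ft_force"],Rs(40,0)[:,2]),"dist past B",np.dot(o["position"]-np.array([.5175,.312,.0517]),Rs(40,0)[:,2]))
```

```text
[0.52119882 0.31269805 0.0477421 ] [-12.48544246   0.51643191  17.70783179] [ 0.51694224  0.78763058  2.02191172  3.98835711  0.43652722 -1.96560773]
along -21.590473856636642 dist past B 0.0054094865882920425
```

Emit:
send_rows:
  deltas:
    - {"tx": 0, "ty": 0, "tz": -0.05, "rx": 0, "ry": 0, "rz": 0}
    - {"tx": 0, "ty": 0, "tz": -0.05, "rx": 0, "ry": 0, "rz": 0}
    - {"tx": 0, "ty": 0, "tz": -0.05, "rx": 0, "ry": 0, "rz": 0}
    - {"tx": 0, "ty": 0, "tz": -0.05, "rx": 0, "ry": 0, "rz": 0}
    - {"tx": 0, "ty": 0, "tz": -0.05, "rx": 0, "ry": 0, "rz": 0}

```text
time: 29.83
position: [0.5212, 0.3127, 0.0478]
tool_rot: [0.94, 0.003, 0.342, 0.001]
ft_force: [-10.7, -0.0, 14.8]
grip_width: 0.0003
```

Emit:
send_rows:
  deltas:
    - {"tx": 0, "ty": 0, "tz": 0, "rx": 0, "ry": 0, "rz": 0}
    - {"tx": 0, "ty": 0, "tz": 0, "rx": 0, "ry": 0, "rz": 0}

```text
time: 30.0
position: [0.5212, 0.3127, 0.0478]
tool_rot: [0.94, 0.003, 0.342, 0.001]
ft_force: [-10.0, 0.2, 14.7]
grip_width: 0.0006
```

Run:
```python
from gen import *
from h import *
o=robot.get_obs();print(o["position"],o["ft_force"])
c=robot.camera("top");np.savez("top23.npz",**c)
im=cv2.cvtColor(c["color"],cv2.COLOR_RGB2BGR)
cv2.imwrite("pics/t23.png",cv2.resize(im[120:220,85:195],None,fx=7,fy=6,interpolation=cv2.INTER_CUBIC))
c=robot.camera("side");im=cv2.cvtColor(c["color"],cv2.COLOR_RGB2BGR)
cv2.imwrite("pics/s23.png",cv2.resize(im[130:220,180:280],None,fx=6.5,fy=6.5,interpolation=cv2.INTER_CUBIC))
```

```text
[0.52118636 0.31267052 0.04777777] [-9.96368206  0.20880718 14.70061281]
```

View pics/t23.png

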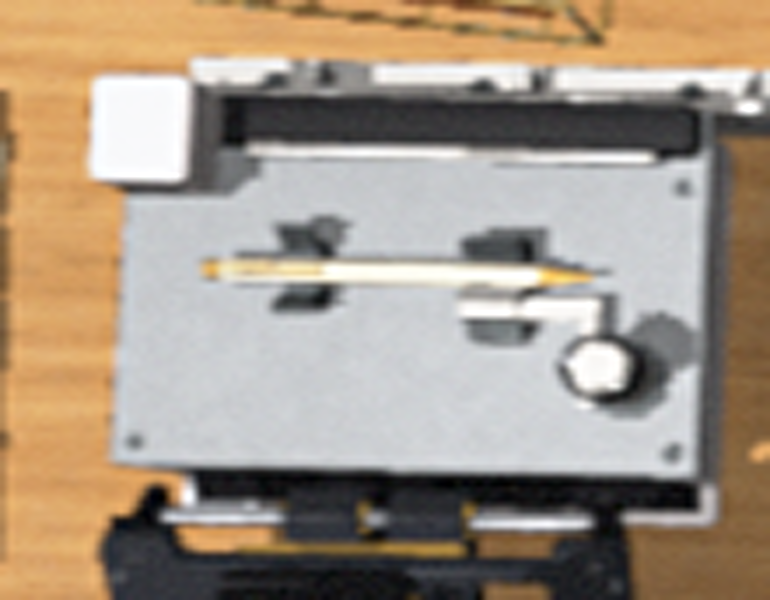

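View pics/s23.png

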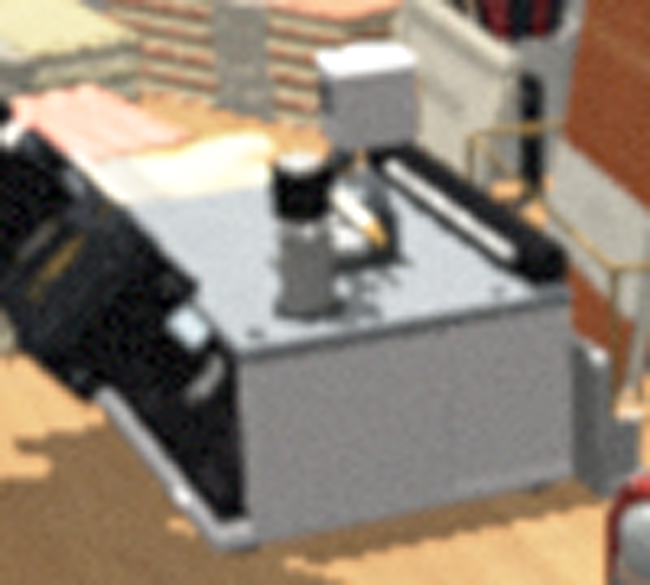

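Emit:
send_rows:
  deltas:
    - {"tx": 0, "ty": 0, "tz": -0.4, "rx": 0, "ry": 0, "rz": 0}
    - {"tx": 0, "ty": 0, "tz": -0.9, "rx": 0, "ry": 0, "rz": 0}
    - {"tx": 0, "ty": 0, "tz": -2, "rx": 0, "ry": 0, "rz": 0}
    - {"tx": 0, "ty": 0, "tz": -4, "rx": 0, "ry": 0, "rz": 0}
    - {"tx": 0, "ty": 0, "tz": -6.5, "rx": 0, "ry": 0, "rz": 0}

```text
time: 30.52
position: [0.4812, 0.3124, 0.0956]
tool_rot: [0.94, 0.002, 0.341, 0.001]
ft_force: [-0.0, 0.4, -0.8]
grip_width: 0.0004
```

Emit:
send_rows:
  deltas:
    - {"tx": 0, "ty": 0, "tz": -3, "rx": 0, "ry": 0, "rz": 0}
    - {"tx": 0, "ty": 0, "tz": -5, "rx": 0, "ry": 0, "rz": 0}
    - {"tx": 0, "ty": 0, "tz": -5, "rx": 0, "ry": 0, "rz": 0}
    - {"tx": 0, "ty": 0, "tz": -5, "rx": 0, "ry": 0, "rz": 0}

```text
time: 30.85
position: [0.4489, 0.3131, 0.1354]
tool_rot: [0.939, 0.003, 0.343, -0.0]
ft_force: [1.3, 0.4, -0.5]
grip_width: 0.0002
```

Run:
```python
from h import *
o=robot.get_obs();print(o["position"],o["ft_force"],o["q"],o["time"])
c=robot.camera("top");np.savez("top24.npz",**c)
c4=dict(np.load("top4.npz"))
for n,cc in(("before",c4),("now",c)):
    P=cloud(cc,np.ones((384,512),bool));s=P[(P[:,1]>.268)&(P[:,1]<.287)&(P[:,0]>.565)&(P[:,0]<.62)&(P[:,2]>.115)&(P[:,2]<.155)]
    print(n)
    for x0 in np.arange(.568,.618,.003):
        q=s[abs(s[:,0]-x0)<.0015]
        if len(q): print(round(x0,3),round(np.median(q[:,2]),4),round(q[:,2].min(),4),round(q[:,2].max(),4),len(q))
im=cv2.cvtColor(c["color"],cv2.COLOR_RGB2BGR)
cv2.imwrite("pics/t24.png",cv2.resize(im[145:195,125:185],None,fx=12,fy=12,interpolation=cv2.INTER_CUBIC))
c=robot.camera("side");im=cv2.cvtColor(c["color"],cv2.COLOR_RGB2BGR)
cv2.imwrite("pics/s24.png",cv2.resize(im[140:210,190:280],None,fx=8,fy=8,interpolation=cv2.INTER_CUBIC))
```

```text
[0.44886104 0.31313441 0.1353806 ] [ 1.33945465  0.42141645 -0.49668291] [ 0.61159632  0.56485801  2.11796385  4.36113492  0.40250746 -2.27540707] 30.85
before
0.571 0.1282 0.1181 0.1359 16
0.574 0.1341 0.1304 0.137 7
0.577 0.1389 0.1369 0.1449 9
0.58 0.1414 0.1376 0.1449 8
0.583 0.1372 0.1354 0.138 7
0.586 0.1327 0.1306 0.1362 7
0.589 0.1226 0.1202 0.1231 7
0.592 0.1249 0.1212 0.1287 7
0.595 0.1231 0.1177 0.1253 8
0.598 0.1242 0.1194 0.1263 11
0.601 0.1246 0.1191 0.1369 9
0.604 0.1358 0.129 0.1404 12
0.607 0.1378 0.1325 0.1456 10
0.61 0.1402 0.1374 0.1437 7
0.613 0.1327 0.1291 0.1386 7
0.616 0.1261 0.1261 0.1261 1
now
0.571 0.1214 0.1184 0.1245 7
0.574 0.1232 0.1173 0.1259 9
0.577 0.1228 0.1205 0.1315 13
0.58 0.1356 0.13 0.1389 7
0.583 0.1368 0.128 0.1441 14
0.586 0.1392 0.1356 0.1406 8
0.589 0.1352 0.1304 0.1382 8
0.592 0.1309 0.1274 0.1365 6
0.595 0.1311 0.1266 0.1328 8
0.598 0.1321 0.1293 0.1343 7
0.601 0.1314 0.1265 0.1393 9
0.604 0.1357 0.1294 0.1389 12
0.607 0.1397 0.1354 0.1448 8
0.61 0.1418 0.1393 0.1444 7
0.613 0.1344 0.1302 0.1361 8
```

View pics/t24.png

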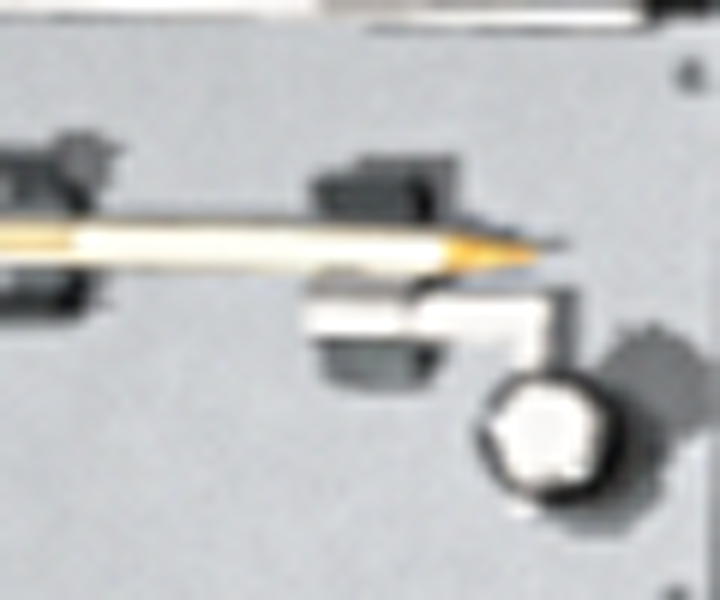

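View pics/s24.png

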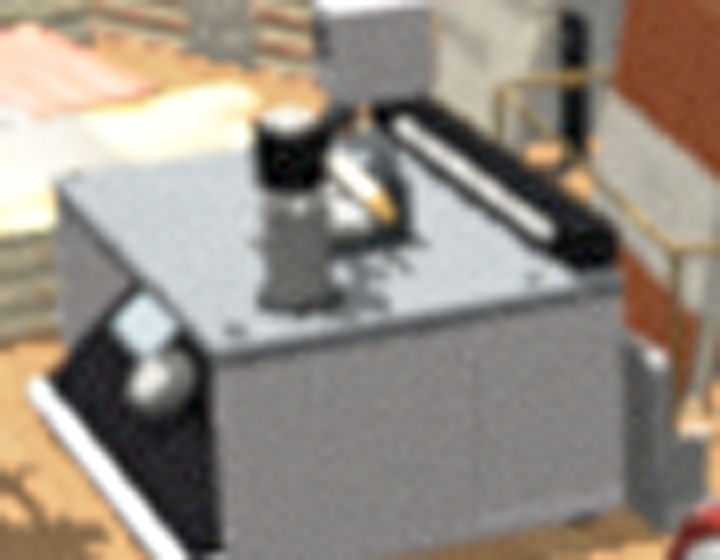

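Run:
```python
from h import *
for n in("top23.npz","top24.npz"):
    c=dict(np.load(n));P=cloud(c,np.ones((384,512),bool))
    k=P[(abs(P[:,2]-.175)<.004)&(P[:,1]<.26)&(P[:,1]>.2)&(P[:,0]<.58)&(P[:,0]>.52)]
    h=P[(abs(P[:,2]-.171)<.005)&(P[:,1]<.43)&(P[:,1]>.36)&(P[:,0]<.69)&(P[:,0]>.6)]
    print(n,k.mean(0),h.mean(0))
robot.hand_in()
```

```text
top23.npz [0.55437018 0.22960639 0.17541516] [0.64913431 0.39670037 0.1714475 ]
top24.npz [0.55474608 0.22924427 0.17555712] [0.64943885 0.39697691 0.17148454]
the job is handed in; nothing more can be done
```

I finished every step and handed the job in at about 31 s of the 72 s allowed. `hand_in` gives no verdict, so whether it passed is not known here.

**What was done**
- **Push home:** I pushed the engraver back with both fingers on the deck edge until the stop took about 10 N.
- **Pen:** I picked up the pen and lowered it onto the two rests. The first try touched a flared wall with about 11 N, so I moved it 4 mm forward and set it down.
- **Clamp knob:** I turned it 1.57 rad clockwise.
- **Start button:** I held it fully in for about 0.8 s at 18–28 N. The stop took 10–16 N of that. Then I let go and backed clear.

**Last checks**
- **Engraver:** It shifted less than 0.5 mm between the press and after release. Its front edge measured within about 0.01 rad of square before the press and looked unchanged in the picture taken during the hold.
- **Pen:** It lies level along both rests and against the rear jaw. The front jaw is on it, having moved about 6 mm.
- **Button and bystanders:** The button is out again, and nothing touches the robot. I moved none of the bystanders on purpose and saw no contact, but I did not measure their positions at the end.

**What stayed uncertain**
- **Clutch click and jaw force:** I could not measure either directly because the moment signal was too noisy. By arithmetic the knob turned about 0.9 rad past the point where the jaw stopped, well over the 0.15 rad needed.
- **Camera agreement:** The side and top cameras disagreed by about 2–3 mm. I allowed for that in the grasps and the press.
- **Wrist limit:** On the first approach to the button, joint 4 stopped at its range limit. It read −1.431 against a limit of −1.43. I then came in from the other side.

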